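Set up the shaker platform and load the bottles

TASK

Get the orbital shaker ready for the next run: first put the used beaker that was left on its platform into the white wash-up tray, then slide the movable clamping bar to the setting line and lock it with both wing knobs, turned clockwise right to their stops. Then stand every bottle that is waiting on the bench left of the balance upright on a marked ring of its own size: large bottles on the large rings behind the bar, small bottles on the small rings in front of it. Leave the bar locked on its line, and do not disturb the other things on the bench or knock the balance.

Things in the scene. Friction and masses are not known exactly. Their poses are not given: they have to be found in the camera images.
- shaker: orbital shaker, fixed; white housing, metal platform 304 x 176 mm on top. Origin on the bench under its middle; x from its front panel to its back, y to its left along the rows. Black rubber deck 66 mm above the bench. Fixed rubber rods across it along y at x = -70 and +70 mm (10 mm thick, top 30 mm above the deck; posts at y = +-108 mm, 36 mm tall); bottles stand between them
- clamp_bar (a joint): position (m) of the movable bar on its slotted rails: 0 at the back (bar's centre plane at shaker x = +45 mm), growing to the front (-x), stop at 0.078; on the setting line at 0.059. Slides with 3 N while loose, holds over 15 N locked. Bar 10 mm thick, 176 mm long between the rails, top 32 mm above the deck. On the line the front row is 46 mm wide, the back row 74 mm
- bar_tab (a point): grip point on the movable bar: an upright metal finger tab at the bar's middle, 8 mm thick (along the shaker's x), 30 mm wide (along y), from 26 to 66 mm above the deck; the point is 11 mm below its top, on its middle plane. Axes parallel to the shaker's; moves with the bar
- set_mark (a point): setting line: the point at deck height, at mid-width, over which the bar's centre plane stands when on the line. Seen as a heavy black line across each side rail, to which the small black pointers on the bar's end feet must point. Axes parallel to the shaker's
- knob_left (a joint): turn (rad) of the left wing knob: 0 loose, growing clockwise seen from above, stop at 1.5. It needs up to 0.15 Nm; its cam goes over centre at 1.15 and then holds itself; tight above 1.3. Starts up to 0.25
- knob_right (a joint): turn (rad) of the right wing knob, the same as the left one (also clockwise to tighten)
- knob_left_grip (a point): grip point of the left wing knob, on the left end of the bar (shaker's +y, 135 mm from its middle): a black upright wing 11 mm thick (along this frame's y), 32 mm long (along its x), on a round collar of 26 mm. The point is on the axis, 9 mm below the wing's top, 18 mm above the collar, 107 mm above the bench. The frame turns with the knob; at 0 it is parallel to the shaker's
- knob_right_grip (a point): the same on the right wing knob, at the right end of the bar (the shaker's -y side)
- large_spot_0 (a point): centre of a large marked ring (64 mm) on the deck, in the back row, on the left; deck height
- large_spot_1 (a point): centre of the other large ring (64 mm), back row, right, 110 mm from the first
- small_spot_0 (a point): centre of a small marked ring (40 mm) on the deck, in the front row, on the left; deck height
- small_spot_1 (a point): centre of the middle small ring (40 mm), front row, 68 mm from its neighbours
- small_spot_2 (a point): centre of the right small ring (40 mm), front row
- beaker: used clear plastic beaker, empty, 55 mm across and 71 mm tall, 0.06 kg, standing on the shaker's platform in the front part at the start, in the way of the bar. Grip round the outside. Origin: centre of its underside; z up
- wash_tray_in (a point): centre of the inner floor of the shallow white wash-up tray on the bench, left of the balance on the robot's side; tray 150 x 150 mm outside, 22 mm high, walls 3 mm, floor about 3 mm above the bench; fixed
- large_bottle_a: white reagent bottle with a blue screw cap, 60 mm across and 120 mm tall in all; body straight from 5 to 79 mm above the base (grip there), narrower above; 0.2 to 0.45 kg. Origin: centre of the base; z up. Stands loose on the bench left of the balance at the start. None: absent in this run
- large_bottle_b: white reagent bottle with a blue screw cap, 60 mm across and 120 mm tall in all; body straight from 5 to 79 mm above the base (grip there), narrower above; 0.2 to 0.45 kg. Origin: centre of the base; z up. Stands loose on the bench left of the balance at the start. None: absent in this run
- small_bottle_a: small white bottle with a screw cap, shaped like the large ones but only 36 mm across and 75 mm tall in all; the body is straight from 5 to 49 mm above the base (grip it there); 0.05 to 0.09 kg. Origin: centre of the base; z up. Stands loose on the bench left of the balance at the start. None: absent in this run
- small_bottle_b: small white bottle with a screw cap, shaped like the large ones but only 36 mm across and 70 mm tall in all; the body is straight from 5 to 45 mm above the base (grip it there); 0.05 to 0.09 kg. Origin: centre of the base; z up. Stands loose on the bench left of the balance at the start. None: absent in this run
- small_bottle_c: small white bottle with a screw cap, shaped like the large ones but only 38 mm across and 82 mm tall in all; the body is straight from 5 to 54 mm above the base (grip it there); 0.05 to 0.09 kg. Origin: centre of the base; z up. Stands loose on the bench left of the balance at the start. None: absent in this run
- balance: bystander, leave alone: beige laboratory balance fixed on the bench between the waiting bottles and the shaker, 316 mm long (x), 206 mm wide, 182 mm tall over the knob of its closed lid; carry things over it or round it. Origin: on the bench under it, near its middle; it covers x from -0.16 to +0.16 and y from -0.09 to +0.12 m of its own frame
- volumetric_flask: bystander, leave alone: clear long-necked glass flask, 72 mm across, 217 mm tall, loose, behind the balance
- foil_flask_1: bystander, leave alone: foil-capped glass flask, 80 mm across, 196 mm tall, loose, behind the bottles
- petri_dish: bystander, leave alone: two small culture dishes one on the other, 59 mm across, 30 mm high, loose, between the robot and the shaker, beside the balance

How it is judged (in metres and radians):
On the way, in this order (a step that is already met when the one before it is completed fails the run):
1. the used beaker stands in the wash-up tray (horizontal distance between beaker and wash_tray_in below 0.065 m and height (world z) of beaker below 0.01 m and angle between beaker's own z axis and vertical below 0.1 rad and linear speed of beaker below 0.02 m/s), for 0.2 s.
2. the clamping bar is on its setting line (value of joint clamp_bar between 0.0555 and 0.0625 m), for 0.2 s.
3. both wing knobs are turned tight with the bar on its line (all of step 2 and value of joint each of knob_left, knob_right above 1.3 rad), for 0.2 s.
At the end, for the whole second after the job is handed in: Each bottle present stands upright (0.1 rad) and still on the deck within 10 mm of the centre of a ring of its size; the beaker stands upright in the wash-up tray, within 65 mm of its centre; the bar is within 3.5 mm of its line; both knobs beyond 1.3 rad (all of step 1 and all of step 3 and ((horizontal distance between large_bottle_a and large_spot_0 below 0.01 m and z of large_bottle_a in the frame of shaker between 0.062 and 0.07 m) or (horizontal distance between large_bottle_a and large_spot_1 below 0.01 m and z of large_bottle_a in the frame of shaker between 0.062 and 0.07 m)) and angle between each of large_bottle_a, large_bottle_b, small_bottle_a, small_bottle_b, small_bottle_c's own z axis and vertical below 0.1 rad and linear speed of each of large_bottle_a, large_bottle_b, small_bottle_a, small_bottle_b, small_bottle_c below 0.02 m/s and ((horizontal distance between large_bottle_b and large_spot_0 below 0.01 m and z of large_bottle_b in the frame of shaker between 0.062 and 0.07 m) or (horizontal distance between large_bottle_b and large_spot_1 below 0.01 m and z of large_bottle_b in the frame of shaker between 0.062 and 0.07 m)) and ((horizontal distance between small_bottle_a and small_spot_0 below 0.01 m and z of small_bottle_a in the frame of shaker between 0.062 and 0.07 m) or (horizontal distance between small_bottle_a and small_spot_1 below 0.01 m and z of small_bottle_a in the frame of shaker between 0.062 and 0.07 m) or (horizontal distance between small_bottle_a and small_spot_2 below 0.01 m and z of small_bottle_a in the frame of shaker between 0.062 and 0.07 m)) and ((horizontal distance between small_bottle_b and small_spot_0 below 0.01 m and z of small_bottle_b in the frame of shaker between 0.062 and 0.07 m) or (horizontal distance between small_bottle_b and small_spot_1 below 0.01 m and z of small_bottle_b in the frame of shaker between 0.062 and 0.07 m) or (horizontal distance between small_bottle_b and small_spot_2 below 0.01 m and z of small_bottle_b in the frame of shaker between 0.062 and 0.07 m)) and ((horizontal distance between small_bottle_c and small_spot_0 below 0.01 m and z of small_bottle_c in the frame of shaker between 0.062 and 0.07 m) or (horizontal distance between small_bottle_c and small_spot_1 below 0.01 m and z of small_bottle_c in the frame of shaker between 0.062 and 0.07 m) or (horizontal distance between small_bottle_c and small_spot_2 below 0.01 m and z of small_bottle_c in the frame of shaker between 0.062 and 0.07 m))); the robot touches nothing.
It fails at once if the long-necked flask is moved more than 3 cm (distance of volumetric_flask from where it was at the start of the episode above 0.03 m).
It fails at once if the foil-capped flask is moved more than 3 cm (distance of foil_flask_1 from where it was at the start of the episode above 0.03 m).
It fails at once if the pair of culture dishes is moved more than 3 cm (distance of petri_dish from where it was at the start of the episode above 0.03 m).
It fails at once if the balance is knocked by the robot (over 15 N) (contact force between any of the arm, the fingers and balance above 15 N).
Of large_bottle_a, large_bottle_b, small_bottle_a, small_bottle_b, small_bottle_c only 3 to 5 are there at a start; the rules pass over those that are not, and their reading is None.
At some moment in a run one of large_bottle_a, large_bottle_b may be knocked a few centimetres aside while the robot is not near it.
It also fails if it takes over 210 s, if anything falls off the work surface, if the arm or the gripper's body presses on something with over 40 N, if the wrist force passes 120 N, or if a joint passes its speed limit or range.

ROBOT

A 6-joint arm with a two-finger parallel gripper is mounted at the origin on a cart in front of the work surface, level with it; the furniture and walls round the work are solid. World frame = base frame: x ahead of the robot, y to its left, z up, the work surface at z = 0. Lengths are in mm, angles in rad, forces in N, time in s.
With the tool pointing down it reaches from about 350 to 975 mm from the base axis. Payload 7.1 kg.
Tool frame: the origin (TCP) lies at the very end of the fingers, on their centre line; the grasp point (between the pads) lies 19 mm behind it; z points along the fingers, x is the direction in which the jaws open and shut, and the axes are right-handed (so a half turn about z gives the same grasp; the last joint's range is limited). The gripper opens to 88 mm and grips with 3 to 60 N. Pads are 20 mm wide; open, the fingers measure 115 mm over their backs; the gripper's body (75 mm by 178 mm) begins 61 mm behind the grasp point.
Start: joints at [1.215, 0.423, 1.63, -0, 1.089, -0.019], TCP at [206.511, 589.879, 186.175] pointing down, gripper open.
Joint ranges: [-3, 3], [-0.9, 2.11], [0.09, 2.58], [-1.31, 4.45], [0.11, 2.69], [-2.54, 2.54]. Speed limits (rad/s): [2.39, 2.39, 3.01, 3.14, 3.14, 3.14].

INTERFACE

Orientations are given as a rotation vector (axis times angle).
In Python, from workcell import ctrl gives the robot as it stands. The module is installed in compiled form; this text tells all that it offers.
- The arm moves only by the tool move_arm, never from a script. Its argument "motion" is a list of rows, each a list of 2 entries, a list of its own where there are three numbers: the shift along the tool's x, y, z normalised to -1 to 1, where 1 is 150 mm, then the turn, a rotation vector about the tool's x, y, z normalised to -1 to 1, where 1 is 60 degrees. In form: [[[x, y, z], [rx, ry, rz]], ...]. A call has exactly 5 rows; each row is the pose to reach, as a shift and turn from the pose commanded when the call began, along the tool's axes at that moment; what a row does not reach only later rows make up. A row lasts 1/8 s, in which the tool goes at most 62.5 mm and 10.7 degrees, less where a joint would pass 70% of its speed; a pose out of reach is approached as far as the arm can. A call with a number of a shift or a turn outside -1 to 1 is refused whole. A call with a gripper value outside its range is refused whole. "gripper" is the opening, from 0 (shut) to 1 (fully open), set as the call begins (left out, the last holds). The fingers move at their own pace and stop on an object; the grip force is fixed at half the most. Time passes only in rows, so rows that repeat a pose let the fingers close, or fill a call up. It gives the time, the measured TCP pose, the force and the opening at its end, in the units of the state.
- ctrl.get_obs(): the state, without advancing time (a new reading comes with each control period).
- ctrl.get_image(name): name is "side" or "top"; returns a dict with "pixels" (384x512x3 uint8, red, green, blue), "camera_matrix" (3x3 intrinsics, pixels), "R" (3x3) and "t" (3): a world point X has camera coordinates R X + t. Camera axes: x right, y down, z forward; pixel columns grow to the right and rows downward; lengths in mm; the calibration is good to about 2 mm. A picture is of the moment at which its call begins. There is no depth.
- ctrl.close_job(): hands the job in, once; it reports no verdict.
Trained networks look in the newest picture that a camera, given by its name, has taken for a name from the list of things; names that differ only in an ending like _2 or _b are one class to them, and where a whole thing is asked for, a point or a joint stands for the part that bears it (a point fixed in the world has none). Each returns a list of dicts, best first, with "p" (0 to 1); they miss things now and then, are a little off and sometimes report something else, mostly with a low value. They report only what shows in the picture. A call takes as long as a camera call.
- ctrl.boxes_of(camera, name): "location" ([x, y, z] in mm, in world coordinates, good to about 4 mm: the middle of the surface that is visible of it).
- ctrl.regions_of(camera, name): "mask" (384x512 bool, what is visible of it).
- ctrl.pinpoint(camera, name): "location" ([x, y, z] in mm, in world coordinates, good to about 4 mm: a listed point, or the origin of a listed thing).
The state is a dict: "t": time; "qpos": joint angles; "qvel": joint speeds; "joint_torque": joint torques, N m; "ee_pos": TCP position; "orientation": TCP orientation; "ft_force": force on the tool from outside, world axes, zero at the start; "moment": the same for the moment, N m; "width": finger opening in mm.
Only numpy, scipy, OpenCV 4.12 (cv2) and the standard library are available. Lean on these libraries where they do the work, as an engineer would, in place of code of your own. Each camera call takes 0.05 s, during which the arm holds its last target.

## Working session

There is one attempt and no reset: what is moved stays moved. The work goes in short steps, Python scripts to look and compute and a tool call to move; the robot and the scene stay as the last step left them, time stands still between calls to the robot, and variables do not carry over. Pictures are saved under pics/ and viewed, and the job is handed in when it is done.

Besides the shell and the picture viewer there is one more tool, called after "Call:" by a JSON object that holds its "op" and its "data", one argument or row to a line. move_arm: Moves the arm, as the interface text tells. Its arguments: {"type":"object","properties":{"motion":{"type":"array","items":{"type":"array"}},"gripper":{"type":"number"}},"required":["motion"]}

```bash
mkdir -p pics; ls; python3 - <<'E'
from workcell import ctrl
import cv2
o=ctrl.get_obs()
for k,v in o.items(): print(k,v)
for c in ("top","side"):
    im=ctrl.get_image(c)
    cv2.imwrite(f"pics/{c}0.png",cv2.resize(im["pixels"][:,:,::-1],(800,600),interpolation=cv2.INTER_CUBIC))
    print(c,im["camera_matrix"],im["R"],im["t"])
E
```

```text
pics
t 0.0
qpos [ 1.21500547e+00  4.23858575e-01  1.63066379e+00 -6.73753428e-06
  1.08857763e+00 -1.89831569e-02]
qvel [ 0.00180851  0.0018592   0.00027415  0.00161993 -0.00200763  0.00032127]
joint_torque [ 3.72609036e-03 -5.44633126e+01 -2.73659617e+01  6.46302430e-02
  2.26467516e-02 -1.27993844e-04]
ee_pos [206.30837015 589.33888831 185.40095407]
orientation [ 2.56165001e+00  1.81719219e+00 -1.95101452e-03]
ft_force [-0.3874146  -0.36792897 -0.33727628]
moment [ 0.00398483 -0.09279781 -0.02063673]
width 87.86905704652484
top [[383.50943365   0.         252.66161434]
 [  0.         383.50943365 189.98053586]
 [  0.           0.           1.        ]] [[ 1.35969000e-02 -9.99907548e-01 -1.40071053e-04]
 [-9.82714821e-01 -1.33372448e-02 -1.84644791e-01]
 [ 1.84625852e-01  2.64824666e-03 -9.82805312e-01]] [ -16.51171716  548.71323631 1435.67529181]
side [[364.24965671   0.         256.54766936]
 [  0.         364.24965671 194.57477243]
 [  0.           0.           1.        ]] [[ 0.91947106 -0.39275552  0.01777851]
 [-0.23083604 -0.57590496 -0.78425008]
 [ 0.31825728  0.71699133 -0.62019008]] [-512.07127137  189.53540506 1087.12071107]
```

```bash
python3 - <<'E'
from workcell import ctrl
import numpy as np
names="shaker bar_tab set_mark knob_left_grip knob_right_grip large_spot_0 large_spot_1 small_spot_0 small_spot_1 small_spot_2 beaker wash_tray_in large_bottle_a small_bottle_a small_bottle_b small_bottle_c balance volumetric_flask foil_flask_1 petri_dish".split()
for c in("top","side"):
  ctrl.get_image(c)
  for n in names:
    try: r=ctrl.pinpoint(c,n)
    except Exception as e: r=str(e); print(c,n,r); continue
    print(c,n,[(np.round(d["location"]).astype(int).tolist(),round(d["p"],2)) for d in r[:6]])
print(ctrl.get_obs()["t"])
E
```

```text
top shaker [([513, -309, -3], 0.65), ([471, -436, 104], 0.38)]
top bar_tab [([536, -318, 124], 0.83)]
top set_mark [([498, -298, 65], 0.71)]
top knob_left_grip [([605, -201, 108], 0.5)]
top knob_right_grip [([471, -437, 104], 0.39), ([438, -347, 67], 0.17)]
top large_spot_0 [([561, -273, 64], 0.93), ([510, -367, 67], 0.82), ([498, -301, 66], 0.35)]
top large_spot_1 [([561, -273, 64], 0.93), ([510, -367, 67], 0.82), ([498, -301, 66], 0.35)]
top small_spot_0 [([436, -345, 65], 0.76), ([508, -225, 67], 0.56)]
top small_spot_1 [([436, -345, 65], 0.76), ([508, -225, 67], 0.56)]
top small_spot_2 [([436, -345, 65], 0.76), ([508, -225, 67], 0.56)]
top beaker [([500, -265, 62], 0.69), ([561, -273, 67], 0.63)]
top wash_tray_in [([510, -370, 68], 0.28)]
top large_bottle_a [([497, 325, -1], 0.58), ([519, 207, 2], 0.52), ([568, 418, 4], 0.52)]
top small_bottle_a [([497, 326, 2], 0.56)]
top small_bottle_b [([497, 326, 2], 0.56)]
top small_bottle_c [([497, 326, 2], 0.56)]
top balance []
top volumetric_flask [([686, -25, 0], 0.71)]
top foil_flask_1 [([765, 220, -2], 0.92), ([338, 265, 3], 0.33)]
top
[... 673 characters left out ...]
 ([473, -290, 68], 0.78), ([468, -434, 108], 0.31)]
side small_spot_2 [([505, -225, 64], 0.94), ([473, -290, 68], 0.78), ([468, -434, 108], 0.31)]
side beaker [([505, -267, 69], 0.79), ([600, -203, 105], 0.24)]
side wash_tray_in [([365, -151, 0], 0.74), ([504, -368, 67], 0.67), ([335, 268, 2], 0.57)]
side large_bottle_a [([561, 419, -2], 0.83)]
side small_bottle_a [([494, 324, 0], 0.57)]
side small_bottle_b [([494, 324, 0], 0.57)]
side small_bottle_c [([494, 324, 0], 0.57)]
side balance []
side volumetric_flask [([685, -20, 1], 0.83), ([440, -347, 64], 0.75), ([539, -320, 122], 0.21)]
side foil_flask_1 [([772, 214, 0], 0.79)]
side petri_dish [([365, -150, 1], 0.6), ([334, 269, 0], 0.33)]
2.2
```

The top view (800x600) shows the shaker at about (517,315), rotated about 30° clockwise. The beaker is on its front-left part, and the tray is at (283,383). The large bottles are at (218,288) and (305,307), with one small bottle at (261,316). I'll fit the shaker pose from the detections and check it with an overlay.

```bash
cat > h.py <<'E'
import numpy as np, cv2
from workcell import ctrl
SH={"set_mark":(-14,0,66),"large0":(28,55,66),"large1":(28,-55,66),"small0":(-42,68,66),"small1":(-42,0,66),"small2":(-42,-68,66),
"tab":(45,0,121),"kl":(45,135,107),"kr":(45,-135,107),"org":(0,0,0)}
def fit2d(src,dst):
    src=np.array(src,float);dst=np.array(dst,float)
    a=src-src.mean(0);b=dst-dst.mean(0)
    th=np.arctan2((a[:,0]*b[:,1]-a[:,1]*b[:,0]).sum(),(a*b).sum())
    R=np.array([[np.cos(th),-np.sin(th)],[np.sin(th),np.cos(th)]])
    return th,dst.mean(0)-R@src.mean(0),R
def proj(im,X):
    X=np.atleast_2d(np.array(X,float)); c=X@im["R"].T+im["t"]; p=c@im["camera_matrix"].T
    return p[:,:2]/p[:,2:]
def ray(im,uv,z):
    d=im["R"].T@np.linalg.inv(im["camera_matrix"])@np.array([uv[0],uv[1],1.]); o=-im["R"].T@im["t"]
    return o+d*(z-o[2])/d[2]
def yaw_of(o):
    R,_=cv2.Rodrigues(np.array(o["orientation"],float)); return np.arctan2(R[1,0],R[0,0]),R
def plan(x,y,z,yawdeg=None,q=True):
    o=ctrl.get_obs(); yaw,R=yaw_of(o); p=np.array(o["ee_pos"])
    d=R.T@(np.array([x,y,z])-p)/150
    print("t %.2f"%o["t"],"tcp",np.round(p,1),"yaw %.2f"%np.degrees(yaw),"tilt",np.round(R[:2,2],4),"w %.1f"%o["width"],"F",np.round(o["ft_force"],1),"M",np.round(o["moment"],2))
    tz=0
    if yawdeg is not None:
        e=(np.degrees(yaw)-yawdeg+180)%360-180; tz=e/60
    print("shift units",np.round(d,4),"rz units %.4f"%tz,"-> ncalls",int(np.ceil(max(np.abs(d).max(),abs(tz*60/53)))))
E
python3 - <<'E'
from h import *
obs={"large0":[(561,-273),(564,-273)],"large1":[(510,-367),(506,-366)],"small0":[(508,-225),(505,-225)],"small1":[(473,-290)],"small2":[(436,-345),(438,-348)],"tab":[(536,-318),(538,-320)],"kl":[(605,-201),(600,-204)],"kr":[(471,-437),(472,-436)],"set_mark":[(498,-298),(496,-301)],"org":[(513,-309),(505,-306)]}
s=[];d=[];n=[]
for k,v in obs.items():
    for w in v: s.append(SH[k][:2]);d.append(w);n.append(k)
th,t,R=fit2d(s,d); print(np.degrees(th),t)
for a,b,k in zip(s,d,n): print(k,np.round(np.array(b)-(R@a+t),1))
np.savez("sh.npz",th=th,t=t)
for c in("top","side"):
    im=ctrl.get_image(c); px=im["pixels"][:,:,::-1].copy()
    S=4; 
    ctr=proj(im,[[*t,80]])[0]; x0,y0=(ctr-[90,70]).astype(int); 
    crop=cv2.resize(px[y0:y0+140,x0:x0+180],None,fx=S,fy=S,interpolation=cv2.INTER_CUBIC)
    def P(q):
        w=R@np.array(q[:2])+t; u=proj(im,[[w[0],w[1],q[2]]])[0]; return tuple(np.round((u-[x0,y0]+0.5)*S).astype(int).tolist())
    for k,q in SH.items(): cv2.circle(crop,P(q),3,(0,0,255),-1)
    for k,r in(("large0",32),("large1",32),("small0",20),("small1",20),("small2",20)):
        q=SH[k]; pts=np.array([P((q[0]+r*np.cos(a),q[1]+r*np.sin(a),66)) for a in np.linspace(0,6.28,40)]); cv2.polylines(crop,[pts],True,(0,255,0),1)
    for x in(-70,70): cv2.line(crop,P((x,-108,96)),P((x,108,96)),(255,0,255),1)
    cv2.imwrite(f"pics/{c}1.png",crop)
E
```

```text
-29.030180959395867 [ 505.74166073 -303.79584641]
large0 [ 4.1 -3.7]
large0 [ 7.1 -3.7]
large1 [ 6.5 -1.5]
large1 [ 2.5 -0.5]
small0 [ 6. -1.]
small0 [ 3. -1.]
small1 [ 4.  -6.6]
small2 [-0.  -2.1]
small2 [ 2.  -5.1]
tab [-9.1  7.6]
tab [-7.1  5.6]
kl [-5.6  6.6]
kl [-10.6   3.6]
kr [-8.6  6.7]
kr [-7.6  7.7]
set_mark [ 4.5 -1. ]
set_mark [ 2.5 -4. ]
org [ 7.3 -5.2]
org [-0.7 -2.2]
```

The residuals show the bar isn't at 0 at the start. I'll refit with its position free.

```bash
python3 - <<'E'
from h import *
from scipy.optimize import least_squares
obs={"large0":[(561,-273),(564,-273)],"large1":[(510,-367),(506,-366)],"small0":[(508,-225),(505,-225)],"small1":[(473,-290)],"small2":[(436,-345),(438,-348)],"tab":[(536,-318),(538,-320)],"kl":[(605,-201),(600,-204)],"kr":[(471,-437),(472,-436)],"set_mark":[(498,-298),(496,-301)],"org":[(513,-309),(505,-306)]}
def f(p,full=False):
    c,s=np.cos(p[2]),np.sin(p[2]); r=[]
    for k,v in obs.items():
        q=np.array(SH[k][:2],float)
        if k in("tab","kl","kr"): q[0]-=p[3]
        for w in v: r+=[w[0]-(c*q[0]-s*q[1]+p[0]),w[1]-(s*q[0]+c*q[1]+p[1])]
    return np.array(r)
r=least_squares(f,[505,-304,-.5,5],loss="soft_l1",f_scale=3); p=r.x; print(p,np.degrees(p[2])); print(np.round(f(p).reshape(-1,2),1).tolist())
th=p[2];t=p[:2];b=p[3];R=np.array([[np.cos(th),-np.sin(th)],[np.sin(th),np.cos(th)]])
np.savez("sh.npz",th=th,t=t,b=b)
for c in("top","side"):
    im=ctrl.get_image(c); px=im["pixels"][:,:,::-1].copy()
    S=4; 
    ctr=proj(im,[[*t,80]])[0]; x0,y0=(ctr-[90,70]).astype(int); 
    crop=cv2.resize(px[y0:y0+140,x0:x0+180],None,fx=S,fy=S,interpolation=cv2.INTER_CUBIC)
    def P(q):
        w=R@np.array(q[:2])+t; u=proj(im,[[w[0],w[1],q[2]]])[0]; return tuple(np.round((u-[x0,y0]+0.5)*S).astype(int).tolist())
    for k,q in SH.items():
        q=np.array(q,float)
        if k in("tab","kl","kr"): q[0]-=b
        cv2.circle(crop,P(q),3,(0,0,255),-1)
    for k,r in(("large0",32),("large1",32),("small0",20),("small1",20),("small2",20)):
        q=SH[k]; pts=np.array([P((q[0]+r*np.cos(a),q[1]+r*np.sin(a),66)) for a in np.linspace(0,6.28,40)]); cv2.polylines(crop,[pts],True,(0,255,0),1)
    for x in(-70,70): cv2.line(crop,P((x,-108,96)),P((x,108,96)),(255,0,255),1)
    cv2.imwrite(f"pics/{c}2.png",crop)
E
```

```text
[ 5.09928897e+02 -3.05937822e+02 -5.07593223e-01  1.48561325e+01] -29.082949372133356
[[-0.1, -1.5], [2.9, -1.5], [2.3, 0.6], [-1.7, 1.6], [1.7, 1.1], [-1.3, 1.1], [-0.2, -4.5], [-4.2, -0.1], [-2.2, -3.1], [-0.3, 2.6], [1.7, 0.6], [3.1, 1.6], [-1.9, -1.4], [0.3, 1.6], [1.3, 2.6], [0.3, 1.1], [-1.7, -1.9], [3.1, -3.1], [-4.9, -0.1]]
```

The ring overlays sit on the rings in both views, and the bar starts at about 15 mm. I'll move to the beaker at (503,-266) with the jaws along the row, yaw 60.9°.

```bash
python3 -c "
from h import *
plan(400,450,280,60.9)"
```

```text
t 2.40 tcp [206.5 589.9 186.2] yaw 70.70 tilt [0. 0.] w 87.8 F [-0.5 -1.4  0.1] M [ 0.01 -0.1  -0.03]
shift units [-0.4539  1.5256 -0.6253] rz units 0.1634 -> ncalls 2
```

Call:
{"op": "move_arm", "data": {
  "motion": [
    [[0, 0, -0.4], [0, 0, 0.1633]],
    [[-0.2, 0.4, -0.6], [0, 0, 0.1633]],
    [[-0.3, 0.8, -0.6], [0, 0, 0.1633]],
    [[-0.4, 1, -0.6], [0, 0, 0.1633]],
    [[-0.4, 1, -0.6], [0, 0, 0.1633]]
  ],
  "gripper": 1
}}

```text
t: 3.02
ee_pos: [330.1, 482.0, 276.5]
orientation: [2.711, 1.587, 0.001]
ft_force: [-1.1, 1.4, 0.1]
width: 87.8
```

```bash
python3 -c "
from h import *
plan(503,-266,270,60.9)"
```

```text
t 3.02 tcp [330.1 482.  276.5] yaw 60.69 tilt [0.0004 0.0001] w 87.8 F [-1.1  1.4  0.1] M [ 0.08 -0.    0.03]
shift units [-3.7838  3.4462  0.0434] rz units -0.0035 -> ncalls 4
```

Call:
{"op": "move_arm", "data": {
  "motion": [
    [[-0.35, 0.3, 0], [0, 0, 0]],
    [[-0.7, 0.6, 0], [0, 0, 0]],
    [[-0.95, 0.86, 0], [0, 0, 0]],
    [[-0.95, 0.86, 0], [0, 0, 0]],
    [[-0.95, 0.86, 0], [0, 0, 0]]
  ]
}}

```text
t: 3.65
ee_pos: [371.7, 297.2, 276.5]
orientation: [-2.708, -1.591, -0.001]
ft_force: [-0.1, 0.7, 0.1]
width: 87.8
```

Call:
{"op": "move_arm", "data": {
  "motion": [
    [[-0.35, 0.3, 0], [0, 0, 0]],
    [[-0.7, 0.6, 0], [0, 0, 0]],
    [[-0.95, 0.86, 0], [0, 0, 0]],
    [[-0.95, 0.86, 0], [0, 0, 0]],
    [[-0.95, 0.86, 0], [0, 0, 0]]
  ]
}}

```text
t: 4.28
ee_pos: [415.4, 110.4, 276.1]
orientation: [-2.707, -1.592, -0.0]
ft_force: [-0.8, 0.4, 0.5]
width: 87.9
```

Call:
{"op": "move_arm", "data": {
  "motion": [
    [[-0.35, 0.3, 0], [0, 0, 0]],
    [[-0.7, 0.6, 0], [0, 0, 0]],
    [[-0.95, 0.86, 0], [0, 0, 0]],
    [[-0.95, 0.86, 0], [0, 0, 0]],
    [[-0.95, 0.86, 0], [0, 0, 0]]
  ]
}}

```text
t: 4.9
ee_pos: [458.8, -76.3, 275.8]
orientation: [-2.706, -1.593, 0.0]
ft_force: [0.0, 1.1, 0.2]
width: 87.7
```

```bash
python3 - <<'E'
from h import *
plan(503,-266,250,60.9)
for c in("top","side"):
    im=ctrl.get_image(c); cv2.imwrite(f"pics/{c}3.png",cv2.resize(im["pixels"][:,:,::-1],(800,600)))
    for n in("beaker","large_bottle_a","small_bottle_a","wash_tray_in"):
        print(c,n,[(np.round(d["location"],1).tolist(),round(d["p"],2)) for d in ctrl.pinpoint(c,n)[:4]])
E
```

```text
t 4.90 tcp [458.8 -76.3 275.8] yaw 60.98 tilt [-0.0009  0.0008] w 87.7 F [0.  1.1 0.2] M [ 0.   -0.02 -0.01]
shift units [-0.9627  0.8714  0.1708] rz units 0.0013 -> ncalls 1
top beaker [([513.0, -310.6, -3.8], 0.55)]
top large_bottle_a [([566.0, 420.2, 2.4], 0.82), ([520.8, 207.5, 1.2], 0.59), ([472.9, -287.0, 68.0], 0.34)]
top small_bottle_a []
top wash_tray_in [([337.5, 266.7, 3.0], 0.75), ([506.9, -227.5, 66.2], 0.23)]
side beaker [([504.7, -268.2, 68.2], 0.65), ([560.7, -270.8, 66.3], 0.17)]
side large_bottle_a [([562.6, 423.2, -3.2], 0.83)]
side small_bottle_a [([498.3, 319.9, -1.4], 0.49)]
side wash_tray_in [([333.1, 268.5, 4.1], 0.82), ([682.7, -25.5, 2.4], 0.62)]
```

Call:
{"op": "move_arm", "data": {
  "motion": [
    [[-0.35, 0.3, 0], [0, 0, 0]],
    [[-0.7, 0.6, 0], [0, 0, 0]],
    [[-0.965, 0.872, 0.15], [0, 0, 0]],
    [[-0.965, 0.872, 0.3], [0, 0, 0]],
    [[-0.965, 0.872, 0.3], [0, 0, 0]]
  ]
}}

```text
t: 6.02
ee_pos: [501.1, -268.3, 229.1]
orientation: [-2.706, -1.588, 0.003]
ft_force: [-0.1, 0.7, 0.1]
width: 88.0
```

```bash
python3 - <<'E'
from h import *
plan(503,-266.5,99,60.9)
for c in("top","side"):
    im=ctrl.get_image(c); u=proj(im,[[503,-266,120]])[0]; x0,y0=(u-[64,48]).astype(int)
    cv2.imwrite(f"pics/{c}4.png",cv2.resize(im["pixels"][y0:y0+96,x0:x0+128,::-1],(640,480),interpolation=cv2.INTER_CUBIC))
E
```

```text
t 6.03 tcp [ 501.1 -268.3  229.1] yaw 60.80 tilt [-0.0039  0.0023] w 88.0 F [-0.1  0.7  0.1] M [-0.01 -0.01 -0.04]
shift units [0.0168 0.0093 0.8672] rz units -0.0016 -> ncalls 1
```

The side view shows the beaker base at (320,305) in the crop, on the deck. The top view confirms only three bottles. I'll descend and grip.

Call:
{"op": "move_arm", "data": {
  "motion": [
    [[0.015, 0.01, 0.2], [0, 0, 0]],
    [[0.015, 0.01, 0.45], [0, 0, 0]],
    [[0.015, 0.01, 0.7], [0, 0, 0]],
    [[0.015, 0.01, 0.865], [0, 0, 0]],
    [[0.015, 0.01, 0.865], [0, 0, 0]]
  ]
}}

```text
t: 6.75
ee_pos: [504.5, -265.6, 101.3]
orientation: [-2.706, -1.593, 0.001]
ft_force: [-1.1, -0.3, -0.5]
width: 88.1
```

Call:
{"op": "move_arm", "data": {
  "motion": [
    [[0, 0, 0], [0, 0, 0]],
    [[0, 0, 0], [0, 0, 0]],
    [[0, 0, 0], [0, 0, 0]],
    [[0, 0, 0], [0, 0, 0]],
    [[0, 0, 0], [0, 0, 0]]
  ],
  "gripper": 0
}}

```text
t: 7.38
ee_pos: [504.9, -267.0, 101.6]
orientation: [2.708, 1.592, 0.0]
ft_force: [0.5, 0.1, -0.1]
width: 41.3
```

```bash
python3 - <<'E'
from h import *
plan(503,-266.5,250,60.9)
for c in("side",):
    im=ctrl.get_image(c); u=proj(im,[[503,-266,120]])[0]; x0,y0=(u-[64,48]).astype(int)
    cv2.imwrite(f"pics/{c}5.png",cv2.resize(im["pixels"][y0:y0+96,x0:x0+128,::-1],(640,480),interpolation=cv2.INTER_CUBIC))
E
```

```text
t 7.38 tcp [ 504.9 -267.   101.6] yaw 60.90 tilt [ 0.0001 -0.0001] w 41.3 F [ 0.5  0.1 -0.1] M [-0.02 -0.01 -0.05]
shift units [-0.0033 -0.0123 -0.9896] rz units -0.0000 -> ncalls 1
```

```bash
python3 - <<'E'
from h import *
o=ctrl.get_obs(); p=o["ee_pos"]; yaw,R=yaw_of(o)
for c in("side","top"):
    im=ctrl.get_image(c); px=im["pixels"][:,:,::-1]; u=proj(im,[[503,-266,120]])[0]; x0,y0=(u-[50,40]).astype(int); S=8
    cr=cv2.resize(px[y0:y0+75,x0:x0+100],None,fx=S,fy=S,interpolation=cv2.INTER_CUBIC)
    P=lambda X:tuple(np.round((proj(im,[X])[0]-[x0,y0]+.5)*S).astype(int).tolist())
    for s in(-1,1):
        for yy in (-10,10):
            cv2.circle(cr,P(p+R@[s*o["width"]/2,yy,0]),3,(0,255,255),-1)
    cx,cy=503,-266.5
    for z,r in((66,27.5),(137,27.5)):
        pts=np.array([P([cx+r*np.cos(a),cy+r*np.sin(a),z]) for a in np.linspace(0,6.28,40)]); cv2.polylines(cr,[pts],True,(0,255,0),1)
    cv2.imwrite(f"pics/{c}6.png",cr)
E
python3 - <<'E'
from h import *
plan(503,-266.5,250,60.9)
d=np.load("sh.npz");th=d["th"];t=d["t"];R2=np.array([[np.cos(th),-np.sin(th)],[np.sin(th),np.cos(th)]])
im=ctrl.get_image("side"); u=proj(im,[[503,-266,120]])[0]; x0,y0=(u-[50,40]).astype(int); S=8
for name,uv,z in(("tip",(418,335),101.6),("tip",(418,335),110),("base",(400,427),66),("rimtop",(405,282),137)):
    w=ray(im,np.array(uv)/S-.5+[x0,y0],z); print(name,np.round(w,1),"shaker",np.round(R2.T@(w[:2]-t),1))
print("tcp in shaker",R2.T@(np.array(ctrl.get_obs()["ee_pos"][:2])-t))
for c in ("side","top"):
  im=ctrl.get_image(c)
  for f in(ctrl.pinpoint,ctrl.boxes_of): print(c,[(np.round(d["location"],1).tolist(),round(d["p"],2)) for d in f(c,"beaker")[:3]])
E
```

```text
t 7.53 tcp [ 504.8 -266.9  101.4] yaw 60.90 tilt [-0.0001  0.0001] w 29.4 F [ 0.5 -0.1 -1. ] M [0.02 0.01 0.06]
shift units [-0.0036 -0.0121 -0.9908] rz units 0.0001 -> ncalls 1
tip [ 513.3 -253.7  101.6] shaker [-22.5  47.3]
tip [ 509.3 -260.8  110. ] shaker [-22.5  39.1]
base [ 504.9 -261.1   66. ] shaker [-26.2  36.7]
rimtop [ 503.2 -260.   137. ] shaker [-28.2  36.9]
tcp in shaker [-23.43851085  31.60318744]
side [([502.6, -266.4, 67.7], 0.68)]
side [([497.2, -286.9, 107.5], 0.65)]
top [([506.6, -225.0, 66.8], 0.18)]
top []
```

```bash
python3 - <<'E'
from h import *
for i in range(2):
    im=ctrl.get_image("side")
o=ctrl.get_obs(); print(o["width"],o["t"])
px=im["pixels"][:,:,::-1]; u=proj(im,[[503,-266,140]])[0]; x0,y0=(u-[50,40]).astype(int); S=8
cr=cv2.resize(px[y0:y0+75,x0:x0+100],None,fx=S,fy=S,interpolation=cv2.INTER_CUBIC)
cv2.imwrite(f"pics/side7.png",cr)
E
```

```text
0.33224086388781277 7.975
```

```bash
python3 - <<'E'
from h import *
im=ctrl.get_image("side")
u=proj(im,[[503,-266,120]])[0]; x0,y0=(u-[64,48]).astype(int)
R,_=cv2.Rodrigues(np.array([-2.706,-1.588,.003])); p=np.array([501.1,-268.3,229.1])
for s in(-57,-44,44,57):
  print(s,[np.round((proj(im,[p+R@[s,yy,0]])[0]-[x0,y0]+.5)*5) for yy in(-10,10)])
o=ctrl.get_obs();print(o["width"],o["ee_pos"])
px=im["pixels"][:,:,::-1]; u=proj(im,[[503,-266,180]])[0]; x0,y0=(u-[80,60]).astype(int); S=5
cr=cv2.resize(px[y0:y0+120,x0:x0+160],None,fx=S,fy=S,interpolation=cv2.INTER_CUBIC)
_,R=yaw_of(o)
P=lambda X:tuple(np.round((proj(im,[X])[0]-[x0,y0]+.5)*S).astype(int).tolist())
for z in(0,-19,-80,-200): cv2.circle(cr,P(o["ee_pos"]+R@[0,0,z]),4,(0,255,255),-1)
cv2.imwrite("pics/side8.png",cr)
E
```

```text
-57 [array([309., 174.]), array([351., 178.])]
-44 [array([311., 156.]), array([352., 159.])]
44 [array([322.,  40.]), array([360.,  44.])]
57 [array([323.,  25.]), array([361.,  28.])]
0.45170795190818414 [ 504.84304497 -266.91464631  101.42718519]
```

```bash
python3 - <<'E'
from h import *
im=ctrl.get_image("side")
img=cv2.imread("pics/side0.png")
R,_=cv2.Rodrigues(np.array([2.56165,1.81719,-.00195])); p=np.array([206.3,589.3,185.4])
P=lambda X:tuple(np.round((proj(im,[X])[0]+.5)*800/512*4).astype(int))
cr=cv2.resize(img,None,fx=4,fy=4,interpolation=cv2.INTER_CUBIC)
for s in(-44,0,44):
  for z in(0,-19,-80): cv2.circle(cr,P(p+R@[s,0,z]),4,(0,255,255),-1)
c=P(p); cr=cr[c[1]-350:c[1]+250,c[0]-400:c[0]+400]
cv2.imwrite("pics/s0z.png",cr)
E
```

```text
(no output)
```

The side pictures show the visible fingertips about 30 mm above where the TCP should project, and the jaws closed to 0 above the beaker. I'll lift clear and measure this offset before going on.

Call:
{"op": "move_arm", "data": {
  "motion": [
    [[0, 0, -0.3], [0, 0, 0]],
    [[0, 0, -0.6], [0, 0, 0]],
    [[0, 0, -1], [0, 0, 0]],
    [[0, 0, -1], [0, 0, 0]],
    [[0, 0, -1], [0, 0, 0]]
  ]
}}

```text
t: 8.7
ee_pos: [504.5, -266.7, 251.1]
orientation: [-2.708, -1.592, 0.0]
ft_force: [-0.2, 0.0, -0.2]
width: 0.3
```

```bash
python3 - <<'E'
from h import *
o=ctrl.get_obs();print(o["width"],o["ee_pos"],o["qpos"])
_,R=yaw_of(o)
for c in("side","top"):
    im=ctrl.get_image(c)
    px=im["pixels"][:,:,::-1]; u=proj(im,[o["ee_pos"]])[0]; x0,y0=(u-[64,48]).astype(int).clip(0); S=6
    cr=cv2.resize(px[y0:y0+96,x0:x0+128],None,fx=S,fy=S,interpolation=cv2.INTER_CUBIC)
    P=lambda X:tuple(np.round((proj(im,[X])[0]-[x0,y0]+.5)*S).astype(int).tolist())
    for z in(0,-19,-80,): cv2.circle(cr,P(o["ee_pos"]+R@[0,0,z]),4,(0,255,255),-1)
    cv2.imwrite(f"pics/{c}9.png",cr); print(x0,y0)
    print([(np.round(d["location"],1).tolist(),round(d["p"],2)) for d in ctrl.pinpoint(c,"beaker")[:3]])
E
```

```text
0.26872343244902724 [ 504.48788468 -266.70158249  251.06744282] [-5.07172974e-01  2.73981337e-01  1.68980530e+00  1.35482015e-05
  1.17806500e+00 -1.57012518e+00]
217 158
[([505.5, -269.2, 69.9], 0.89)]
265 145
[([511.1, -368.9, 64.8], 0.28)]
```

```bash
python3 - <<'E'
from h import *
from scipy.optimize import least_squares
im=ctrl.get_image("side"); p=np.array(ctrl.get_obs()["ee_pos"]); _,R=yaw_of(ctrl.get_obs())
x0,y0=217,158
tips=[np.array([372,226])/6-.5+[x0,y0],np.array([424,230])/6-.5+[x0,y0]]
# tip corners near finger outer face: tool x = -13.5 side (towards camera) , y=+-10
for xo in(0,-7,-13.5):
  f=lambda d:np.concatenate([proj(im,[p+R@[s*xo,yy,0]+[d[0],0,d[1]]])[0]-t for yy,t,s in((-10,tips[0],1),(10,tips[1],1))])
  r=least_squares(f,[0,30]); print(xo,"dx,dz",r.x,"res",np.round(r.fun,2))
  f=lambda d:np.concatenate([proj(im,[p+R@[s*xo,yy,0]+[0,d[0],d[1]]])[0]-t for yy,t,s in((-10,tips[0],1),(10,tips[1],1))])
  r=least_squares(f,[0,30]); print(xo,"dy,dz",r.x,"res",np.round(r.fun,2))
E
```

```text
0 dx,dz [ 2.44519915 35.50723422] res [ 0.2 -0.  -0.2 -0. ]
0 dy,dz [-4.40432055 39.4796734 ] res [ 0.17 -0.   -0.16  0.  ]
-7 dx,dz [ 2.43147193 41.0323989 ] res [ 0.15 -0.01 -0.16  0.  ]
-7 dy,dz [-4.37260415 44.9777089 ] res [ 0.13 -0.01 -0.12  0.01]
-13.5 dx,dz [ 2.41873818 46.1628825 ] res [ 0.12 -0.01 -0.12  0.01]
-13.5 dy,dz [-4.34304227 50.08292926] res [ 0.09 -0.01 -0.08  0.01]
```

The visible tips sit 35–46 mm above the reported TCP, depending on which face I'm seeing. That matches the jaws passing over the beaker rim. I'll pin the offset down by touching the free bench at about (330,-330).

```bash
python3 -c "
from h import *
plan(330,-330,150,60.9)"
```

```text
t 8.95 tcp [ 504.2 -266.5  249.9] yaw 60.90 tilt [-0.0024  0.0013] w 0.4 F [0.2 0.6 0.5] M [-0.03  0.04 -0.  ]
shift units [-0.9344 -0.8071  0.6684] rz units 0.0001 -> ncalls 1
```

Call:
{"op": "move_arm", "data": {
  "motion": [
    [[-0.3, -0.25, 0], [0, 0, 0]],
    [[-0.6, -0.5, 0], [0, 0, 0]],
    [[-0.935, -0.807, 0], [0, 0, 0]],
    [[-0.935, -0.807, 0.35], [0, 0, 0]],
    [[-0.935, -0.807, 0.67], [0, 0, 0]]
  ],
  "gripper": 0
}}

```text
t: 9.57
ee_pos: [329.9, -331.1, 149.9]
orientation: [2.709, 1.589, 0.0]
ft_force: [1.6, 0.2, -0.6]
width: 0.4
```

Call:
{"op": "move_arm", "data": {
  "motion": [
    [[0, 0, 0.2], [0, 0, 0]],
    [[0, 0, 0.4], [0, 0, 0]],
    [[0, 0, 0.6], [0, 0, 0]],
    [[0, 0, 0.8], [0, 0, 0]],
    [[0, 0, 0.8], [0, 0, 0]]
  ]
}}

```text
t: 10.2
ee_pos: [329.3, -329.0, 28.9]
orientation: [-2.704, -1.589, 0.002]
ft_force: [-0.2, 0.7, 0.1]
width: 0.5
```

```bash
python3 - <<'E'
from h import *
plan(330,-330,0,60.9)
o=ctrl.get_obs()
_,R=yaw_of(o)
for c in("side",):
    im=ctrl.get_image(c)
    px=im["pixels"][:,:,::-1]; u=proj(im,[o["ee_pos"]])[0]; x0,y0=(u-[64,48]).astype(int).clip(0); S=6
    cr=cv2.resize(px[y0:y0+96,x0:x0+128],None,fx=S,fy=S,interpolation=cv2.INTER_CUBIC)
    P=lambda X:tuple(np.round((proj(im,[X])[0]-[x0,y0]+.5)*S).astype(int).tolist())
    for z in(0,-19,-80,): cv2.circle(cr,P(o["ee_pos"]+R@[0,0,z]),4,(0,255,255),-1)
    cv2.imwrite(f"pics/{c}10.png",cr); print(x0,y0)
E
```

```text
t 10.20 tcp [ 329.3 -329.    28.9] yaw 60.90 tilt [-0.0038  0.004 ] w 0.5 F [-0.2  0.7  0.1] M [ 0.01 -0.   -0.01]
shift units [-0.0038  0.008   0.1926] rz units 0.0000 -> ncalls 1
161 255
```

Call:
{"op": "move_arm", "data": {
  "motion": [
    [[0, 0, 0.1], [0, 0, 0]],
    [[0, 0, 0.16], [0, 0, 0]],
    [[0, 0, 0.18], [0, 0, 0]],
    [[0, 0, 0.19], [0, 0, 0]],
    [[0, 0, 0.2], [0, 0, 0]]
  ]
}}

```text
t: 10.88
ee_pos: [331.1, -330.8, 1.1]
orientation: [2.708, 1.592, 0.0]
ft_force: [-1.0, 0.9, 0.5]
width: 0.7
```

Call:
{"op": "move_arm", "data": {
  "motion": [
    [[0, 0, 0.015], [0, 0, 0]],
    [[0, 0, 0.03], [0, 0, 0]],
    [[0, 0, 0.045], [0, 0, 0]],
    [[0, 0, 0.06], [0, 0, 0]],
    [[0, 0, 0.06], [0, 0, 0]]
  ]
}}

```text
t: 11.5
ee_pos: [330.8, -330.5, -8.3]
orientation: [-2.708, -1.592, 0.0]
ft_force: [0.5, -0.7, -0.7]
width: 0.4
```

Call:
{"op": "move_arm", "data": {
  "motion": [
    [[0, 0, 0.03], [0, 0, 0]],
    [[0, 0, 0.06], [0, 0, 0]],
    [[0, 0, 0.09], [0, 0, 0]],
    [[0, 0, 0.12], [0, 0, 0]],
    [[0, 0, 0.12], [0, 0, 0]]
  ]
}}

```text
t: 12.12
ee_pos: [330.7, -330.4, -26.5]
orientation: [-2.707, -1.592, 0.0]
ft_force: [0.9, 1.6, 0.2]
width: 0.2
```

Call:
{"op": "move_arm", "data": {
  "motion": [
    [[0, 0, 0.013], [0, 0, 0]],
    [[0, 0, 0.026], [0, 0, 0]],
    [[0, 0, 0.04], [0, 0, 0]],
    [[0, 0, 0.04], [0, 0, 0]],
    [[0, 0, 0.04], [0, 0, 0]]
  ]
}}

```text
t: 12.75
ee_pos: [330.9, -330.6, -32.0]
orientation: [2.708, 1.592, 0.0]
ft_force: [0.7, -0.1, 0.1]
width: 0.4
```

Call:
{"op": "move_arm", "data": {
  "motion": [
    [[0, 0, 0.008], [0, 0, 0]],
    [[0, 0, 0.016], [0, 0, 0]],
    [[0, 0, 0.02], [0, 0, 0]],
    [[0, 0, 0.02], [0, 0, 0]],
    [[0, 0, 0.02], [0, 0, 0]]
  ]
}}

```text
t: 13.38
ee_pos: [330.9, -330.6, -35.1]
orientation: [2.708, 1.592, 0.0]
ft_force: [-0.0, 0.4, -0.3]
width: 0.8
```

Call:
{"op": "move_arm", "data": {
  "motion": [
    [[0, 0, 0.008], [0, 0, 0]],
    [[0, 0, 0.016], [0, 0, 0]],
    [[0, 0, 0.02], [0, 0, 0]],
    [[0, 0, 0.02], [0, 0, 0]],
    [[0, 0, 0.02], [0, 0, 0]]
  ]
}}

```text
t: 14.0
ee_pos: [331.0, -330.7, -36.3]
orientation: [2.708, 1.592, 0.0]
ft_force: [-5.0, 4.4, 29.6]
width: 0.4
```

Call:
{"op": "move_arm", "data": {
  "motion": [
    [[0, 0, 0.008], [0, 0, 0]],
    [[0, 0, 0.016], [0, 0, 0]],
    [[0, 0, 0.02], [0, 0, 0]],
    [[0, 0, 0.02], [0, 0, 0]],
    [[0, 0, 0.02], [0, 0, 0]]
  ]
}}

```text
t: 14.62
ee_pos: [331.1, -330.8, -36.6]
orientation: [2.707, 1.592, 0.0]
ft_force: [-10.7, 11.1, 75.8]
width: 1.0
```

Contact came at a reported z of about -36, so true fingertip z = reported + 36. Now I'll lift and check for a horizontal offset by viewing the closed fingers at two yaws.

Call:
{"op": "move_arm", "data": {
  "motion": [
    [[0, 0, -0.1], [0, 0, 0]],
    [[0, 0, -0.4], [0, 0, 0]],
    [[0, 0, -0.8], [0, 0, 0]],
    [[0, 0, -1], [0, 0, 0]],
    [[0, 0, -1], [0, 0, 0]]
  ]
}}

```text
t: 15.25
ee_pos: [332.2, -331.9, 111.1]
orientation: [2.704, 1.59, 0.002]
ft_force: [-0.2, 1.1, 0.1]
width: 0.4
```

```bash
python3 -c "
from h import *
plan(460,-200,160,-29.1)"
```

```text
t 15.25 tcp [ 332.2 -331.9  111.1] yaw 60.91 tilt [ 0.0037 -0.0039] w 0.4 F [-0.2  1.1  0.1] M [0.01 0.04 0.  ]
shift units [ 1.1824  0.3186 -0.3259] rz units 1.5001 -> ncalls 2
```

Call:
{"op": "move_arm", "data": {
  "motion": [
    [[0.2, 0.1, -0.3], [0, 0, 0.17]],
    [[0.4, 0.2, -0.5], [0, 0, 0.34]],
    [[0.6, 0.3, -0.5], [0, 0, 0.51]],
    [[0.8, 0.3, -0.5], [0, 0, 0.68]],
    [[0.8, 0.3, -0.5], [0, 0, 0.75]]
  ]
}}

```text
t: 15.88
ee_pos: [428.6, -245.7, 182.1]
orientation: [-3.11, -0.433, 0.003]
ft_force: [-0.6, -0.9, -0.1]
width: 0.4
```

Call:
{"op": "move_arm", "data": {
  "motion": [
    [[0, 0, 0], [0, 0, 0.17]],
    [[0, 0, 0], [0, 0, 0.34]],
    [[0, 0, 0], [0, 0, 0.51]],
    [[0, 0, 0], [0, 0, 0.68]],
    [[0, 0, 0], [0, 0, 0.75]]
  ]
}}

```text
t: 16.5
ee_pos: [427.7, -247.1, 182.0]
orientation: [-3.039, 0.794, 0.004]
ft_force: [-0.1, 0.3, 0.1]
width: 0.4
```

```bash
python3 - <<'E'
from h import *
plan(330,-330,0,-29.1)
o=ctrl.get_obs()
_,R=yaw_of(o)
for c in("side","top"):
    im=ctrl.get_image(c)
    px=im["pixels"][:,:,::-1]; tip=o["ee_pos"]+np.array([0,0,36]); u=proj(im,[tip])[0]; x0,y0=(u-[40,40]).astype(int).clip(0); S=8
    cr=cv2.resize(px[y0:y0+75,x0:x0+95],None,fx=S,fy=S,interpolation=cv2.INTER_CUBIC)
    P=lambda X:tuple(np.round((proj(im,[X])[0]-[x0,y0]+.5)*S).astype(int).tolist())
    for a in(-13.5,0,13.5):
      for b in(-10,10): cv2.circle(cr,P(tip+R@[a,b,0]),3,(0,255,255),-1)
    cv2.imwrite(f"pics/{c}11.png",cr); print(x0,y0)
E
```

```text
t 16.50 tcp [ 427.7 -247.1  182. ] yaw -29.30 tilt [-0.0025  0.0016] w 0.4 F [-0.1  0.3  0.1] M [-0.07  0.11  0.01]
shift units [-0.2942  0.8009  1.2143] rz units -0.0033 -> ncalls 2
209 179
282 176
```

The closed fingers project within about 1 mm laterally of the prediction, so the offset is essentially vertical (+36 mm). I'll grasp the beaker with that correction (reported z 60).

```bash
python3 -c "
from h import *
plan(503.5,-266.5,190,60.9)"
```

```text
t 16.60 tcp [ 427.8 -247.2  182.2] yaw -29.12 tilt [-0.0024  0.0014] w 0.7 F [0.3 0.7 0.3] M [-0.1   0.11  0.01]
shift units [ 0.5034 -0.133  -0.0531] rz units -1.5003 -> ncalls 2
```

Call:
{"op": "move_arm", "data": {
  "motion": [
    [[0.1, 0, -0.05], [0, 0, -0.17]],
    [[0.3, -0.1, -0.05], [0, 0, -0.34]],
    [[0.5, -0.133, -0.05], [0, 0, -0.51]],
    [[0.5, -0.133, -0.05], [0, 0, -0.68]],
    [[0.503, -0.133, -0.05], [0, 0, -0.75]]
  ],
  "gripper": 1
}}

```text
t: 17.23
ee_pos: [503.9, -266.6, 189.8]
orientation: [-3.109, -0.443, 0.003]
ft_force: [-0.3, -0.5, 0.5]
width: 47.2
```

Call:
{"op": "move_arm", "data": {
  "motion": [
    [[0, 0, 0], [0, 0, -0.17]],
    [[0, 0, 0], [0, 0, -0.34]],
    [[0, 0, 0], [0, 0, -0.51]],
    [[0, 0, 0], [0, 0, -0.68]],
    [[0, 0, 0], [0, 0, -0.75]]
  ]
}}

```text
t: 17.85
ee_pos: [503.7, -266.6, 190.0]
orientation: [-2.702, -1.599, 0.002]
ft_force: [0.1, -0.4, 0.1]
width: 87.7
```

```bash
python3 -c "
from h import *
plan(503.5,-266.5,60,60.9)"
```

```text
t 17.85 tcp [ 503.7 -266.6  190. ] yaw 61.22 tilt [-0.0017  0.0009] w 87.7 F [ 0.1 -0.4  0.1] M [ 0.   -0.05 -0.  ]
shift units [2.00e-04 4.00e-04 8.67e-01] rz units 0.0053 -> ncalls 1
```

Call:
{"op": "move_arm", "data": {
  "motion": [
    [[0, 0, 0.2], [0, 0, 0]],
    [[0, 0, 0.4], [0, 0, 0]],
    [[0, 0, 0.6], [0, 0, 0]],
    [[0, 0, 0.75], [0, 0, 0]],
    [[0, 0, 0.867], [0, 0, 0]]
  ]
}}

```text
t: 18.48
ee_pos: [503.3, -266.4, 59.3]
orientation: [-2.705, -1.593, 0.002]
ft_force: [-0.4, 1.3, -0.4]
width: 87.8
```

Call:
{"op": "move_arm", "data": {
  "motion": [
    [[0, 0, 0], [0, 0, 0]],
    [[0, 0, 0], [0, 0, 0]],
    [[0, 0, 0], [0, 0, 0]],
    [[0, 0, 0], [0, 0, 0]],
    [[0, 0, 0], [0, 0, 0]]
  ],
  "gripper": 0.3
}}

```text
t: 19.1
ee_pos: [504.8, -267.2, 62.2]
orientation: [2.707, 1.592, 0.001]
ft_force: [-0.1, 0.3, 4.3]
width: 53.5
```

```bash
python3 - <<'E'
from h import *
plan(503.5,-266.5,60,60.9)
im=ctrl.get_image("side"); px=im["pixels"][:,:,::-1]; u=proj(im,[[503,-266,140]])[0]; x0,y0=(u-[50,40]).astype(int); S=8
cv2.imwrite("pics/side12.png",cv2.resize(px[y0:y0+75,x0:x0+100],None,fx=S,fy=S,interpolation=cv2.INTER_CUBIC))
E
```

```text
t 19.10 tcp [ 504.8 -267.2   62.2] yaw 60.91 tilt [ 0.0014 -0.0008] w 53.5 F [-0.1  0.3  4.3] M [ 0.07  0.01 -0.04]
shift units [ 0.0001 -0.0097  0.0146] rz units 0.0001 -> ncalls 1
```

The beaker is gripped (width 53.5). Lifting it and carrying it over the balance to the tray.

Call:
{"op": "move_arm", "data": {
  "motion": [
    [[0, 0, -0.2], [0, 0, 0]],
    [[0, 0, -0.4], [0, 0, 0]],
    [[0, 0, -0.65], [0, 0, 0]],
    [[0, 0, -0.9], [0, 0, 0]],
    [[0, 0, -1], [0, 0, 0]]
  ]
}}

```text
t: 19.77
ee_pos: [505.0, -267.3, 213.4]
orientation: [2.706, 1.591, 0.002]
ft_force: [0.1, 0.4, -0.8]
width: 54.2
```

Call:
{"op": "move_arm", "data": {
  "motion": [
    [[0, 0, -0.1], [0, 0, 0]],
    [[0, 0, -0.2], [0, 0, 0]],
    [[0, 0, -0.25], [0, 0, 0]],
    [[0, 0, -0.25], [0, 0, 0]],
    [[0, 0, -0.25], [0, 0, 0]]
  ]
}}

```text
t: 20.4
ee_pos: [503.8, -266.7, 248.2]
orientation: [-2.707, -1.592, 0.001]
ft_force: [0.3, -1.2, -0.9]
width: 53.7
```

```bash
python3 - <<'E'
from h import *
plan(335.5,268,250,60.9)
im=ctrl.get_image("side"); px=im["pixels"][:,:,::-1]; u=proj(im,[[503,-266,200]])[0]; x0,y0=(u-[64,48]).astype(int); S=6
cv2.imwrite("pics/side13.png",cv2.resize(px[y0:y0+96,x0:x0+128],None,fx=S,fy=S,interpolation=cv2.INTER_CUBIC))
E
```

```text
t 20.40 tcp [ 503.8 -266.7  248.2] yaw 60.90 tilt [-0.001   0.0006] w 53.7 F [ 0.3 -1.2 -0.9] M [ 0.04  0.03 -0.02]
shift units [ 2.569  -2.714  -0.0089] rz units 0.0000 -> ncalls 3
```

The beaker has come up with the gripper and the deck is clear. Carrying it to the tray.

Call:
{"op": "move_arm", "data": {
  "motion": [
    [[0.2, -0.2, 0], [0, 0, 0]],
    [[0.4, -0.42, 0], [0, 0, 0]],
    [[0.6, -0.64, 0], [0, 0, 0]],
    [[0.8, -0.85, 0], [0, 0, 0]],
    [[0.856, -0.905, 0], [0, 0, 0]]
  ]
}}

```text
t: 21.08
ee_pos: [447.0, -87.0, 248.6]
orientation: [-2.706, -1.595, 0.001]
ft_force: [0.1, 0.2, -0.5]
width: 53.5
```

Call:
{"op": "move_arm", "data": {
  "motion": [
    [[0.2, -0.2, 0], [0, 0, 0]],
    [[0.4, -0.42, 0], [0, 0, 0]],
    [[0.6, -0.64, 0], [0, 0, 0]],
    [[0.8, -0.85, 0], [0, 0, 0]],
    [[0.856, -0.905, 0], [0, 0, 0]]
  ]
}}

```text
t: 21.7
ee_pos: [391.7, 90.7, 248.9]
orientation: [2.706, 1.595, 0.0]
ft_force: [0.1, -0.3, -0.8]
width: 53.9
```

Call:
{"op": "move_arm", "data": {
  "motion": [
    [[0.2, -0.2, 0], [0, 0, 0]],
    [[0.4, -0.42, 0], [0, 0, 0]],
    [[0.6, -0.64, 0], [0, 0, 0]],
    [[0.8, -0.85, 0], [0, 0, 0]],
    [[0.856, -0.905, 0], [0, 0, 0]]
  ]
}}

```text
t: 22.32
ee_pos: [336.0, 269.0, 248.8]
orientation: [2.706, 1.595, 0.0]
ft_force: [-1.0, -0.7, -0.2]
width: 53.9
```

```bash
python3 -c "
from h import *
plan(335.5,268,10,60.9)"
```

```text
t 22.32 tcp [336.  269.  248.8] yaw 61.03 tilt [ 0.0003 -0.0002] w 53.9 F [-1.  -0.7 -0.2] M [-0.   -0.04 -0.02]
shift units [-7.1000e-03 -5.0000e-04  1.5918e+00] rz units 0.0021 -> ncalls 2
```

Call:
{"op": "move_arm", "data": {
  "motion": [
    [[0, 0, 0.25], [0, 0, 0]],
    [[0, 0, 0.5], [0, 0, 0]],
    [[0, 0, 0.75], [0, 0, 0]],
    [[0, 0, 0.95], [0, 0, 0]],
    [[0, 0, 0.95], [0, 0, 0]]
  ]
}}

```text
t: 22.95
ee_pos: [335.0, 265.8, 104.7]
orientation: [2.708, 1.59, -0.008]
ft_force: [0.5, 0.2, -0.7]
width: 53.9
```

Call:
{"op": "move_arm", "data": {
  "motion": [
    [[0, 0, 0.25], [0, 0, 0]],
    [[0, 0, 0.45], [0, 0, 0]],
    [[0, 0, 0.6], [0, 0, 0]],
    [[0, 0, 0.66], [0, 0, 0]],
    [[0, 0, 0.67], [0, 0, 0]]
  ]
}}

```text
t: 23.58
ee_pos: [336.4, 267.8, 6.4]
orientation: [2.708, 1.592, 0.001]
ft_force: [0.3, 0.0, -0.4]
width: 54.1
```

```bash
python3 - <<'E'
from h import *
plan(335.5,268,0,60.9)
im=ctrl.get_image("side"); px=im["pixels"][:,:,::-1]; u=proj(im,[[335,268,40]])[0]; x0,y0=(u-[64,48]).astype(int).clip(0); S=6
cv2.imwrite("pics/side14.png",cv2.resize(px[y0:y0+96,x0:x0+128],None,fx=S,fy=S,interpolation=cv2.INTER_CUBIC))
E
```

```text
t 23.57 tcp [336.4 267.8   6.4] yaw 60.88 tilt [0.0005 0.0003] w 54.1 F [ 0.3  0.  -0.4] M [-0.04  0.03 -0.05]
shift units [-0.002  -0.0058  0.0424] rz units -0.0003 -> ncalls 1
```

The beaker is centred over the tray. Lowering it gently to contact.

Call:
{"op": "move_arm", "data": {
  "motion": [
    [[0, 0, 0.01], [0, 0, 0]],
    [[0, 0, 0.02], [0, 0, 0]],
    [[0, 0, 0.03], [0, 0, 0]],
    [[0, 0, 0.04], [0, 0, 0]],
    [[0, 0, 0.04], [0, 0, 0]]
  ]
}}

```text
t: 24.25
ee_pos: [335.6, 267.7, -0.2]
orientation: [2.708, 1.592, -0.0]
ft_force: [-0.1, -0.4, -0.4]
width: 54.1
```

Call:
{"op": "move_arm", "data": {
  "motion": [
    [[0, 0, 0.005], [0, 0, 0]],
    [[0, 0, 0.01], [0, 0, 0]],
    [[0, 0, 0.013], [0, 0, 0]],
    [[0, 0, 0.013], [0, 0, 0]],
    [[0, 0, 0.013], [0, 0, 0]]
  ]
}}

```text
t: 24.88
ee_pos: [335.7, 267.7, -1.0]
orientation: [2.708, 1.592, 0.001]
ft_force: [-3.8, -2.5, 21.0]
width: 53.8
```

Call:
{"op": "move_arm", "data": {
  "motion": [
    [[0, 0, -0.008], [0, 0, 0]],
    [[0, 0, -0.008], [0, 0, 0]],
    [[0, 0, -0.008], [0, 0, 0]],
    [[0, 0, -0.008], [0, 0, 0]],
    [[0, 0, -0.008], [0, 0, 0]]
  ],
  "gripper": 1
}}

```text
t: 25.5
ee_pos: [335.6, 267.7, -1.0]
orientation: [2.708, 1.592, -0.0]
ft_force: [0.2, 0.9, 0.6]
width: 87.9
```

Call:
{"op": "move_arm", "data": {
  "motion": [
    [[0, 0, -0.1], [0, 0, 0]],
    [[0, 0, -0.3], [0, 0, 0]],
    [[0, 0, -0.6], [0, 0, 0]],
    [[0, 0, -1], [0, 0, 0]],
    [[0, 0, -1], [0, 0, 0]]
  ]
}}

```text
t: 26.12
ee_pos: [338.3, 269.8, 154.0]
orientation: [-2.707, -1.592, -0.016]
ft_force: [0.4, -0.2, -0.7]
width: 88.3
```

Call:
{"op": "move_arm", "data": {
  "motion": [
    [[0, 0, -0.3], [0, 0, 0]],
    [[0, 0, -0.5], [0, 0, 0.17]],
    [[0, 0, -0.6], [0, 0, 0.34]],
    [[0, 0, -0.6], [0, 0, 0.51]],
    [[0, 0, -0.6], [0, 0, 0.68]]
  ]
}}

```text
t: 26.75
ee_pos: [335.1, 267.3, 238.8]
orientation: [3.095, 0.539, -0.001]
ft_force: [-1.0, 0.8, 0.7]
width: 87.8
```

```bash
python3 - <<'E'
from h import *
d=np.load("sh.npz");th=float(d["th"]);t=d["t"];b=float(d["b"])
R2=np.array([[np.cos(th),-np.sin(th)],[np.sin(th),np.cos(th)]])
tab=R2@[45-b,0]+t; print("tab",tab)
plan(*tab,240,-29.1)
for c in("side","top"):
    im=ctrl.get_image(c); cv2.imwrite(f"pics/{c}15.png",cv2.resize(im["pixels"][:,:,::-1],(800,600),interpolation=cv2.INTER_CUBIC))
    for n in("beaker","bar_tab","knob_left_grip","knob_right_grip","large_bottle_a"): print(c,n,[(np.round(q["location"],1).tolist(),round(q["p"],2)) for q in ctrl.pinpoint(c,n)[:3]])
E
```

```text
tab [ 536.27213253 -320.59001285]
t 26.75 tcp [335.1 267.3 238.8] yaw 19.77 tilt [-0.0007 -0.0005] w 87.8 F [-1.   0.8  0.7] M [-0.06 -0.01 -0.04]
shift units [-0.0636  4.1422 -0.0071] rz units 0.8145 -> ncalls 5
side beaker [([333.2, 266.3, 5.4], 0.88)]
side bar_tab [([535.9, -317.8, 119.8], 0.77), ([686.6, -25.3, 1.5], 0.26)]
side knob_left_grip [([600.1, -202.3, 107.6], 0.45), ([468.4, -436.5, 106.1], 0.28)]
side knob_right_grip [([473.0, -436.1, 109.0], 0.6)]
side large_bottle_a [([566.4, 420.0, -0.2], 0.75), ([538.1, -321.0, 123.4], 0.63)]
top beaker [([497.0, -302.5, 65.7], 0.67), ([333.3, 266.9, -0.5], 0.45)]
top bar_tab [([536.7, -315.3, 125.5], 0.8), ([500.4, 324.7, 1.2], 0.63), ([687.6, -27.1, 2.3], 0.33)]
top knob_left_grip [([604.2, -201.5, 108.8], 0.55)]
top knob_right_grip [([470.0, -438.8, 105.5], 0.63)]
top large_bottle_a [([566.1, 417.7, 2.2], 0.69), ([518.0, 208.0, 1.1], 0.49)]
```

The beaker stands upright in the tray at (272,275), and the deck is clear. I'll refine the shaker pose from the rings in both views.

```bash
python3 - <<'E'
from h import *
from scipy.optimize import minimize
from scipy.ndimage import map_coordinates
d=np.load("sh.npz");th0=float(d["th"]);t0=d["t"]
ims={c:ctrl.get_image(c) for c in("side","top")}
g={c:cv2.GaussianBlur(cv2.cvtColor(ims[c]["pixels"],cv2.COLOR_RGB2GRAY).astype(float),(0,0),0.7) for c in ims}
a=np.linspace(0,2*np.pi,90,endpoint=False)
def pts(r,ks=("small0","small1","small2","large1","large0")):
    o=[]
    for k in ks:
        rr=r+ (20 if k[0]=="s" else 32)
        q=SH[k]; P=np.c_[q[0]+rr*np.cos(a),q[1]+rr*np.sin(a),np.full(90,66.)]
        if k[0]=="l": P=P[P[:,0]<15]   # avoid bar
        o.append(P)
    return np.vstack(o)
def score(p,cs):
    th=p[2];R=np.array([[np.cos(th),-np.sin(th)],[np.sin(th),np.cos(th)]]); s=0
    for c in cs:
        def m(r):
            P=pts(r); W=np.c_[P[:,:2]@R.T+p[:2],P[:,2]]; u=proj(ims[c],W)
            return map_coordinates(g[c],[u[:,1],u[:,0]],order=1).mean()
        s+= max(m(0),m(-2),m(2)) - .5*m(-7)-.5*m(7)
    return -s
for cs in(("side",),("top",),("side","top")):
    best=None
    for dx in(-4,0,4):
        for dy in(-4,0,4):
            r=minimize(score,[t0[0]+dx,t0[1]+dy,th0],args=(cs,),method="Nelder-Mead",options=dict(initial_simplex=[[t0[0]+dx,t0[1]+dy,th0],[t0[0]+dx+3,t0[1]+dy,th0],[t0[0]+dx,t0[1]+dy+3,th0],[t0[0]+dx,t0[1]+dy,th0+.02]]))
            if best is None or r.fun<best.fun: best=r
    print(cs,np.round(best.x[:2],2),np.degrees(best.x[2]),best.fun)
print(t0,np.degrees(th0))
E
```

```text
('side',) [ 510.98 -302.9 ] -29.503152007257484 -23.60539586820388
('top',) [ 511.21 -305.77] -29.509351162754886 -18.27758469191635
('side', 'top') [ 510.9  -304.46] -29.539891560194274 -39.533317142324
[ 509.92889689 -305.93782239] -29.082949372133356
```

Call:
{"op": "move_arm", "data": {
  "motion": [
    [[0, 0.2, 0], [0, 0, 0.17]],
    [[0, 0.4, 0], [0, 0, 0.34]],
    [[0, 0.6, 0], [0, 0, 0.51]],
    [[0, 0.8, 0], [0, 0, 0.68]],
    [[0, 0.95, 0], [0, 0, 0.821]]
  ],
  "gripper": 0.4
}}

```text
t: 28.08
ee_pos: [384.9, 132.9, 239.2]
orientation: [-3.038, 0.799, -0.0]
ft_force: [-0.3, 0.2, -0.6]
width: 41.5
```

```bash
python3 -c "
from h import *
np.savez('sh.npz',th=np.radians(-29.5),t=np.array([510.9,-304.7]),b=16.)
plan(536.6,-318,200,-29.5)"
```

```text
t 28.07 tcp [384.9 132.9 239.2] yaw -29.47 tilt [0.0002 0.    ] w 41.5 F [-0.3  0.2 -0.6] M [-0.04  0.09  0.03]
shift units [2.3591 2.1196 0.2616] rz units 0.0005 -> ncalls 3
```

Call:
{"op": "move_arm", "data": {
  "motion": [
    [[0.2, 0.18, 0], [0, 0, 0]],
    [[0.4, 0.36, 0], [0, 0, 0]],
    [[0.6, 0.54, 0], [0, 0, 0]],
    [[0.786, 0.706, 0], [0, 0, 0]],
    [[0.786, 0.706, 0], [0, 0, 0]]
  ]
}}

```text
t: 28.7
ee_pos: [436.6, -17.7, 239.2]
orientation: [3.039, -0.795, 0.001]
ft_force: [-0.5, 1.2, -0.4]
width: 35.3
```

Call:
{"op": "move_arm", "data": {
  "motion": [
    [[0.2, 0.18, 0], [0, 0, 0]],
    [[0.4, 0.36, 0], [0, 0, 0]],
    [[0.6, 0.54, 0], [0, 0, 0]],
    [[0.786, 0.706, 0], [0, 0, 0]],
    [[0.786, 0.706, 0], [0, 0, 0]]
  ]
}}

```text
t: 29.32
ee_pos: [487.9, -166.8, 238.9]
orientation: [-3.04, 0.793, -0.0]
ft_force: [0.2, -0.4, 0.5]
width: 35.3
```

Call:
{"op": "move_arm", "data": {
  "motion": [
    [[0.2, 0.18, 0], [0, 0, 0]],
    [[0.4, 0.36, 0], [0, 0, 0]],
    [[0.6, 0.54, 0], [0, 0, 0]],
    [[0.786, 0.706, 0.2], [0, 0, 0]],
    [[0.786, 0.706, 0.26], [0, 0, 0]]
  ]
}}

```text
t: 29.95
ee_pos: [538.3, -315.4, 198.0]
orientation: [-3.039, 0.792, 0.004]
ft_force: [-0.6, -0.1, 0.1]
width: 35.0
```

```bash
python3 - <<'E'
from h import *
plan(536.6,-318,66,-29.5)
im=ctrl.get_image("side"); px=im["pixels"][:,:,::-1]; u=proj(im,[[536,-318,170]])[0]; x0,y0=(u-[64,48]).astype(int); S=6
cr=cv2.resize(px[y0:y0+96,x0:x0+128],None,fx=S,fy=S,interpolation=cv2.INTER_CUBIC)
cv2.imwrite("pics/side16.png",cr)
E
```

```text
t 29.95 tcp [ 538.3 -315.4  198. ] yaw -29.21 tilt [-0.0024  0.0017] w 35.0 F [-0.6 -0.1  0.1] M [-0.03  0.06  0.03]
shift units [0.0009 0.0209 0.8801] rz units 0.0049 -> ncalls 1
```

Call:
{"op": "move_arm", "data": {
  "motion": [
    [[0, 0.02, 0.2], [0, 0, 0.005]],
    [[0, 0.02, 0.4], [0, 0, 0.005]],
    [[0, 0.02, 0.6], [0, 0, 0.005]],
    [[0, 0.02, 0.75], [0, 0, 0.005]],
    [[0, 0.02, 0.88], [0, 0, 0.005]]
  ]
}}

```text
t: 30.62
ee_pos: [537.4, -316.7, 68.0]
orientation: [-3.039, 0.796, 0.0]
ft_force: [-0.6, -0.2, -0.5]
width: 35.3
```

```bash
python3 - <<'E'
from h import *
plan(536.6,-318,66,-29.5)
im=ctrl.get_image("side"); px=im["pixels"][:,:,::-1]; u=proj(im,[[536,-318,120]])[0]; x0,y0=(u-[50,37]).astype(int); S=8
cr=cv2.resize(px[y0:y0+75,x0:x0+100],None,fx=S,fy=S,interpolation=cv2.INTER_CUBIC)
cv2.imwrite("pics/side17.png",cr)
E
```

```text
t 30.62 tcp [ 537.4 -316.7   68. ] yaw -29.38 tilt [-0.      0.0003] w 35.3 F [-0.6 -0.2 -0.5] M [0.   0.08 0.05]
shift units [-0.0001  0.0103  0.0134] rz units 0.0021 -> ncalls 1
```

The fingers straddle the tab symmetrically (tips at 345 and 475, tab at 408). Closing.

Call:
{"op": "move_arm", "data": {
  "motion": [
    [[0, 0.01, 0.01], [0, 0, 0]],
    [[0, 0.01, 0.013], [0, 0, 0]],
    [[0, 0.01, 0.013], [0, 0, 0]],
    [[0, 0.01, 0.013], [0, 0, 0]],
    [[0, 0.01, 0.013], [0, 0, 0]]
  ],
  "gripper": 0
}}

```text
t: 31.3
ee_pos: [537.0, -320.0, 67.1]
orientation: [3.038, -0.799, 0.002]
ft_force: [-1.7, 2.3, 6.1]
width: 7.7
```

```bash
python3 - <<'E'
from h import *
d=np.load("sh.npz");th=float(d["th"]);t=d["t"];R2=np.array([[np.cos(th),-np.sin(th)],[np.sin(th),np.cos(th)]])
o=ctrl.get_obs(); print("tcp shaker",R2.T@(o["ee_pos"][:2]-t))
tg=R2@[-14,0]+t; print(tg)
plan(*tg,66,-29.5)
E
```

```text
tcp shaker [30.23289308 -0.51302217]
[ 498.71502026 -297.80607016]
t 31.30 tcp [ 537.  -320.    67.1] yaw -29.47 tilt [ 0.001  -0.0005] w 7.7 F [-1.7  2.3  6.1] M [ 0.11  0.4  -0.08]
shift units [-0.2949 -0.0036  0.0068] rz units 0.0005 -> ncalls 1
```

Gripped (7.7 mm on the 8 mm tab), with the bar at about 15 mm. I'll push back to the rear stop to get an exact zero.

Call:
{"op": "move_arm", "data": {
  "motion": [
    [[0.03, 0, 0], [0, 0, 0]],
    [[0.06, 0, 0], [0, 0, 0]],
    [[0.08, 0, 0], [0, 0, 0]],
    [[0.085, 0, 0], [0, 0, 0]],
    [[0.085, 0, 0], [0, 0, 0]]
  ]
}}

```text
t: 31.92
ee_pos: [548.1, -326.4, 67.1]
orientation: [3.038, -0.799, 0.002]
ft_force: [-1.5, 1.1, 6.7]
width: 7.8
```

```bash
cat > sp.py <<'E'
from h import *
d=np.load("sh.npz");th=float(d["th"]);t=d["t"];R2=np.array([[np.cos(th),-np.sin(th)],[np.sin(th),np.cos(th)]])
def st():
    o=ctrl.get_obs(); yaw,_=yaw_of(o)
    print("t %.2f"%o["t"],"shaker",np.round(R2.T@(o["ee_pos"][:2]-t),2),"z %.1f"%o["ee_pos"][2],"yaw-sh %.2f"%(np.degrees(yaw-th)),"F sh",np.round(R2.T@o["ft_force"][:2],1),"Fz %.1f"%o["ft_force"][2],"M",np.round(o["moment"],2),"w %.1f"%o["width"])
E
python3 -c "
from sp import *
st()"
```

```text
t 31.93 shaker [43.04 -0.53] z 67.1 yaw-sh 0.03 F sh [-1.9  0.3] Fz 6.7 M [ 0.09  0.39 -0.02] w 7.8
```

Call:
{"op": "move_arm", "data": {
  "motion": [
    [[0.006, 0, 0], [0, 0, 0]],
    [[0.012, 0, 0], [0, 0, 0]],
    [[0.018, 0, 0], [0, 0, 0]],
    [[0.018, 0, 0], [0, 0, 0]],
    [[0.018, 0, 0], [0, 0, 0]]
  ]
}}

```text
t: 32.55
ee_pos: [550.0, -327.5, 67.0]
orientation: [3.038, -0.799, 0.001]
ft_force: [-2.1, 1.9, 7.1]
width: 8.0
```

```bash
python3 -c "
from sp import *
st()"
```

```text
t 32.55 shaker [45.28 -0.52] z 67.0 yaw-sh 0.03 F sh [-2.8  0.7] Fz 7.1 M [ 0.23  0.5  -0.06] w 8.0
```

Call:
{"op": "move_arm", "data": {
  "motion": [
    [[0.004, 0, 0], [0, 0, 0]],
    [[0.008, 0, 0], [0, 0, 0]],
    [[0.012, 0, 0], [0, 0, 0]],
    [[0.012, 0, 0], [0, 0, 0]],
    [[0.012, 0, 0], [0, 0, 0]]
  ]
}}

```text
t: 33.17
ee_pos: [549.9, -327.4, 67.0]
orientation: [-3.037, 0.799, 0.005]
ft_force: [-8.6, 4.7, 12.4]
width: 7.7
```

```bash
python3 -c "
from sp import *
st()"
```

```text
t 33.17 shaker [45.15 -0.56] z 67.0 yaw-sh 0.03 F sh [-9.8 -0.2] Fz 12.4 M [ 0.52  1.18 -0.11] w 7.7
```

The stop was reached at shaker x = 45.2, so the registration agrees within 0.2 mm. Sliding 59 mm to the line.

Call:
{"op": "move_arm", "data": {
  "motion": [
    [[-0.1, 0, 0], [0, 0, 0]],
    [[-0.2, 0, 0], [0, 0, 0]],
    [[-0.3, 0, 0], [0, 0, 0]],
    [[-0.38, 0, 0], [0, 0, 0]],
    [[-0.39, 0, 0], [0, 0, 0]]
  ]
}}

```text
t: 33.8
ee_pos: [500.4, -299.4, 67.1]
orientation: [3.038, -0.799, 0.003]
ft_force: [2.9, -0.2, 5.7]
width: 8.2
```

Call:
{"op": "move_arm", "data": {
  "motion": [
    [[0, 0, 0], [0, 0, 0]],
    [[0, 0, 0], [0, 0, 0]],
    [[0, 0, 0], [0, 0, 0]],
    [[0, 0, 0], [0, 0, 0]],
    [[0, 0, 0], [0, 0, 0]]
  ]
}}

```text
t: 34.42
ee_pos: [500.4, -299.3, 67.0]
orientation: [3.038, -0.799, 0.001]
ft_force: [-0.3, 1.8, 9.9]
width: 7.9
```

```bash
python3 -c "
from sp import *
st()"
```

```text
t 34.42 shaker [-11.79  -0.48] z 67.0 yaw-sh 0.04 F sh [-1.1  1.4] Fz 9.9 M [ 0.16  0.31 -0.09] w 7.9
```

Call:
{"op": "move_arm", "data": {
  "motion": [
    [[-0.007, 0, 0], [0, 0, 0]],
    [[-0.014, 0, 0], [0, 0, 0]],
    [[-0.014, 0, 0], [0, 0, 0]],
    [[-0.014, 0, 0], [0, 0, 0]],
    [[-0.014, 0, 0], [0, 0, 0]]
  ]
}}

```text
t: 35.05
ee_pos: [499.2, -298.7, 67.0]
orientation: [3.038, -0.799, 0.003]
ft_force: [1.8, -1.1, 6.9]
width: 7.6
```

```bash
python3 -c "
from sp import *
st()"
```

```text
t 35.05 shaker [-13.14  -0.49] z 67.0 yaw-sh 0.04 F sh [ 2.1 -0.1] Fz 6.9 M [ 0.04  0.06 -0.07] w 7.6
```

Call:
{"op": "move_arm", "data": {
  "motion": [
    [[-0.006, 0, 0], [0, 0, 0]],
    [[-0.006, 0, 0], [0, 0, 0]],
    [[-0.006, 0, 0], [0, 0, 0]],
    [[-0.006, 0, 0], [0, 0, 0]],
    [[-0.006, 0, 0], [0, 0, 0]]
  ]
}}

```text
t: 35.67
ee_pos: [498.5, -298.3, 67.1]
orientation: [3.038, -0.799, 0.004]
ft_force: [2.3, -0.1, 7.5]
width: 7.9
```

Call:
{"op": "move_arm", "data": {
  "motion": [
    [[0, 0, 0], [0, 0, 0]],
    [[0, 0, 0], [0, 0, 0]],
    [[0, 0, 0], [0, 0, 0]],
    [[0, 0, 0], [0, 0, 0]],
    [[0, 0, 0], [0, 0, 0]]
  ],
  "gripper": 0.4
}}

```text
t: 36.3
ee_pos: [497.9, -298.0, 66.1]
orientation: [-3.038, 0.799, 0.0]
ft_force: [-0.3, 0.2, 0.3]
width: 35.0
```

```bash
python3 -c "
from sp import *
st()
p=R2@[-14,135]+t; print(p)
plan(*p,150,60.5)"
```

```text
t 36.30 shaker [-14.59  -0.51] z 66.1 yaw-sh 0.05 F sh [-0.3  0. ] Fz 0.3 M [-0.07  0.1  -0.02] w 35.0
[ 565.19220087 -180.30805121]
t 36.30 tcp [ 497.9 -298.    66.1] yaw -29.45 tilt [-0.0001  0.0001] w 35.0 F [-0.3  0.2  0.3] M [-0.07  0.1  -0.02]
shift units [ 0.0046 -0.9034 -0.5594] rz units -1.4992 -> ncalls 2
```

Bar released on the line. I'll lift, and check the pointers and the knob angle in the pictures.

Call:
{"op": "move_arm", "data": {
  "motion": [
    [[0, 0, -0.2], [0, 0, 0]],
    [[0, 0, -0.5], [0, 0, 0]],
    [[0, -0.3, -0.7], [0, 0, -0.17]],
    [[0, -0.6, -0.7], [0, 0, -0.34]],
    [[0, -0.9, -0.7], [0, 0, -0.51]]
  ]
}}

```text
t: 36.92
ee_pos: [565.2, -179.5, 171.9]
orientation: [3.141, 0.04, 0.002]
ft_force: [0.3, -0.9, 0.7]
width: 35.4
```

```bash
python3 - <<'E'
from sp import *
p=R2@[-14,135]+t
plan(*p,140,53.5)
out=[]
for c in("top","side"):
    im=ctrl.get_image(c)
    for nm,q in(("kl",(-14,135,107)),("kr",(-14,-135,107)),("mid",(-14,0,98))):
        w=R2@q[:2]+t; u=proj(im,[[*w,q[2]]])[0]; x0,y0=(u-[16,16]).round().astype(int)
        cr=cv2.resize(im["pixels"][y0:y0+32,x0:x0+32,::-1],(256,256),interpolation=cv2.INTER_CUBIC)
        e=R2@[0,1.]; 
        # line along shaker x through axis
        P=lambda X:tuple(np.round((proj(im,[X])[0]-[x0,y0]+.5)*8).astype(int).tolist())
        cv2.circle(cr,P([*w,q[2]]),2,(0,255,255),-1)
        for s in(-30,30): ww=R2@[q[0]+s,q[1]]+t; cv2.circle(cr,P([*ww,q[2]]),2,(0,255,0),-1)
        # set mark on the rails 
        out.append(cr)
cv2.imwrite("pics/kn18.png",np.vstack([np.hstack(out[:3]),np.hstack(out[3:])]))
for c in("top","side"):
    for n in("bar_tab","knob_left_grip","knob_right_grip"): print(c,n,[(np.round(q["location"],1).tolist(),round(q["p"],2),np.round(R2.T@(np.array(q["location"][:2])-t),1).tolist()) for q in ctrl.pinpoint(c,n)[:3]])
E
```

```text
t 36.92 tcp [ 565.2 -179.5  171.9] yaw 1.45 tilt [ 0.0013 -0.0005] w 35.4 F [ 0.3 -0.9  0.7] M [-0.04  0.03  0.06]
shift units [-0.0003  0.0053  0.213 ] rz units -0.8675 -> ncalls 1
top bar_tab [([497.0, -297.7, 122.9], 0.52, [-15.5, -0.8])]
top knob_left_grip []
top knob_right_grip [([430.8, -414.0, 104.0], 0.54, [-15.9, -134.6])]
side bar_tab [([499.2, -294.7, 122.0], 0.73, [-15.1, 2.9])]
side knob_left_grip [([361.6, -148.5, -1.8], 0.66, [-206.9, 62.4]), ([563.3, -182.0, 106.3], 0.65, [-14.8, 132.6]), ([436.7, -348.6, 66.0], 0.64, [-43.0, -74.7])]
side knob_right_grip [([431.1, -412.4, 103.2], 0.57, [-16.4, -133.0])]
```

Call:
{"op": "move_arm", "data": {
  "motion": [
    [[0, 0, 0.05], [0, 0, -0.17]],
    [[0, 0.005, 0.1], [0, 0, -0.34]],
    [[0, 0.005, 0.15], [0, 0, -0.51]],
    [[0, 0.005, 0.2], [0, 0, -0.68]],
    [[0, 0.005, 0.2], [0, 0, -0.867]]
  ]
}}

```text
t: 37.95
ee_pos: [563.4, -182.1, 140.4]
orientation: [-2.812, -1.399, 0.002]
ft_force: [1.6, -0.3, 0.5]
width: 34.8
```

```bash
python3 - <<'E'
from sp import *
p=R2@[-14,135]+t
plan(*p,56,53.5); st()
im=ctrl.get_image("side"); px=im["pixels"][:,:,::-1]; u=proj(im,[[*p,140]])[0]; x0,y0=(u-[50,37]).astype(int); S=8
cr=cv2.resize(px[y0:y0+75,x0:x0+100],None,fx=S,fy=S,interpolation=cv2.INTER_CUBIC)
cv2.imwrite("pics/side19.png",cr)
E
```

```text
t 37.95 tcp [ 563.4 -182.1  140.4] yaw 52.90 tilt [-0.0014  0.0004] w 34.8 F [ 1.6 -0.3  0.5] M [ 0.01 -0.07 -0.  ]
shift units [0.0171 0.0028 0.5629] rz units -0.0099 -> ncalls 1
t 37.95 shaker [-14.65 132.55] z 140.4 yaw-sh 82.40 F sh [1.5 0.5] Fz 0.5 M [ 0.01 -0.07 -0.  ] w 34.8
```

```bash
python3 - <<'E'
from sp import *
im=ctrl.get_image("top"); s=800/512
for n,uv in(("rear right",(416,281)),("front right",(433,403)),("rear left",(335,291)),("front left",(351,415)),("lid knob",(382,345))):
    for z in(0,60,165): print(n,z,np.round(ray(im,np.array(uv)/s-.3,z)[:2]))
E
```

```text
rear right 0 [602. -62.]
rear right 60 [589. -60.]
rear right 165 [566. -57.]
front right 0 [ 293. -106.]
front right 60 [ 292. -103.]
front right 165 [291. -96.]
rear left 0 [573. 146.]
rear left 60 [561. 140.]
rear left 165 [540. 129.]
front left 0 [260.  97.]
front left 60 [261.  92.]
front left 165 [262.  85.]
lid knob 0 [435.  23.]
lid knob 60 [429.  22.]
lid knob 165 [418.  19.]
```

The balance's right side is at y about -57 near its rear, about 30 mm clear of the gripper's sweep. Descending on the left knob.

Call:
{"op": "move_arm", "data": {
  "motion": [
    [[0.017, 0.003, 0.15], [0, 0, 0]],
    [[0.017, 0.003, 0.3], [0, 0, 0]],
    [[0.017, 0.003, 0.42], [0, 0, 0]],
    [[0.017, 0.003, 0.52], [0, 0, 0]],
    [[0.017, 0.003, 0.56], [0, 0, 0]]
  ]
}}

```text
t: 38.67
ee_pos: [565.9, -179.5, 56.2]
orientation: [-2.816, -1.392, 0.001]
ft_force: [-0.9, -0.7, -0.3]
width: 35.3
```

```bash
python3 - <<'E'
from sp import *
p=R2@[-14,135]+t
plan(*p,56,53.5); st()
im=ctrl.get_image("side"); px=im["pixels"][:,:,::-1]; u=proj(im,[[*p,120]])[0]; x0,y0=(u-[50,37]).astype(int); S=8
cr=cv2.resize(px[y0:y0+75,x0:x0+100],None,fx=S,fy=S,interpolation=cv2.INTER_CUBIC)
cv2.imwrite("pics/side20.png",cr)
E
```

```text
t 38.67 tcp [ 565.9 -179.5   56.2] yaw 52.62 tilt [-0.001   0.0003] w 35.3 F [-0.9 -0.7 -0.3] M [-0.06  0.03  0.02]
shift units [-0.0072 -0.0004  0.0016] rz units -0.0147 -> ncalls 1
t 38.67 shaker [-13.8  136.06] z 56.2 yaw-sh 82.12 F sh [-0.4 -1.1] Fz -0.3 M [-0.06  0.03  0.02] w 35.3
```

Close on the wing.

Call:
{"op": "move_arm", "data": {
  "motion": [
    [[-0.007, 0, 0], [0, 0, 0]],
    [[-0.007, 0, 0], [0, 0, 0]],
    [[-0.007, 0, 0], [0, 0, 0]],
    [[-0.007, 0, 0], [0, 0, 0]],
    [[-0.007, 0, 0], [0, 0, 0]]
  ],
  "gripper": 0
}}

```text
t: 39.35
ee_pos: [564.8, -182.6, 57.8]
orientation: [2.813, 1.394, -0.003]
ft_force: [-5.6, -11.3, 1.8]
width: 10.9
```

```bash
python3 -c "
from sp import *
st()"
```

```text
t 39.35 shaker [-13.2  132.86] z 57.8 yaw-sh 82.23 F sh [  0.7 -12.6] Fz 1.8 M [-1.9   0.99  0.03] w 10.9
```

The wing is gripped at 10.9 mm, knob at about 0.14 rad. There's a 12 N side load, so I'll ease 2 mm and turn clockwise.

Call:
{"op": "move_arm", "data": {
  "motion": [
    [[-0.014, 0, 0], [0, 0, 0]],
    [[-0.014, 0, 0], [0, 0, 0.15]],
    [[-0.014, 0, 0], [0, 0, 0.3]],
    [[-0.014, 0, 0], [0, 0, 0.45]],
    [[-0.014, 0, 0], [0, 0, 0.6]]
  ]
}}

```text
t: 39.98
ee_pos: [564.3, -183.0, 57.8]
orientation: [3.108, 0.449, -0.0]
ft_force: [-3.2, -5.5, 2.9]
width: 10.4
```

```bash
python3 -c "
from sp import *
st()"
```

```text
t 39.98 shaker [-13.45 132.16] z 57.8 yaw-sh 45.93 F sh [-0.1 -6.4] Fz 2.9 M [-1.11  0.67  0.07] w 10.4
```

Call:
{"op": "move_arm", "data": {
  "motion": [
    [[-0.005, 0.005, 0], [0, 0, 0.16]],
    [[-0.005, 0.005, 0], [0, 0, 0.32]],
    [[-0.005, 0.005, 0], [0, 0, 0.48]],
    [[-0.005, 0.005, 0], [0, 0, 0.62]],
    [[-0.005, 0.005, 0], [0, 0, 0.68]]
  ]
}}

```text
t: 40.6
ee_pos: [563.5, -183.1, 57.8]
orientation: [3.071, -0.66, -0.001]
ft_force: [-3.2, -1.6, 3.5]
width: 10.7
```

```bash
python3 -c "
from sp import *
st()"
```

```text
t 40.60 shaker [-14.07 131.75] z 57.8 yaw-sh 5.23 F sh [-2. -3.] Fz 3.5 M [-0.39  0.67  0.13] w 10.7
```

Call:
{"op": "move_arm", "data": {
  "motion": [
    [[0, 0, 0], [0, 0, 0.03]],
    [[0, 0, 0], [0, 0, 0.06]],
    [[0, 0, 0], [0, 0, 0.08]],
    [[0, 0, 0], [0, 0, 0.08]],
    [[0, 0, 0], [0, 0, 0.08]]
  ]
}}

```text
t: 41.22
ee_pos: [563.6, -183.1, 57.8]
orientation: [3.042, -0.78, -0.0]
ft_force: [-3.5, -2.7, 6.6]
width: 11.2
```

```bash
python3 -c "
from sp import *
st()"
```

```text
t 41.23 shaker [-14.   131.74] z 57.8 yaw-sh 0.73 F sh [-1.7 -4.1] Fz 6.6 M [-0.53  0.82  0.75] w 11.2
```

The moment rose to 0.75 Nm, so the left knob is at its stop. Releasing and moving on to the right knob.

Call:
{"op": "move_arm", "data": {
  "motion": [
    [[0, 0, 0], [0, 0, -0.04]],
    [[0, 0, 0], [0, 0, -0.04]],
    [[0, 0, 0], [0, 0, -0.04]],
    [[0, 0, 0], [0, 0, -0.04]],
    [[0, 0, 0], [0, 0, -0.04]]
  ],
  "gripper": 0.4
}}

```text
t: 41.85
ee_pos: [563.9, -182.8, 57.1]
orientation: [-3.058, 0.721, 0.0]
ft_force: [-0.8, 0.1, 0.3]
width: 34.9
```

Call:
{"op": "move_arm", "data": {
  "motion": [
    [[0, 0, -0.15], [0, 0, 0]],
    [[0, 0, -0.4], [0, 0, 0]],
    [[0, 0, -0.7], [0, 0, 0]],
    [[0, 0, -0.7], [0, 0, 0]],
    [[0, 0, -0.7], [0, 0, 0]]
  ]
}}

```text
t: 42.48
ee_pos: [563.4, -182.7, 161.7]
orientation: [-3.058, 0.721, 0.001]
ft_force: [0.4, 1.5, -0.9]
width: 34.7
```

```bash
python3 -c "
from sp import *
st()
p=R2@[-14,-136]+t
plan(*p,160,53)"
```

```text
t 42.48 shaker [-14.34 132.02] z 161.7 yaw-sh 2.98 F sh [-0.4  1.5] Fz -0.9 M [-0.06  0.11 -0.02] w 34.7
t 42.48 tcp [ 563.4 -182.7  161.7] yaw -26.52 tilt [-0.0005  0.0002] w 34.7 F [ 0.4  1.5 -0.9] M [-0.06  0.11 -0.02]
shift units [-0.0906  1.7845  0.0113] rz units -1.3253 -> ncalls 2
```

Call:
{"op": "move_arm", "data": {
  "motion": [
    [[-0.02, 0.2, 0], [0, 0, -0.17]],
    [[-0.04, 0.4, 0], [0, 0, -0.34]],
    [[-0.045, 0.6, 0], [0, 0, -0.51]],
    [[-0.045, 0.8, 0], [0, 0, -0.66]],
    [[-0.045, 0.9, 0], [0, 0, -0.66]]
  ]
}}

```text
t: 43.1
ee_pos: [496.1, -301.2, 160.5]
orientation: [-3.12, -0.354, 0.004]
ft_force: [-0.4, 0.6, 0.4]
width: 35.3
```

```bash
python3 -c "
from sp import *
st()
p=R2@[-14,-137.5]+t
plan(*p,130,53)"
```

```text
t 43.10 shaker [-14.66  -4.25] z 160.5 yaw-sh 42.43 F sh [-0.7  0.3] Fz 0.4 M [-0.02  0.06 -0.04] w 35.3
t 43.10 tcp [ 496.1 -301.2  160.5] yaw 12.93 tilt [-0.0025  0.0016] w 35.3 F [-0.4  0.6  0.4] M [-0.02  0.06 -0.04]
shift units [-0.5957  0.659   0.2031] rz units -0.6678 -> ncalls 1
```

Call:
{"op": "move_arm", "data": {
  "motion": [
    [[-0.2, 0.2, 0], [0, 0, -0.17]],
    [[-0.4, 0.44, 0], [0, 0, -0.34]],
    [[-0.596, 0.659, 0.1], [0, 0, -0.51]],
    [[-0.596, 0.659, 0.15], [0, 0, -0.66]],
    [[-0.596, 0.659, 0.15], [0, 0, -0.66]]
  ]
}}

```text
t: 43.72
ee_pos: [432.0, -416.5, 138.1]
orientation: [-2.816, -1.386, 0.001]
ft_force: [0.2, 0.2, -0.1]
width: 35.2
```

```bash
python3 - <<'E'
from sp import *
st()
p=R2@[-14,-137.5]+t
plan(*p,56.5,53)
im=ctrl.get_image("side"); px=im["pixels"][:,:,::-1]; u=proj(im,[[*p,140]])[0]; x0,y0=(u-[50,37]).astype(int); S=8
cr=cv2.resize(px[y0:y0+75,x0:x0+100],None,fx=S,fy=S,interpolation=cv2.INTER_CUBIC)
cv2.imwrite("pics/side21.png",cr)
print([(np.round(R2.T@(np.array(q["location"][:2])-t),1).tolist(),round(q["p"],2)) for q in ctrl.pinpoint("side","knob_right_grip")[:3]])
E
```

```text
t 43.73 shaker [ -13.58 -136.16] z 138.1 yaw-sh 81.90 F sh [0.1 0.2] Fz -0.1 M [-0.03  0.03  0.03] w 35.2
t 43.73 tcp [ 432.  -416.5  138.1] yaw 52.40 tilt [-0.002   0.0023] w 35.2 F [ 0.2  0.2 -0.1] M [-0.03  0.03  0.03]
shift units [-9.600e-03  1.000e-04  5.438e-01] rz units -0.0100 -> ncalls 1
[([-18.8, -133.6], 0.76)]
```

The heavy black line at (393,480) lies in line with the bar's foot. Descending on the right knob.

Call:
{"op": "move_arm", "data": {
  "motion": [
    [[-0.009, 0, 0.15], [0, 0, 0]],
    [[-0.009, 0, 0.3], [0, 0, 0]],
    [[-0.009, 0, 0.42], [0, 0, 0]],
    [[-0.009, 0, 0.5], [0, 0, 0]],
    [[-0.009, 0, 0.54], [0, 0, 0]]
  ]
}}

```text
t: 44.45
ee_pos: [432.2, -418.0, 58.1]
orientation: [-2.815, -1.393, 0.0]
ft_force: [0.7, -0.3, -0.5]
width: 35.0
```

Call:
{"op": "move_arm", "data": {
  "motion": [
    [[0, 0, 0], [0, 0, 0]],
    [[0, 0, 0], [0, 0, 0]],
    [[0, 0, 0], [0, 0, 0]],
    [[0, 0, 0], [0, 0, 0]],
    [[0, 0, 0], [0, 0, 0]]
  ],
  "gripper": 0
}}

```text
t: 45.08
ee_pos: [432.7, -418.5, 59.3]
orientation: [2.814, 1.393, 0.001]
ft_force: [2.8, 2.0, 4.2]
width: 10.8
```

```bash
python3 -c "
from sp import *
st()"
```

```text
t 45.08 shaker [ -12.04 -137.54] z 59.3 yaw-sh 82.18 F sh [1.4 3.1] Fz 4.2 M [ 0.35 -0.35 -0.01] w 10.8
```

Call:
{"op": "move_arm", "data": {
  "motion": [
    [[0, -0.013, 0], [0, 0, 0]],
    [[0, -0.013, 0], [0, 0, 0.15]],
    [[0, -0.013, 0], [0, 0, 0.3]],
    [[0, -0.013, 0], [0, 0, 0.45]],
    [[0, -0.013, 0], [0, 0, 0.6]]
  ]
}}

```text
t: 45.7
ee_pos: [430.3, -418.5, 59.2]
orientation: [3.107, 0.449, -0.0]
ft_force: [-1.9, -3.1, 4.2]
width: 10.9
```

```bash
python3 -c "
from sp import *
st()"
```

```text
t 45.70 shaker [ -14.11 -138.75] z 59.2 yaw-sh 45.93 F sh [-0.1 -3.6] Fz 4.2 M [-0.75  0.44  0.03] w 10.9
```

Call:
{"op": "move_arm", "data": {
  "motion": [
    [[0, 0, 0], [0, 0, 0.16]],
    [[0, 0, 0], [0, 0, 0.32]],
    [[0, 0, 0], [0, 0, 0.48]],
    [[0, 0, 0], [0, 0, 0.62]],
    [[0, 0, 0], [0, 0, 0.68]]
  ]
}}

```text
t: 46.32
ee_pos: [428.9, -418.5, 59.2]
orientation: [3.069, -0.659, -0.003]
ft_force: [-7.4, -4.0, 6.0]
width: 10.8
```

```bash
python3 -c "
from sp import *
st()"
```

```text
t 46.33 shaker [ -15.32 -139.42] z 59.2 yaw-sh 5.26 F sh [-4.5 -7.1] Fz 6.0 M [-0.79  1.27  0.06] w 10.8
```

Call:
{"op": "move_arm", "data": {
  "motion": [
    [[-0.005, 0.006, 0], [0, 0, 0.03]],
    [[-0.005, 0.006, 0], [0, 0, 0.06]],
    [[-0.005, 0.006, 0], [0, 0, 0.09]],
    [[-0.005, 0.006, 0], [0, 0, 0.09]],
    [[-0.005, 0.006, 0], [0, 0, 0.09]]
  ]
}}

```text
t: 46.95
ee_pos: [428.7, -418.5, 59.2]
orientation: [3.037, -0.797, -0.001]
ft_force: [-2.0, -2.3, 5.0]
width: 11.5
```

```bash
python3 -c "
from sp import *
st()"
```

```text
t 46.95 shaker [ -15.44 -139.53] z 59.2 yaw-sh 0.10 F sh [-0.6 -3. ] Fz 5.0 M [-0.31  0.48  0.58] w 11.5
```

The moment rose to 0.58 Nm at yaw 0°, so the right knob is at its stop. Releasing, lifting and checking.

Call:
{"op": "move_arm", "data": {
  "motion": [
    [[0, 0, 0], [0, 0, -0.03]],
    [[0, 0, 0], [0, 0, -0.03]],
    [[0, 0, 0], [0, 0, -0.03]],
    [[0, 0, 0], [0, 0, -0.03]],
    [[0, 0, 0], [0, 0, -0.03]]
  ],
  "gripper": 0.4
}}

```text
t: 47.58
ee_pos: [429.4, -417.5, 58.6]
orientation: [-3.05, 0.752, 0.0]
ft_force: [-0.6, 0.2, -0.2]
width: 34.9
```

Call:
{"op": "move_arm", "data": {
  "motion": [
    [[0, 0, -0.15], [0, 0, 0]],
    [[0, 0, -0.4], [0, 0, 0]],
    [[0, 0, -0.7], [0, 0, 0]],
    [[0, 0, -1], [0, 0, 0]],
    [[0, 0, -1], [0, 0, 0]]
  ]
}}

```text
t: 48.2
ee_pos: [431.3, -419.4, 212.7]
orientation: [3.046, -0.751, 0.01]
ft_force: [-0.2, 0.3, 0.5]
width: 35.5
```

```bash
python3 - <<'E'
from sp import *
st()
out=[]
for c in("top","side"):
    im=ctrl.get_image(c)
    for nm,q in(("kl",(-14,135,107)),("kr",(-14,-135,107)),("mid",(-14,0,98))):
        w=R2@q[:2]+t; u=proj(im,[[*w,q[2]]])[0]; x0,y0=(u-[16,16]).round().astype(int)
        cr=cv2.resize(im["pixels"][y0:y0+32,x0:x0+32,::-1],(256,256),interpolation=cv2.INTER_CUBIC)
        out.append(cr)
    for n in("bar_tab","large_bottle_a","small_bottle_a","petri_dish","volumetric_flask","foil_flask_1"): print(c,n,[(np.round(q["location"],1).tolist(),round(q["p"],2)) for q in ctrl.pinpoint(c,n)[:3]])
cv2.imwrite("pics/kn22.png",np.vstack([np.hstack(out[:3]),np.hstack(out[3:])]))
E
```

```text
t 48.20 shaker [ -12.82 -139.03] z 212.7 yaw-sh 1.79 F sh [-0.4  0.2] Fz 0.5 M [-0.07  0.11 -0.02] w 35.5
top bar_tab [([496.0, -296.4, 123.7], 0.93), ([440.1, -345.5, 65.1], 0.69)]
top large_bottle_a [([567.2, 417.7, 4.1], 0.68), ([518.9, 207.3, 0.2], 0.65), ([511.1, -309.3, -1.8], 0.27)]
top small_bottle_a [([496.4, 326.4, -1.6], 0.65)]
top petri_dish []
top volumetric_flask [([685.7, -28.1, 0.5], 0.82)]
top foil_flask_1 [([768.1, 219.0, -0.1], 0.69)]
side bar_tab [([498.1, -296.5, 122.3], 0.75)]
side large_bottle_a [([564.0, 423.0, -1.9], 0.64), ([497.3, 322.5, 0.5], 0.5)]
side small_bottle_a [([497.4, 322.3, 0.6], 0.5), ([474.1, -290.3, 69.1], 0.45), ([497.2, -296.2, 122.3], 0.18)]
side petri_dish [([364.8, -151.3, -0.2], 0.75)]
side volumetric_flask []
side foil_flask_1 []
```

Both wings are turned end-on and the bar is still in place. Before grasping the bottles, I'll measure clearances around them.

```bash
python3 - <<'E'
from sp import *
for c,box in(("top",(90,90,200,140)),("side",(150,60,140,115))):
    im=ctrl.get_image(c); x0,y0,w,h=box; S=4 if c=="top" else 5
    cr=cv2.resize(im["pixels"][y0:y0+h,x0:x0+w,::-1],None,fx=S,fy=S,interpolation=cv2.INTER_CUBIC)
    P=lambda X:tuple(np.round((proj(im,[X])[0]-[x0,y0]+.5)*S).astype(int).tolist())
    for x in range(400,801,100):
        for y in range(100,601,100):
            p=P([x,y,0]); cv2.circle(cr,p,2,(0,255,255),-1)
            if c=="top": cv2.putText(cr,f"{x//100},{y//100}",p,0,.35,(0,255,255),1)
    # gripper footprints at z=122 for yaw 0 at bottle A
    for (bx,by,yw,col) in((566,419,0,(0,255,0)),(566,419,20,(255,0,255)),(518,207,8.5,(0,255,0))):
        a=np.radians(yw);R=np.array([[np.cos(a),-np.sin(a)],[np.sin(a),np.cos(a)]])
        q=[P([*(R@[sx*89,sy*37.5]+[bx,by]),122]) for sx,sy in((1,1),(1,-1),(-1,-1),(-1,1))]
        cv2.polylines(cr,[np.array(q)],True,col,1)
    cv2.imwrite(f"pics/{c}23.png",cr)
E
```

```text
(no output)
```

The overlay shows the gripper footprint clear of the dish stacks and the tall blue bottle (base at x ≥ 710). I'll fetch large bottle A first, at yaw -10°.

```bash
python3 -c "
from sp import *
np.savez('shr.npz',th=np.radians(-29.8),t=np.array([509.0,-306.9]))
plan(565,419,215,-10)"
```

```text
t 49.00 tcp [ 429.5 -417.6  208.7] yaw -27.71 tilt [-0. -0.] w 35.2 F [-0.1  1.  -0. ] M [-0.03  0.05 -0.04]
shift units [-1.7937 -5.3579 -0.0425] rz units -0.2952 -> ncalls 6
```

Call:
{"op": "move_arm", "data": {
  "motion": [
    [[-0.05, -0.25, -0.05], [0, 0, -0.15]],
    [[-0.1, -0.5, -0.05], [0, 0, -0.295]],
    [[-0.15, -0.75, -0.05], [0, 0, -0.295]],
    [[-0.2, -0.95, -0.05], [0, 0, -0.295]],
    [[-0.2, -1, -0.05], [0, 0, -0.295]]
  ],
  "gripper": 1
}}

```text
t: 49.62
ee_pos: [473.0, -269.5, 216.4]
orientation: [-3.13, 0.271, -0.0]
ft_force: [0.2, -0.1, -0.6]
width: 81.7
```

```bash
python3 -c "
from sp import *
plan(565,419,215,-10)"
```

```text
t 49.62 tcp [ 473.  -269.5  216.4] yaw -9.90 tilt [ 0.0001 -0.    ] w 81.7 F [ 0.2 -0.1 -0.6] M [-0.07  0.07  0.01]
shift units [-0.1848 -4.6269  0.0093] rz units 0.0017 -> ncalls 5
```

Call:
{"op": "move_arm", "data": {
  "motion": [
    [[0, -0.3, 0], [0, 0, 0]],
    [[-0.02, -0.6, 0], [0, 0, 0]],
    [[-0.037, -0.9, 0], [0, 0, 0]],
    [[-0.037, -1, 0], [0, 0, 0]],
    [[-0.037, -1, 0], [0, 0, 0]]
  ]
}}

```text
t: 50.25
ee_pos: [493.7, -122.4, 216.3]
orientation: [3.129, -0.272, 0.001]
ft_force: [0.6, -0.5, -0.1]
width: 88.1
```

Call:
{"op": "move_arm", "data": {
  "motion": [
    [[0, -0.3, 0], [0, 0, 0]],
    [[-0.02, -0.6, 0], [0, 0, 0]],
    [[-0.037, -0.9, 0], [0, 0, 0]],
    [[-0.037, -1, 0], [0, 0, 0]],
    [[-0.037, -1, 0], [0, 0, 0]]
  ]
}}

```text
t: 50.88
ee_pos: [514.3, 25.8, 216.1]
orientation: [3.129, -0.273, 0.0]
ft_force: [0.6, 0.0, -0.8]
width: 88.0
```

Call:
{"op": "move_arm", "data": {
  "motion": [
    [[0, -0.3, 0], [0, 0, 0]],
    [[-0.02, -0.6, 0], [0, 0, 0]],
    [[-0.037, -0.9, 0], [0, 0, 0]],
    [[-0.037, -1, 0], [0, 0, 0]],
    [[-0.037, -1, 0], [0, 0, 0]]
  ]
}}

```text
t: 51.5
ee_pos: [534.8, 174.2, 215.9]
orientation: [3.129, -0.274, -0.0]
ft_force: [-0.7, -0.2, -0.3]
width: 87.7
```

Call:
{"op": "move_arm", "data": {
  "motion": [
    [[0, -0.3, 0], [0, 0, 0]],
    [[-0.02, -0.6, 0], [0, 0, 0]],
    [[-0.037, -0.9, 0], [0, 0, 0]],
    [[-0.037, -1, 0], [0, 0, 0]],
    [[-0.037, -1, 0], [0, 0, 0]]
  ]
}}

```text
t: 52.12
ee_pos: [555.4, 322.6, 215.8]
orientation: [3.129, -0.274, -0.001]
ft_force: [0.0, -1.2, -0.1]
width: 87.9
```

```bash
python3 - <<'E'
from sp import *
for c in("top","side"):
    im=ctrl.get_image(c); cv2.imwrite(f"pics/{c}24.png",cv2.resize(im["pixels"][:,:,::-1],(800,600),interpolation=cv2.INTER_CUBIC))
    for n in("large_bottle_a","small_bottle_a"): print(c,n,[(np.round(q["location"],1).tolist(),round(q["p"],2)) for q in ctrl.pinpoint(c,n)[:3]])
plan(565,419,215,-10)
E
```

```text
top large_bottle_a [([521.0, 208.4, -0.4], 0.47)]
top small_bottle_a [([510.1, -311.3, -5.9], 0.53)]
side large_bottle_a [([564.3, 420.6, -1.1], 0.79)]
side small_bottle_a [([498.3, 323.2, 1.2], 0.55)]
t 52.42 tcp [555.2 322.6 216.4] yaw -10.08 tilt [-0.     -0.0002] w 88.1 F [-0.2  0.1  0.4] M [-0.1  0.1  0. ]
shift units [-0.0482 -0.644   0.0089] rz units -0.0014 -> ncalls 1
```

The bar is set between the rows and bottle A is unmoved at (565,420). Going over it and descending.

Call:
{"op": "move_arm", "data": {
  "motion": [
    [[-0.02, -0.3, 0], [0, 0, 0]],
    [[-0.054, -0.64, 0], [0, 0, 0]],
    [[-0.054, -0.64, 0.1], [0, 0, 0]],
    [[-0.054, -0.64, 0.3], [0, 0, 0]],
    [[-0.054, -0.64, 0.5], [0, 0, 0]]
  ]
}}

```text
t: 53.05
ee_pos: [563.6, 418.3, 140.0]
orientation: [3.129, -0.275, -0.001]
ft_force: [0.3, -0.6, -0.1]
width: 87.9
```

```bash
python3 - <<'E'
from sp import *
im=ctrl.get_image("side"); 
u=proj(im,[[565,420,130]])[0]; x0,y0=(u-[50,37]).astype(int); S=8
cv2.imwrite("pics/side25.png",cv2.resize(im["pixels"][y0:y0+75,x0:x0+100,::-1],None,fx=S,fy=S,interpolation=cv2.INTER_CUBIC))
plan(564,418.5,6,-10)
E
```

```text
t 53.10 tcp [561.3 416.5 135.2] yaw -10.05 tilt [-0.0059 -0.0047] w 87.7 F [-1.  -1.2 -2.5] M [-0.19  0.11  0.03]
shift units [ 0.0195 -0.0211  0.8615] rz units -0.0008 -> ncalls 1
```

Call:
{"op": "move_arm", "data": {
  "motion": [
    [[0, 0, 0.15], [0, 0, 0]],
    [[0, 0, 0.3], [0, 0, 0]],
    [[0, 0, 0.45], [0, 0, 0]],
    [[0, 0, 0.5], [0, 0, 0]],
    [[0, 0, 0.5], [0, 0, 0]]
  ]
}}

```text
t: 53.72
ee_pos: [563.6, 419.6, 65.5]
orientation: [3.129, -0.274, -0.001]
ft_force: [0.6, 0.3, 0.9]
width: 87.5
```

```bash
python3 - <<'E'
from sp import *
plan(564,418.5,6,-10)
E
```

```text
t 53.73 tcp [563.6 419.6  65.5] yaw -10.01 tilt [-0.0009 -0.0006] w 87.5 F [0.6 0.3 0.9] M [-0.08  0.08  0.04]
shift units [0.0042 0.0063 0.397 ] rz units -0.0002 -> ncalls 1
```

Call:
{"op": "move_arm", "data": {
  "motion": [
    [[0, 0.005, 0.12], [0, 0, 0]],
    [[0, 0.005, 0.24], [0, 0, 0]],
    [[0, 0.005, 0.34], [0, 0, 0]],
    [[0, 0.005, 0.39], [0, 0, 0]],
    [[0, 0.005, 0.395], [0, 0, 0]]
  ]
}}

```text
t: 54.35
ee_pos: [563.4, 418.8, 6.0]
orientation: [3.129, -0.274, -0.001]
ft_force: [-0.8, 0.2, -0.3]
width: 88.2
```

Call:
{"op": "move_arm", "data": {
  "motion": [
    [[0, 0, 0], [0, 0, 0]],
    [[0, 0, 0], [0, 0, 0]],
    [[0, 0, 0], [0, 0, 0]],
    [[0, 0, 0], [0, 0, 0]],
    [[0, 0, 0], [0, 0, 0]]
  ],
  "gripper": 0.4
}}

```text
t: 54.98
ee_pos: [563.9, 419.3, 7.4]
orientation: [-3.129, 0.274, -0.001]
ft_force: [-0.8, -0.5, 3.4]
width: 58.8
```

```bash
python3 - <<'E'
from sp import *
plan(564,418.5,6,-10)
E
```

```text
t 54.98 tcp [563.9 419.3   7.4] yaw -10.01 tilt [0.0005 0.0004] w 58.8 F [-0.8 -0.5  3.4] M [-0.1   0.16 -0.02]
shift units [0.0013 0.0049 0.0094] rz units -0.0002 -> ncalls 1
```

Gripped (58.8). Lifting.

Call:
{"op": "move_arm", "data": {
  "motion": [
    [[0, 0, -0.1], [0, 0, 0]],
    [[0, 0, -0.3], [0, 0, 0]],
    [[0, 0, -0.55], [0, 0, 0]],
    [[0, 0, -0.8], [0, 0, 0]],
    [[0, 0, -1], [0, 0, 0]]
  ]
}}

```text
t: 55.6
ee_pos: [563.7, 419.1, 159.1]
orientation: [-3.129, 0.274, -0.001]
ft_force: [-0.9, 0.1, -2.8]
width: 58.6
```

Call:
{"op": "move_arm", "data": {
  "motion": [
    [[0, 0, -0.2], [0, 0, 0]],
    [[0, 0, -0.4], [0, 0, 0]],
    [[0, 0, -0.55], [0, 0, 0]],
    [[0, 0, -0.6], [0, 0, 0]],
    [[0, 0, -0.6], [0, 0, 0]]
  ]
}}

```text
t: 56.22
ee_pos: [563.5, 418.9, 247.0]
orientation: [-3.13, 0.274, -0.0]
ft_force: [0.9, 1.0, -3.2]
width: 58.3
```

```bash
python3 - <<'E'
from sp import *
e=np.load("shr.npz");th=float(e["th"]);tt=e["t"];RR=np.array([[np.cos(th),-np.sin(th)],[np.sin(th),np.cos(th)]])
for k in("large0","large1","small0","small1","small2"): print(k,np.round(RR@SH[k][:2]+tt,1), "cam",np.round(R2@SH[k][:2]+t,1))
p=RR@SH["large1"][:2]+tt
plan(*p,245,-29.8)
E
```

```text
large0 [ 560.6 -273.1] cam [ 562.4 -270.6]
large1 [ 506.  -368.5] cam [ 508.2 -366.4]
small0 [ 506.3 -227. ] cam [ 507.8 -224.8]
small1 [ 472.6 -286. ] cam [ 474.3 -284. ]
small2 [ 438.8 -345. ] cam [ 440.9 -343.2]
t 56.23 tcp [563.5 418.9 247. ] yaw -10.01 tilt [0.0001 0.    ] w 58.3 F [ 0.9  1.  -3.2] M [-0.09  0.08 -0.  ]
shift units [0.5348 5.2367 0.0131] rz units 0.3298 -> ncalls 6
```

Call:
{"op": "move_arm", "data": {
  "motion": [
    [[0.01, 0.2, 0], [0, 0, 0]],
    [[0.03, 0.45, 0], [0, 0, 0]],
    [[0.05, 0.7, 0], [0, 0, 0]],
    [[0.08, 0.9, 0], [0, 0, 0]],
    [[0.1, 1, 0], [0, 0, 0]]
  ]
}}

```text
t: 56.85
ee_pos: [551.6, 267.1, 245.7]
orientation: [3.128, -0.276, -0.003]
ft_force: [0.4, 0.9, -2.8]
width: 58.5
```

Call:
{"op": "move_arm", "data": {
  "motion": [
    [[0.01, 0.25, 0], [0, 0, 0]],
    [[0.03, 0.5, 0], [0, 0, 0]],
    [[0.05, 0.75, 0], [0, 0, 0]],
    [[0.08, 0.9, 0], [0, 0, 0]],
    [[0.1, 1, 0], [0, 0, 0]]
  ]
}}

```text
t: 57.48
ee_pos: [541.0, 117.7, 246.5]
orientation: [-3.13, 0.275, 0.001]
ft_force: [0.9, -0.2, -2.8]
width: 58.6
```

Call:
{"op": "move_arm", "data": {
  "motion": [
    [[0.01, 0.25, 0], [0, 0, 0]],
    [[0.03, 0.5, 0], [0, 0, 0]],
    [[0.05, 0.75, 0], [0, 0, 0]],
    [[0.08, 0.9, 0], [0, 0, 0]],
    [[0.1, 1, 0], [0, 0, 0]]
  ]
}}

```text
t: 58.1
ee_pos: [529.9, -32.5, 246.7]
orientation: [-3.129, 0.275, 0.0]
ft_force: [1.0, 0.0, -2.3]
width: 58.7
```

Call:
{"op": "move_arm", "data": {
  "motion": [
    [[0.01, 0.25, 0], [0, 0, 0]],
    [[0.03, 0.5, 0], [0, 0, 0]],
    [[0.05, 0.75, 0], [0, 0, 0]],
    [[0.08, 0.9, 0], [0, 0, 0]],
    [[0.1, 1, 0], [0, 0, 0]]
  ]
}}

```text
t: 58.72
ee_pos: [518.7, -182.9, 246.7]
orientation: [-3.129, 0.274, 0.0]
ft_force: [0.3, 0.2, -2.5]
width: 58.4
```

```bash
python3 -c "
from sp import *
plan(506,-368.5,245,-29.8)"
```

```text
t 58.73 tcp [ 518.7 -182.9  246.7] yaw -10.03 tilt [-0.0001  0.0003] w 58.4 F [ 0.3  0.2 -2.5] M [-0.08  0.02 -0.01]
shift units [0.1319 1.2335 0.0111] rz units 0.3296 -> ncalls 2
```

Call:
{"op": "move_arm", "data": {
  "motion": [
    [[0.03, 0.25, 0], [0, 0, 0.1]],
    [[0.06, 0.5, 0], [0, 0, 0.2]],
    [[0.08, 0.75, 0], [0, 0, 0.3297]],
    [[0.1, 0.9, 0], [0, 0, 0.3297]],
    [[0.1, 1, 0], [0, 0, 0.3297]]
  ]
}}

```text
t: 59.35
ee_pos: [507.3, -333.0, 246.7]
orientation: [-3.037, 0.804, 0.001]
ft_force: [0.4, -0.7, -2.3]
width: 58.8
```

```bash
python3 -c "
from sp import *
plan(506,-368.5,150,-29.8)"
```

```text
t 59.35 tcp [ 507.3 -333.   246.7] yaw -29.65 tilt [-0.0002  0.0006] w 58.8 F [ 0.4 -0.7 -2.3] M [-0.05  0.09  0.01]
shift units [0.1097 0.2103 0.6442] rz units 0.0025 -> ncalls 1
```

Call:
{"op": "move_arm", "data": {
  "motion": [
    [[0.08, 0.15, 0], [0, 0, 0.002]],
    [[0.11, 0.21, 0.1], [0, 0, 0.002]],
    [[0.11, 0.21, 0.3], [0, 0, 0.002]],
    [[0.11, 0.21, 0.5], [0, 0, 0.002]],
    [[0.11, 0.21, 0.7], [0, 0, 0.002]]
  ]
}}

```text
t: 59.98
ee_pos: [505.5, -367.6, 139.9]
orientation: [-3.035, 0.81, 0.002]
ft_force: [0.2, 0.1, -3.6]
width: 58.6
```

```bash
python3 - <<'E'
from sp import *
plan(506,-368.5,74,-29.8)
im=ctrl.get_image("side"); 
u=proj(im,[[506,-368,140]])[0]; x0,y0=(u-[50,37]).astype(int); S=8
cr=cv2.resize(im["pixels"][y0:y0+75,x0:x0+100,::-1],None,fx=S,fy=S,interpolation=cv2.INTER_CUBIC)
cv2.imwrite("pics/side26.png",cr)
E
```

```text
t 59.98 tcp [ 505.5 -367.6  139.9] yaw -29.87 tilt [-0.0008  0.0009] w 58.6 F [ 0.2  0.1 -3.6] M [-0.07  0.1   0.03]
shift units [0.0064 0.0035 0.4394] rz units -0.0012 -> ncalls 1
```

Bottle held upright over the ring. Lowering it.

Call:
{"op": "move_arm", "data": {
  "motion": [
    [[0.004, 0.004, 0.12], [0, 0, 0]],
    [[0.004, 0.004, 0.24], [0, 0, 0]],
    [[0.004, 0.004, 0.34], [0, 0, 0]],
    [[0.004, 0.004, 0.4], [0, 0, 0]],
    [[0.004, 0.004, 0.415], [0, 0, 0]]
  ]
}}

```text
t: 60.65
ee_pos: [505.9, -368.8, 79.1]
orientation: [-3.035, 0.811, 0.001]
ft_force: [-0.0, -0.4, -3.6]
width: 58.5
```

```bash
python3 - <<'E'
from sp import *
plan(506,-368.5,73.5,-29.8)
im=ctrl.get_image("side"); 
u=proj(im,[[506,-368,110]])[0]; x0,y0=(u-[50,37]).astype(int); S=8
cr=cv2.resize(im["pixels"][y0:y0+75,x0:x0+100,::-1],None,fx=S,fy=S,interpolation=cv2.INTER_CUBIC)
cv2.imwrite("pics/side27.png",cr)
E
```

```text
t 60.65 tcp [ 505.9 -368.8   79.1] yaw -29.91 tilt [-0.0005  0.0004] w 58.5 F [-0.  -0.4 -3.6] M [-0.09  0.09 -0.  ]
shift units [-0.0004 -0.0021  0.0376] rz units -0.0019 -> ncalls 1
```

Call:
{"op": "move_arm", "data": {
  "motion": [
    [[0, 0, 0.01], [0, 0, 0]],
    [[0, 0, 0.02], [0, 0, 0]],
    [[0, 0, 0.028], [0, 0, 0]],
    [[0, 0, 0.033], [0, 0, 0]],
    [[0, 0, 0.033], [0, 0, 0]]
  ]
}}

```text
t: 61.32
ee_pos: [506.0, -368.9, 74.7]
orientation: [3.035, -0.811, -0.0]
ft_force: [-0.7, 0.3, -2.9]
width: 58.3
```

Call:
{"op": "move_arm", "data": {
  "motion": [
    [[0, 0, 0.004], [0, 0, 0]],
    [[0, 0, 0.008], [0, 0, 0]],
    [[0, 0, 0.008], [0, 0, 0]],
    [[0, 0, 0.008], [0, 0, 0]],
    [[0, 0, 0.008], [0, 0, 0]]
  ]
}}

```text
t: 61.95
ee_pos: [506.1, -368.9, 73.5]
orientation: [-3.035, 0.811, 0.0]
ft_force: [-0.7, -0.0, -2.8]
width: 58.9
```

Call:
{"op": "move_arm", "data": {
  "motion": [
    [[0, 0, 0.004], [0, 0, 0]],
    [[0, 0, 0.007], [0, 0, 0]],
    [[0, 0, 0.007], [0, 0, 0]],
    [[0, 0, 0.007], [0, 0, 0]],
    [[0, 0, 0.007], [0, 0, 0]]
  ]
}}

```text
t: 62.58
ee_pos: [506.1, -369.0, 73.3]
orientation: [3.035, -0.811, 0.0]
ft_force: [-2.7, 2.3, 5.2]
width: 58.7
```

Contact with the deck. Release and lift.

Call:
{"op": "move_arm", "data": {
  "motion": [
    [[0, 0, 0], [0, 0, 0]],
    [[0, 0, 0], [0, 0, 0]],
    [[0, 0, 0], [0, 0, 0]],
    [[0, 0, 0], [0, 0, 0]],
    [[0, 0, 0], [0, 0, 0]]
  ],
  "gripper": 0.9
}}

```text
t: 63.2
ee_pos: [506.0, -368.9, 72.4]
orientation: [-3.035, 0.811, 0.0]
ft_force: [-0.2, 0.5, 0.3]
width: 78.7
```

Call:
{"op": "move_arm", "data": {
  "motion": [
    [[0, 0, -0.1], [0, 0, 0]],
    [[0, 0, -0.3], [0, 0, 0]],
    [[0, 0, -0.6], [0, 0, 0]],
    [[0, 0, -0.9], [0, 0, 0]],
    [[0, 0, -0.95], [0, 0, 0]]
  ]
}}

```text
t: 63.82
ee_pos: [507.9, -370.3, 219.8]
orientation: [3.032, -0.81, 0.011]
ft_force: [1.4, -0.7, 0.6]
width: 79.2
```

```bash
python3 - <<'E'
from sp import *
for c in("side","top"):
    im=ctrl.get_image(c)
    print(c,[(np.round(q["location"],1).tolist(),round(q["p"],2)) for q in ctrl.pinpoint(c,"large_bottle_a")[:4]])
    if c=="side":
        u=proj(im,[[506,-368,110]])[0]; x0,y0=(u-[50,37]).astype(int); S=8
        cv2.imwrite("pics/side28.png",cv2.resize(im["pixels"][y0:y0+75,x0:x0+100,::-1],None,fx=S,fy=S,interpolation=cv2.INTER_CUBIC))
plan(518,207,215,8.5)
E
```

```text
side [([437.0, -347.6, 62.0], 0.71), ([490.5, -371.9, 64.6], 0.66)]
top [([518.8, 209.3, -0.9], 0.79), ([499.0, -300.5, 63.6], 0.46), ([468.1, -288.9, 68.2], 0.23)]
t 64.03 tcp [ 505.3 -368.4  214. ] yaw -29.91 tilt [-0.0014  0.001 ] w 79.4 F [ 0.4 -0.   0.1] M [-0.04  0.09  0.  ]
shift units [-1.8398e+00 -3.3669e+00 -2.8000e-03] rz units -0.6402 -> ncalls 4
```

The bottle stands, but it seems to have shifted toward the bar. I'll measure its position by silhouette fit.

```bash
cat > bf.py <<'E'
from sp import *
from scipy.optimize import minimize
a=np.linspace(0,2*np.pi,40)
def sil(im,x,y,zb,r,hs,up=6):
    """silhouette of straight body only"""
    pts=np.vstack([np.c_[x+r*np.cos(a),y+r*np.sin(a),np.full(40,z)] for z in(zb,zb+hs)])
    u=proj(im,pts).astype(np.float32); h=cv2.convexHull(u)[:,0]
    m=np.zeros((384*up,512*up),np.uint8); cv2.fillConvexPoly(m,np.round((h+.5)*up).astype(np.int32),1); return m
def fit_body(c,name,near,zb,r,hs):
    im=ctrl.get_image(c); up=6
    best=None
    for q in ctrl.regions_of(c,name):
        m=q["mask"]; ys,xs=np.nonzero(m)
        if len(xs)<5: continue
        u=proj(im,[[near[0],near[1],zb+hs/2]])[0]
        if abs(xs.mean()-u[0])<15 and abs(ys.mean()-u[1])<20: best=m;p=q["p"];break
    if best is None: print(c,"no mask"); return None
    M=cv2.resize(best.astype(np.uint8),None,fx=up,fy=up,interpolation=cv2.INTER_NEAREST)
    # model: body silhouette union; penalise body pixels outside mask and mask pixels below/side of body: use lateral+bottom
    def cost(p):
        s=sil(im,p[0],p[1],zb,r,hs); 
        # restrict mask to rows below the top-ellipse centre
        ut=proj(im,[[p[0],p[1],zb+hs]])[0]; row=int((ut[1]+.5)*up)
        A=M.copy();A[:row]=0;B=s.copy();B[:row]=0
        return float(np.count_nonzero(A!=B))
    r_=minimize(cost,near,method="Nelder-Mead",options=dict(initial_simplex=[[near[0]-4,near[1]-4],[near[0]+6,near[1]],[near[0],near[1]+6]],xatol=.1,fatol=1))
    print(c,"p %.2f"%p,"fit",np.round(r_.x,1),"cost px",r_.fun/36,"of",best.sum()); return r_.x
E
python3 - <<'E'
from bf import *
x=fit_body("side","large_bottle_a",(505,-368),66,30,79)
if x is not None: print("shaker cam",R2.T@(x-t))
x=fit_body("top","large_bottle_a",(518,208),0,30,79)
x=fit_body("side","small_bottle_a",(497,323),0,18,47)
x=fit_body("top","small_bottle_a",(497,325),0,18,47)
E
```

```text
side no mask
top p 0.56 fit [523.3 213.1] cost px 7.0 of 246
side p 0.49 fit [514.8 371.4] cost px 31.86111111111111 of 74
top no mask
```

```bash
python3 - <<'E'
from bf import *
im=ctrl.get_image("side")
for q in ctrl.regions_of("side","large_bottle_a"): ys,xs=np.nonzero(q["mask"]); print(q["p"],xs.mean(),ys.mean(),len(xs))
print(proj(im,[[506,-368,105]]))
u=proj(im,[[506,-368,110]])[0]; x0,y0=(u-[50,37]).astype(int); S=8
cr=cv2.resize(im["pixels"][y0:y0+75,x0:x0+100,::-1],None,fx=S,fy=S,interpolation=cv2.INTER_CUBIC)
for (sx,sy,col) in((28,-55,(0,255,0)),(22,-57,(0,0,255))):
    x,y=R2@[sx,sy]+t
    pts=np.vstack([np.c_[x+30*np.cos(a),y+30*np.sin(a),np.full(40,z)] for z in(66+4,66+79)]); v=((proj(im,pts)-[x0,y0]+.5)*S).astype(np.float32)
    cv2.polylines(cr,[cv2.convexHull(v).astype(np.int32)],True,col,1)
    pts=np.c_[x+18*np.cos(a),y+18*np.sin(a),np.full(40,186)]; v=((proj(im,pts)-[x0,y0]+.5)*S)
    cv2.polylines(cr,[v.astype(np.int32)],True,col,1)
cv2.imwrite("pics/side29.png",cr)
E
```

```text
0.72 294.8502512562814 275.8502512562814 995
[[296.00938101 274.7486057 ]]
```

The bottle is moving between pictures. This is the announced knock. Look again.

```bash
python3 - <<'E'
from bf import *
for i in range(8): im=ctrl.get_image("side")
print(ctrl.get_obs()["t"])
u=proj(im,[[506,-368,110]])[0]; x0,y0=(u-[50,37]).astype(int); S=8
cr=cv2.resize(im["pixels"][y0:y0+75,x0:x0+100,::-1],None,fx=S,fy=S,interpolation=cv2.INTER_CUBIC)
for (sx,sy,col) in((28,-75,(0,255,0)),):
    x,y=R2@[sx,sy]+t
    pts=np.vstack([np.c_[x+30*np.cos(a),y+30*np.sin(a),np.full(40,z)] for z in(66,66+79)]); v=((proj(im,pts)-[x0,y0]+.5)*S).astype(np.float32)
    cv2.polylines(cr,[cv2.convexHull(v).astype(np.int32)],True,col,1)
    pts=np.c_[x+20*np.cos(a),y+20*np.sin(a),np.full(40,186)]; v=((proj(im,pts)-[x0,y0]+.5)*S)
    cv2.polylines(cr,[v.astype(np.int32)],True,col,1)
cv2.imwrite("pics/side30.png",cr)
E
```

```text
64.925
```

It has settled upright, about 16 mm off the ring. I'll measure it and regrasp.

```bash
python3 - <<'E'
from bf import *
e=np.load("shr.npz");thr=float(e["th"]);tt=e["t"];RR=np.array([[np.cos(thr),-np.sin(thr)],[np.sin(thr),np.cos(thr)]])
x=fit_body("side","large_bottle_a",tuple(R2@[25,-71]+t),66,30,79)
if x is not None: print("shaker cam",R2.T@(x-t))
p=RR@[26,-71]+tt
plan(*p,80,-29.8)
E
```

```text
side p 0.77 fit [ 496.9 -376.5] cost px 21.555555555555557 of 951
shaker cam [ 23.15077453 -69.38274681]
t 65.03 tcp [ 506.1 -368.9  215. ] yaw -29.91 tilt [ 0.0001 -0.0001] w 78.8 F [0.4 0.6 0.7] M [-0.07  0.15 -0.01]
shift units [-0.0152  0.1049  0.9001] rz units -0.0019 -> ncalls 1
```

Call:
{"op": "move_arm", "data": {
  "motion": [
    [[-0.02, 0.097, 0], [0, 0, 0]],
    [[-0.02, 0.097, 0.25], [0, 0, 0]],
    [[-0.02, 0.097, 0.5], [0, 0, 0]],
    [[-0.02, 0.097, 0.7], [0, 0, 0]],
    [[-0.02, 0.097, 0.85], [0, 0, 0]]
  ],
  "gripper": 1
}}

```text
t: 65.65
ee_pos: [495.1, -380.4, 86.0]
orientation: [-3.035, 0.811, 0.002]
ft_force: [-0.5, 0.7, -0.1]
width: 88.1
```

```bash
python3 - <<'E'
from bf import *
st()
im=ctrl.get_image("side")
u=proj(im,[[506,-368,110]])[0]; x0,y0=(u-[50,37]).astype(int); S=8
cr=cv2.resize(im["pixels"][y0:y0+75,x0:x0+100,::-1],None,fx=S,fy=S,interpolation=cv2.INTER_CUBIC)
cv2.imwrite("pics/side31.png",cr)
E
```

```text
t 65.65 shaker [ 23.55 -73.71] z 86.0 yaw-sh -0.44 F sh [-0.8  0.3] Fz -0.1 M [-0.05  0.14 -0.03] w 88.1
```

Call:
{"op": "move_arm", "data": {
  "motion": [
    [[0, 0, 0.04], [0, 0, 0]],
    [[0, 0, 0.075], [0, 0, 0]],
    [[0, 0, 0.075], [0, 0, 0]],
    [[0, 0, 0.075], [0, 0, 0]],
    [[0, 0, 0.075], [0, 0, 0]]
  ],
  "gripper": 1
}}

```text
t: 66.32
ee_pos: [496.5, -380.2, 76.7]
orientation: [3.035, -0.811, 0.001]
ft_force: [-0.9, 0.0, 0.1]
width: 88.0
```

Call:
{"op": "move_arm", "data": {
  "motion": [
    [[0, 0, 0], [0, 0, 0]],
    [[0, 0, 0], [0, 0, 0]],
    [[0, 0, 0], [0, 0, 0]],
    [[0, 0, 0], [0, 0, 0]],
    [[0, 0, 0], [0, 0, 0]]
  ],
  "gripper": 0.4
}}

```text
t: 66.95
ee_pos: [496.1, -379.9, 76.2]
orientation: [-3.035, 0.811, 0.001]
ft_force: [-1.6, 0.3, 0.9]
width: 59.2
```

```bash
python3 - <<'E'
from bf import *
st()
e=np.load("shr.npz");thr=float(e["th"]);tt=e["t"];RR=np.array([[np.cos(thr),-np.sin(thr)],[np.sin(thr),np.cos(thr)]])
o=ctrl.get_obs(); print("robot-shaker",RR.T@(o["ee_pos"][:2]-tt))
x=fit_body("side","large_bottle_a",tuple(R2@[23,-70]+t),66,30,79)
if x is not None: print("shaker cam",R2.T@(x-t))
E
```

```text
t 66.95 shaker [ 24.12 -72.78] z 76.2 yaw-sh -0.41 F sh [-1.5 -0.6] Fz 0.9 M [ 0.02  0.27 -0.05] w 59.2
robot-shaker [ 25.05314418 -69.79542134]
side p 0.93 fit [ 497.7 -376.5] cost px 35.916666666666664 of 881
shaker cam [ 23.88611837 -68.94384235]
```

Call:
{"op": "move_arm", "data": {
  "motion": [
    [[0, 0, -0.03], [0, 0, 0]],
    [[0, 0, -0.06], [0, 0, 0]],
    [[0.01, -0.03, -0.06], [0, 0, 0]],
    [[0.02, -0.07, -0.06], [0, 0, 0]],
    [[0.02, -0.096, -0.06], [0, 0, 0]]
  ]
}}

```text
t: 67.68
ee_pos: [506.3, -368.5, 85.1]
orientation: [-3.035, 0.81, 0.0]
ft_force: [-0.2, 0.3, -3.0]
width: 58.9
```

Call:
{"op": "move_arm", "data": {
  "motion": [
    [[0, 0, 0.02], [0, 0, 0]],
    [[0, 0, 0.04], [0, 0, 0]],
    [[0, 0, 0.055], [0, 0, 0]],
    [[0, 0, 0.06], [0, 0, 0]],
    [[0, 0, 0.06], [0, 0, 0]]
  ]
}}

```text
t: 68.3
ee_pos: [506.0, -369.2, 76.3]
orientation: [3.035, -0.811, 0.0]
ft_force: [0.3, -0.1, -2.7]
width: 59.1
```

```bash
python3 - <<'E'
from bf import *
st()
e=np.load("shr.npz");thr=float(e["th"]);tt=e["t"];RR=np.array([[np.cos(thr),-np.sin(thr)],[np.sin(thr),np.cos(thr)]])
o=ctrl.get_obs(); print("robot-shaker",RR.T@(o["ee_pos"][:2]-tt))
E
```

```text
t 68.30 shaker [ 27.48 -58.55] z 76.3 yaw-sh -0.42 F sh [0.4 0.1] Fz -2.7 M [-0.08  0.08  0.05] w 59.1
robot-shaker [ 28.34044017 -55.55694968]
```

Call:
{"op": "move_arm", "data": {
  "motion": [
    [[0, 0, 0.004], [0, 0, 0]],
    [[0, 0, 0.008], [0, 0, 0]],
    [[0, 0, 0.008], [0, 0, 0]],
    [[0, 0, 0.008], [0, 0, 0]],
    [[0, 0, 0.008], [0, 0, 0]]
  ]
}}

```text
t: 68.92
ee_pos: [506.0, -369.2, 76.1]
orientation: [3.035, -0.811, 0.001]
ft_force: [-2.9, 1.7, 7.3]
width: 58.7
```

Call:
{"op": "move_arm", "data": {
  "motion": [
    [[0, 0, 0], [0, 0, 0]],
    [[0, 0, 0], [0, 0, 0]],
    [[0, 0, 0], [0, 0, 0]],
    [[0, 0, 0], [0, 0, 0]],
    [[0, 0, 0], [0, 0, 0]]
  ],
  "gripper": 0.9
}}

```text
t: 69.55
ee_pos: [506.0, -369.1, 75.0]
orientation: [-3.035, 0.811, 0.0]
ft_force: [-0.5, 0.1, -0.4]
width: 79.1
```

Call:
{"op": "move_arm", "data": {
  "motion": [
    [[0, 0, -0.1], [0, 0, 0]],
    [[0, 0, -0.3], [0, 0, 0]],
    [[0, 0, -0.6], [0, 0, 0]],
    [[0, 0, -0.9], [0, 0, 0]],
    [[0, 0, -0.95], [0, 0, 0]]
  ]
}}

```text
t: 70.18
ee_pos: [507.8, -370.4, 222.4]
orientation: [3.032, -0.81, 0.011]
ft_force: [-0.8, -0.8, -0.2]
width: 79.5
```

```bash
python3 - <<'E'
from bf import *
st()
x=fit_body("side","large_bottle_a",tuple(R2@[28,-55]+t),66,30,79)
if x is not None: print("shaker cam",R2.T@(x-t))
im=ctrl.get_image("side")
u=proj(im,[[506,-368,110]])[0]; x0,y0=(u-[50,37]).astype(int); S=8
cr=cv2.resize(im["pixels"][y0:y0+75,x0:x0+100,::-1],None,fx=S,fy=S,interpolation=cv2.INTER_CUBIC)
cv2.imwrite("pics/side32.png",cr)
for n in("top",): ctrl.get_image(n); print([(np.round(q["location"],1).tolist(),round(q["p"],2)) for q in ctrl.pinpoint(n,"large_bottle_a")[:4]])
plan(518,207,215,8.5)
E
```

```text
t 70.17 shaker [ 29.7  -58.72] z 222.4 yaw-sh -0.42 F sh [-0.3 -1.2] Fz -0.2 M [-0.06  0.1  -0.01] w 79.5
side p 0.68 fit [ 507.9 -364.4] cost px 30.13888888888889 of 875
shaker cam [ 26.81928869 -53.45388709]
[([519.5, 205.5, 1.3], 0.58), ([505.3, -372.1, 68.1], 0.51)]
t 70.42 tcp [ 505.1 -368.4  216. ] yaw -29.92 tilt [-0.0021  0.0016] w 78.8 F [-0.4  0.1  0.1] M [-0.06  0.09  0.  ]
shift units [-1.8387 -3.3676  0.0128] rz units -0.6403 -> ncalls 4
```

The bottle is back on its ring (fit 26.8, -53.5 against 28, -55). Now large bottle B.

Call:
{"op": "move_arm", "data": {
  "motion": [
    [[-0.1, -0.2, 0], [0, 0, -0.15]],
    [[-0.2, -0.4, 0], [0, 0, -0.3]],
    [[-0.3, -0.6, 0], [0, 0, -0.45]],
    [[-0.4, -0.75, 0], [0, 0, -0.64]],
    [[-0.46, -0.85, 0], [0, 0, -0.64]]
  ],
  "gripper": 1
}}

```text
t: 71.05
ee_pos: [508.9, -222.6, 216.2]
orientation: [-3.132, -0.232, 0.004]
ft_force: [-0.5, -0.3, -0.7]
width: 87.7
```

```bash
python3 -c "
from sp import *
plan(518,207,215,8.5)"
```

```text
t 71.05 tcp [ 508.9 -222.6  216.2] yaw 8.46 tilt [-0.0025  0.0011] w 87.7 F [-0.5 -0.3 -0.7] M [-0.04  0.06  0.04]
shift units [ 0.4816 -2.8241  0.0109] rz units -0.0006 -> ncalls 3
```

Call:
{"op": "move_arm", "data": {
  "motion": [
    [[0.04, -0.25, 0], [0, 0, 0]],
    [[0.08, -0.5, 0], [0, 0, 0]],
    [[0.12, -0.75, 0], [0, 0, 0]],
    [[0.16, -0.94, 0], [0, 0, 0]],
    [[0.16, -0.94, 0], [0, 0, 0]]
  ]
}}

```text
t: 71.68
ee_pos: [512.4, -79.8, 216.9]
orientation: [-3.133, -0.231, 0.002]
ft_force: [0.7, -0.2, -1.0]
width: 87.7
```

Call:
{"op": "move_arm", "data": {
  "motion": [
    [[0.04, -0.25, 0], [0, 0, 0]],
    [[0.08, -0.5, 0], [0, 0, 0]],
    [[0.12, -0.75, 0], [0, 0, 0]],
    [[0.16, -0.94, 0], [0, 0, 0]],
    [[0.16, -0.94, 0], [0, 0, 0]]
  ]
}}

```text
t: 72.3
ee_pos: [515.8, 62.2, 217.1]
orientation: [3.133, 0.232, -0.001]
ft_force: [0.4, -0.8, -0.2]
width: 88.1
```

Call:
{"op": "move_arm", "data": {
  "motion": [
    [[0.04, -0.25, 0], [0, 0, 0]],
    [[0.08, -0.5, 0], [0, 0, 0]],
    [[0.12, -0.75, 0], [0, 0, 0]],
    [[0.16, -0.94, 0], [0, 0, 0]],
    [[0.16, -0.94, 0], [0, 0, 0]]
  ]
}}

```text
t: 72.92
ee_pos: [519.1, 204.6, 217.1]
orientation: [3.132, 0.233, -0.0]
ft_force: [-0.3, -0.5, -0.3]
width: 87.5
```

```bash
python3 - <<'E'
from bf import *
plan(518,207,80,8.5)
im=ctrl.get_image("side")
u=proj(im,[[518,207,130]])[0]; x0,y0=(u-[50,37]).astype(int); S=8
cv2.imwrite("pics/side33.png",cv2.resize(im["pixels"][y0:y0+75,x0:x0+100,::-1],None,fx=S,fy=S,interpolation=cv2.INTER_CUBIC))
im=ctrl.get_image("top")
u=proj(im,[[518,207,60]])[0]; x0,y0=(u-[50,37]).astype(int)
cv2.imwrite("pics/top33.png",cv2.resize(im["pixels"][y0:y0+75,x0:x0+100,::-1],None,fx=S,fy=S,interpolation=cv2.INTER_CUBIC))
for n in("top","side"): print([(np.round(q["location"],1).tolist(),round(q["p"],2)) for q in ctrl.pinpoint(n,"large_bottle_a")[:4]])
E
```

```text
t 72.92 tcp [519.1 204.6 217.1] yaw 8.49 tilt [-0.0002 -0.0005] w 87.5 F [-0.3 -0.5 -0.3] M [-0.05  0.05  0.03]
shift units [-0.0045 -0.0172  0.9142] rz units -0.0001 -> ncalls 1
[([504.7, -373.5, 68.9], 0.61)]
[([502.3, -370.2, 63.8], 0.56)]
```

The arm and gripper are clear of the balance, with the cap visible at (415,310). Descending on B.

Call:
{"op": "move_arm", "data": {
  "motion": [
    [[-0.006, -0.013, 0.15], [0, 0, 0]],
    [[-0.006, -0.013, 0.35], [0, 0, 0]],
    [[-0.006, -0.013, 0.55], [0, 0, 0]],
    [[-0.006, -0.013, 0.75], [0, 0, 0]],
    [[-0.006, -0.013, 0.75], [0, 0, 0]]
  ]
}}

```text
t: 73.75
ee_pos: [515.8, 204.9, 103.2]
orientation: [3.132, 0.23, -0.007]
ft_force: [-0.6, 0.1, 0.3]
width: 87.9
```

```bash
python3 - <<'E'
from bf import *
plan(518,206.5,8,8.5)
im=ctrl.get_image("side")
u=proj(im,[[518,207,130]])[0]; x0,y0=(u-[50,37]).astype(int); S=8
cv2.imwrite("pics/side34.png",cv2.resize(im["pixels"][y0:y0+75,x0:x0+100,::-1],None,fx=S,fy=S,interpolation=cv2.INTER_CUBIC))
E
```

```text
t 73.75 tcp [515.8 204.9 103.2] yaw 8.40 tilt [-0.0044 -0.0018] w 87.9 F [-0.6  0.1  0.3] M [-0.07  0.04 -0.  ]
shift units [ 0.019  -0.0093  0.6348] rz units -0.0017 -> ncalls 1
```

Call:
{"op": "move_arm", "data": {
  "motion": [
    [[0, 0, 0.15], [0, 0, 0]],
    [[0, 0, 0.3], [0, 0, 0]],
    [[0, 0, 0.45], [0, 0, 0]],
    [[0, 0, 0.58], [0, 0, 0]],
    [[0, 0, 0.625], [0, 0, 0]]
  ]
}}

```text
t: 74.42
ee_pos: [518.0, 206.5, 11.8]
orientation: [-3.133, -0.232, -0.001]
ft_force: [-0.1, -0.0, 0.2]
width: 88.2
```

Call:
{"op": "move_arm", "data": {
  "motion": [
    [[0, 0, 0], [0, 0, 0]],
    [[0, 0, 0], [0, 0, 0]],
    [[0, 0, 0], [0, 0, 0]],
    [[0, 0, 0], [0, 0, 0]],
    [[0, 0, 0], [0, 0, 0]]
  ],
  "gripper": 0.4
}}

```text
t: 75.05
ee_pos: [518.2, 207.0, 12.1]
orientation: [-3.133, -0.232, -0.003]
ft_force: [0.2, -0.2, 5.6]
width: 59.9
```

```bash
python3 - <<'E'
from bf import *
plan(518,206.5,8,8.5)
E
```

```text
t 75.05 tcp [518.2 207.   12.1] yaw 8.49 tilt [0.0016 0.0006] w 59.9 F [ 0.2 -0.2  5.6] M [-0.09  0.07 -0.  ]
shift units [-0.0021  0.0031  0.0271] rz units -0.0002 -> ncalls 1
```

Call:
{"op": "move_arm", "data": {
  "motion": [
    [[0, 0, -0.1], [0, 0, 0]],
    [[0, 0, -0.3], [0, 0, 0]],
    [[0, 0, -0.55], [0, 0, 0]],
    [[0, 0, -0.8], [0, 0, 0]],
    [[0, 0, -1], [0, 0, 0]]
  ]
}}

```text
t: 75.68
ee_pos: [516.9, 206.5, 163.1]
orientation: [-3.133, -0.232, 0.0]
ft_force: [0.7, -0.2, -4.1]
width: 59.7
```

Call:
{"op": "move_arm", "data": {
  "motion": [
    [[0, 0, -0.2], [0, 0, 0]],
    [[0, 0, -0.4], [0, 0, 0]],
    [[0, 0, -0.55], [0, 0, 0]],
    [[0, 0, -0.6], [0, 0, 0]],
    [[0, 0, -0.6], [0, 0, 0]]
  ]
}}

```text
t: 76.3
ee_pos: [517.0, 206.5, 251.2]
orientation: [3.133, 0.233, -0.0]
ft_force: [-0.2, 0.1, -3.3]
width: 59.7
```

```bash
python3 - <<'E'
from bf import *
plan(560.6,-273.1,250,-29.8)
E
```

```text
t 76.30 tcp [517.  206.5 251.2] yaw 8.49 tilt [-0.0002 -0.0001] w 59.7 F [-0.2  0.1 -3.3] M [-0.1  -0.01  0.03]
shift units [-0.1843  3.2055  0.0086] rz units 0.6381 -> ncalls 4
```

Call:
{"op": "move_arm", "data": {
  "motion": [
    [[-0.01, 0.25, 0], [0, 0, 0]],
    [[-0.03, 0.5, 0], [0, 0, 0]],
    [[-0.04, 0.75, 0], [0, 0, 0]],
    [[-0.05, 0.95, 0], [0, 0, 0]],
    [[-0.058, 1, 0], [0, 0, 0]]
  ]
}}

```text
t: 76.92
ee_pos: [530.0, 55.6, 249.9]
orientation: [3.133, 0.229, -0.004]
ft_force: [-1.0, -0.4, -2.7]
width: 59.6
```

Call:
{"op": "move_arm", "data": {
  "motion": [
    [[-0.01, 0.25, 0], [0, 0, 0]],
    [[-0.03, 0.5, 0], [0, 0, 0]],
    [[-0.04, 0.75, 0], [0, 0, 0]],
    [[-0.05, 0.95, 0], [0, 0, 0]],
    [[-0.058, 1, 0], [0, 0, 0]]
  ]
}}

```text
t: 77.55
ee_pos: [544.1, -93.2, 250.4]
orientation: [-3.133, -0.23, 0.002]
ft_force: [-1.2, 0.6, -3.6]
width: 59.6
```

Call:
{"op": "move_arm", "data": {
  "motion": [
    [[-0.01, 0.25, 0], [0, 0, 0.13]],
    [[-0.03, 0.5, 0], [0, 0, 0.26]],
    [[-0.04, 0.75, 0], [0, 0, 0.39]],
    [[-0.05, 0.95, 0], [0, 0, 0.52]],
    [[-0.058, 1, 0], [0, 0, 0.638]]
  ]
}}

```text
t: 78.18
ee_pos: [558.1, -242.4, 250.4]
orientation: [-3.033, 0.815, 0.002]
ft_force: [0.3, 1.0, -3.7]
width: 59.6
```

```bash
python3 - <<'E'
from bf import *
plan(560.6,-273.1,150,-29.8)
E
```

```text
t 78.17 tcp [ 558.1 -242.4  250.4] yaw -30.08 tilt [-0.0009  0.0008] w 59.6 F [ 0.3  1.  -3.7] M [-0.05  0.1   0.03]
shift units [0.1179 0.1685 0.6694] rz units -0.0047 -> ncalls 1
```

Call:
{"op": "move_arm", "data": {
  "motion": [
    [[0.08, 0.12, 0], [0, 0, -0.002]],
    [[0.118, 0.168, 0.1], [0, 0, -0.002]],
    [[0.118, 0.168, 0.3], [0, 0, -0.002]],
    [[0.118, 0.168, 0.5], [0, 0, -0.002]],
    [[0.118, 0.168, 0.67], [0, 0, -0.002]]
  ]
}}

```text
t: 78.8
ee_pos: [560.1, -272.3, 148.3]
orientation: [-3.037, 0.801, 0.003]
ft_force: [0.2, -0.6, -2.4]
width: 59.3
```

```bash
python3 - <<'E'
from bf import *
plan(560.6,-273.1,84,-29.8)
im=ctrl.get_image("side")
u=proj(im,[[560,-273,130]])[0]; x0,y0=(u-[50,37]).astype(int); S=8
cv2.imwrite("pics/side35.png",cv2.resize(im["pixels"][y0:y0+75,x0:x0+100,::-1],None,fx=S,fy=S,interpolation=cv2.INTER_CUBIC))
E
```

```text
t 78.80 tcp [ 560.1 -272.3  148.3] yaw -29.55 tilt [-0.0018  0.0011] w 59.3 F [ 0.2 -0.6 -2.4] M [-0.09  0.09 -0.03]
shift units [0.0066 0.0033 0.4289] rz units 0.0041 -> ncalls 1
```

Call:
{"op": "move_arm", "data": {
  "motion": [
    [[0.004, 0.003, 0.12], [0, 0, 0]],
    [[0.004, 0.003, 0.24], [0, 0, 0]],
    [[0.004, 0.003, 0.34], [0, 0, 0]],
    [[0.004, 0.003, 0.4], [0, 0, 0]],
    [[0.004, 0.003, 0.415], [0, 0, 0]]
  ]
}}

```text
t: 79.47
ee_pos: [560.9, -273.5, 87.9]
orientation: [-3.037, 0.804, 0.001]
ft_force: [-0.0, 0.1, -2.8]
width: 59.9
```

```bash
python3 - <<'E'
from bf import *
plan(560.6,-273.1,78.5,-29.8)
E
```

```text
t 79.47 tcp [ 560.9 -273.5   87.9] yaw -29.67 tilt [-0.0006  0.0003] w 59.9 F [-0.   0.1 -2.8] M [-0.09  0.11 -0.01]
shift units [-0.003  -0.0013  0.0628] rz units 0.0022 -> ncalls 1
```

Call:
{"op": "move_arm", "data": {
  "motion": [
    [[0, 0, 0.015], [0, 0, 0]],
    [[0, 0, 0.03], [0, 0, 0]],
    [[0, 0, 0.045], [0, 0, 0]],
    [[0, 0, 0.053], [0, 0, 0]],
    [[0, 0, 0.053], [0, 0, 0]]
  ]
}}

```text
t: 80.1
ee_pos: [561.1, -273.6, 80.5]
orientation: [-3.037, 0.804, 0.0]
ft_force: [0.8, -0.6, -2.5]
width: 59.3
```

Call:
{"op": "move_arm", "data": {
  "motion": [
    [[0, 0, 0.005], [0, 0, 0]],
    [[0, 0, 0.01], [0, 0, 0]],
    [[0, 0, 0.01], [0, 0, 0]],
    [[0, 0, 0.01], [0, 0, 0]],
    [[0, 0, 0.01], [0, 0, 0]]
  ]
}}

```text
t: 80.72
ee_pos: [561.1, -273.6, 79.1]
orientation: [-3.037, 0.805, -0.0]
ft_force: [-0.6, -0.6, -3.8]
width: 59.4
```

Call:
{"op": "move_arm", "data": {
  "motion": [
    [[0, 0, 0.004], [0, 0, 0]],
    [[0, 0, 0.008], [0, 0, 0]],
    [[0, 0, 0.008], [0, 0, 0]],
    [[0, 0, 0.008], [0, 0, 0]],
    [[0, 0, 0.008], [0, 0, 0]]
  ]
}}

```text
t: 81.35
ee_pos: [561.2, -273.6, 78.1]
orientation: [-3.037, 0.805, -0.0]
ft_force: [-0.8, 1.0, 1.7]
width: 59.6
```

Contact. Release and lift.

Call:
{"op": "move_arm", "data": {
  "motion": [
    [[0, 0, 0], [0, 0, 0]],
    [[0, 0, 0], [0, 0, 0]],
    [[0, 0, 0], [0, 0, 0]],
    [[0, 0, 0], [0, 0, 0]],
    [[0, 0, 0], [0, 0, 0]]
  ],
  "gripper": 0.9
}}

```text
t: 81.98
ee_pos: [561.1, -273.6, 77.9]
orientation: [3.037, -0.804, -0.0]
ft_force: [1.6, -0.1, -0.1]
width: 79.1
```

Call:
{"op": "move_arm", "data": {
  "motion": [
    [[0, 0, -0.1], [0, 0, 0]],
    [[0, 0, -0.3], [0, 0, 0]],
    [[0, 0, -0.6], [0, 0, 0]],
    [[0, 0, -0.9], [0, 0, 0]],
    [[0, 0, -0.95], [0, 0, 0]]
  ]
}}

```text
t: 82.6
ee_pos: [563.1, -274.6, 225.2]
orientation: [3.035, -0.804, 0.011]
ft_force: [-0.5, 0.2, -0.5]
width: 78.8
```

```bash
python3 - <<'E'
from bf import *
for k in("large0","large1"):
    x=fit_body("side","large_bottle_a",tuple(R2@SH[k][:2]+t),66,30,79)
    if x is not None: print("shaker cam",R2.T@(x-t))
im=ctrl.get_image("side")
u=proj(im,[[535,-320,110]])[0]; x0,y0=(u-[50,37]).astype(int); S=8
cv2.imwrite("pics/side36.png",cv2.resize(im["pixels"][y0:y0+75,x0:x0+100,::-1],None,fx=S,fy=S,interpolation=cv2.INTER_CUBIC))
for c in("top","side"):
  ctrl.get_image(c)
  for n in("small_bottle_a","large_bottle_a","bar_tab"):print(c,n,[(np.round(q["location"],1).tolist(),round(q["p"],2)) for q in ctrl.pinpoint(c,n)[:4]])
plan(496.5,323.5,215,10)
E
```

```text
side p 0.87 fit [ 580.7 -244.7] cost px 108.88888888888889 of 612
shaker cam [31.21943453 86.5889121 ]
side p 0.67 fit [ 507.4 -365.7] cost px 17.88888888888889 of 942
shaker cam [ 27.00634532 -54.8453062 ]
top small_bottle_a [([498.0, 323.4, -1.7], 0.53)]
top large_bottle_a []
top bar_tab []
side small_bottle_a [([498.2, 323.3, -2.5], 0.44)]
side large_bottle_a [([505.9, -367.9, 65.1], 0.68), ([560.4, -274.0, 68.8], 0.61)]
side bar_tab [([498.9, -295.0, 120.1], 0.82)]
t 83.25 tcp [ 561.  -273.5  220. ] yaw -29.67 tilt [-0.0006  0.0003] w 79.4 F [-0.5 -0.1  0.8] M [-0.05  0.12  0.  ]
shift units [-2.3441 -3.2454  0.0345] rz units -0.6612 -> ncalls 4
```

Both large bottles stand on their rings (network: (506,-368) and (560,-274)). Now the small bottle at (498,323). I'll squeeze it first at yaw -29.7°, then again at 60.3° so it's centred both ways.

Call:
{"op": "move_arm", "data": {
  "motion": [
    [[-0.15, -0.2, 0], [0, 0, 0]],
    [[-0.3, -0.4, 0], [0, 0, 0]],
    [[-0.45, -0.6, 0], [0, 0, 0]],
    [[-0.585, -0.811, 0], [0, 0, 0]],
    [[-0.585, -0.811, 0], [0, 0, 0]]
  ],
  "gripper": 0.8
}}

```text
t: 83.88
ee_pos: [544.9, -122.6, 220.5]
orientation: [-3.038, 0.8, 0.0]
ft_force: [0.0, 0.8, -0.4]
width: 70.1
```

Call:
{"op": "move_arm", "data": {
  "motion": [
    [[-0.15, -0.2, 0], [0, 0, 0]],
    [[-0.3, -0.4, 0], [0, 0, 0]],
    [[-0.45, -0.6, 0], [0, 0, 0]],
    [[-0.585, -0.811, 0], [0, 0, 0]],
    [[-0.585, -0.811, 0], [0, 0, 0]]
  ]
}}

```text
t: 84.5
ee_pos: [529.3, 25.6, 220.5]
orientation: [-3.038, 0.801, -0.001]
ft_force: [-0.3, -0.4, -0.1]
width: 70.3
```

Call:
{"op": "move_arm", "data": {
  "motion": [
    [[-0.15, -0.2, 0], [0, 0, 0]],
    [[-0.3, -0.4, 0], [0, 0, 0]],
    [[-0.45, -0.6, 0], [0, 0, 0]],
    [[-0.585, -0.811, 0], [0, 0, 0]],
    [[-0.585, -0.811, 0], [0, 0, 0]]
  ]
}}

```text
t: 85.12
ee_pos: [513.7, 174.2, 220.4]
orientation: [3.038, -0.802, 0.001]
ft_force: [-0.1, -1.3, -0.2]
width: 70.2
```

```bash
python3 - <<'E'
from bf import *
plan(497,322.5,120,-29.7)
E
```

```text
t 85.12 tcp [513.7 174.2 220.4] yaw -29.57 tilt [ 0.0005 -0.0002] w 70.2 F [-0.1 -1.3 -0.2] M [-0.08  0.11 -0.04]
shift units [-0.585  -0.8047  0.6688] rz units 0.0022 -> ncalls 1
```

Call:
{"op": "move_arm", "data": {
  "motion": [
    [[-0.2, -0.3, 0], [0, 0, 0]],
    [[-0.4, -0.6, 0], [0, 0, 0]],
    [[-0.585, -0.805, 0.1], [0, 0, 0]],
    [[-0.585, -0.805, 0.4], [0, 0, 0]],
    [[-0.585, -0.805, 0.67], [0, 0, 0]]
  ]
}}

```text
t: 85.75
ee_pos: [497.6, 320.9, 118.8]
orientation: [3.037, -0.804, 0.001]
ft_force: [0.2, -0.1, -0.6]
width: 70.5
```

```bash
python3 - <<'E'
from bf import *
plan(497,322.5,-18,-29.7)
im=ctrl.get_image("side")
u=proj(im,[[498,323,90]])[0]; x0,y0=(u-[50,37]).astype(int); S=8
cv2.imwrite("pics/side37.png",cv2.resize(im["pixels"][y0:y0+75,x0:x0+100,::-1],None,fx=S,fy=S,interpolation=cv2.INTER_CUBIC))
E
```

```text
t 85.75 tcp [497.6 320.9 118.8] yaw -29.67 tilt [ 0.0008 -0.0003] w 70.5 F [ 0.2 -0.1 -0.6] M [-0.01  0.14  0.02]
shift units [-0.0097 -0.0071  0.9117] rz units 0.0006 -> ncalls 1
```

Call:
{"op": "move_arm", "data": {
  "motion": [
    [[0, -0.005, 0.15], [0, 0, 0]],
    [[0, -0.005, 0.3], [0, 0, 0]],
    [[0, -0.005, 0.45], [0, 0, 0]],
    [[0, -0.005, 0.6], [0, 0, 0]],
    [[0, -0.005, 0.6], [0, 0, 0]]
  ]
}}

```text
t: 86.42
ee_pos: [497.0, 320.8, 29.1]
orientation: [3.034, -0.806, -0.003]
ft_force: [1.2, 0.2, 0.1]
width: 70.1
```

```bash
python3 - <<'E'
from bf import *
plan(497,322.5,-18,-29.7)
im=ctrl.get_image("side")
u=proj(im,[[498,323,90]])[0]; x0,y0=(u-[50,37]).astype(int); S=8
cv2.imwrite("pics/side38.png",cv2.resize(im["pixels"][y0:y0+75,x0:x0+100,::-1],None,fx=S,fy=S,interpolation=cv2.INTER_CUBIC))
E
```

```text
t 86.42 tcp [497.  320.8  29.1] yaw -29.75 tilt [-0.0023 -0.0018] w 70.1 F [1.2 0.2 0.1] M [-0.06  0.13  0.04]
shift units [-0.0054 -0.0106  0.3137] rz units -0.0008 -> ncalls 1
```

Call:
{"op": "move_arm", "data": {
  "motion": [
    [[0, 0, 0.1], [0, 0, 0]],
    [[0, 0, 0.2], [0, 0, 0]],
    [[0, 0, 0.29], [0, 0, 0]],
    [[0, 0, 0.31], [0, 0, 0]],
    [[0, 0, 0.31], [0, 0, 0]]
  ]
}}

```text
t: 87.1
ee_pos: [496.8, 322.8, -17.0]
orientation: [3.036, -0.804, -0.001]
ft_force: [-0.4, 0.0, -0.2]
width: 70.4
```

Call:
{"op": "move_arm", "data": {
  "motion": [
    [[0, 0, 0], [0, 0, 0]],
    [[0, 0, 0], [0, 0, 0]],
    [[0, 0, 0], [0, 0, 0]],
    [[0, 0, 0], [0, 0, 0]],
    [[0, 0, 0], [0, 0, 0]]
  ],
  "gripper": 0.2
}}

```text
t: 87.72
ee_pos: [497.1, 322.9, -16.4]
orientation: [-3.037, 0.804, -0.0]
ft_force: [-0.2, -0.1, 1.6]
width: 34.9
```

```bash
python3 - <<'E'
from bf import *
plan(497,322.5,-18,60.2)
E
```

```text
t 87.72 tcp [497.1 322.9 -16.4] yaw -29.67 tilt [0.0003 0.0002] w 34.9 F [-0.2 -0.1  1.6] M [-0.04  0.17 -0.  ]
shift units [0.0007 0.0029 0.0107] rz units -1.4979 -> ncalls 2
```

The width of 34.9 means it's a 36 mm bottle. Open, turn a quarter round it, and grip again.

Call:
{"op": "move_arm", "data": {
  "motion": [
    [[0, 0, 0], [0, 0, 0]],
    [[0, 0, 0], [0, 0, 0]],
    [[0, 0, 0], [0, 0, 0]],
    [[0, 0, 0], [0, 0, 0]],
    [[0, 0, 0], [0, 0, 0]]
  ],
  "gripper": 0.75
}}

```text
t: 88.35
ee_pos: [496.9, 322.8, -16.7]
orientation: [3.037, -0.805, -0.0]
ft_force: [-1.4, 0.5, -0.8]
width: 65.5
```

Call:
{"op": "move_arm", "data": {
  "motion": [
    [[0, 0, 0], [0, 0, -0.16]],
    [[0, 0, 0], [0, 0, -0.32]],
    [[0, 0, 0], [0, 0, -0.48]],
    [[0, 0, 0], [0, 0, -0.64]],
    [[0, 0, 0], [0, 0, -0.75]]
  ]
}}

```text
t: 88.98
ee_pos: [497.0, 322.8, -16.6]
orientation: [-3.113, -0.426, -0.0]
ft_force: [-0.1, -0.7, -0.7]
width: 65.8
```

Call:
{"op": "move_arm", "data": {
  "motion": [
    [[0, 0, 0], [0, 0, -0.16]],
    [[0, 0, 0], [0, 0, -0.32]],
    [[0, 0, 0], [0, 0, -0.48]],
    [[0, 0, 0], [0, 0, -0.64]],
    [[0, 0, 0], [0, 0, -0.748]]
  ]
}}

```text
t: 89.6
ee_pos: [497.0, 322.8, -16.6]
orientation: [2.714, 1.582, 0.0]
ft_force: [0.6, -1.5, -0.6]
width: 65.7
```

Call:
{"op": "move_arm", "data": {
  "motion": [
    [[0, 0, 0], [0, 0, 0]],
    [[0, 0, 0], [0, 0, 0]],
    [[0, 0, 0], [0, 0, 0]],
    [[0, 0, 0], [0, 0, 0]],
    [[0, 0, 0], [0, 0, 0]]
  ],
  "gripper": 0.2
}}

```text
t: 90.22
ee_pos: [497.0, 322.9, -16.6]
orientation: [-2.718, -1.575, -0.0]
ft_force: [0.2, 0.2, -0.2]
width: 34.7
```

```bash
python3 - <<'E'
from bf import *
plan(497,322.5,240,60.2)
im=ctrl.get_image("side")
u=proj(im,[[498,323,90]])[0]; x0,y0=(u-[50,37]).astype(int); S=8
cv2.imwrite("pics/side39.png",cv2.resize(im["pixels"][y0:y0+75,x0:x0+100,::-1],None,fx=S,fy=S,interpolation=cv2.INTER_CUBIC))
E
```

```text
t 90.22 tcp [497.  322.9 -16.6] yaw 60.19 tilt [0.0001 0.0001] w 34.7 F [ 0.2  0.2 -0.2] M [-0.02 -0.03  0.04]
shift units [-2.0000e-03  1.3000e-03 -1.7106e+00] rz units -0.0002 -> ncalls 2
```

Gripped and centred. Lift and carry to the middle small ring.

Call:
{"op": "move_arm", "data": {
  "motion": [
    [[0, 0, -0.1], [0, 0, 0]],
    [[0, 0, -0.3], [0, 0, 0]],
    [[0, 0, -0.55], [0, 0, 0]],
    [[0, 0, -0.8], [0, 0, 0]],
    [[0, 0, -1], [0, 0, 0]]
  ]
}}

```text
t: 90.9
ee_pos: [497.3, 323.0, 136.1]
orientation: [-2.718, -1.575, -0.003]
ft_force: [0.8, 0.7, -1.8]
width: 34.9
```

Call:
{"op": "move_arm", "data": {
  "motion": [
    [[0, 0, -0.2], [0, 0, 0]],
    [[0, 0, -0.4], [0, 0, 0]],
    [[0, 0, -0.53], [0, 0, 0]],
    [[0, 0, -0.53], [0, 0, 0]],
    [[0, 0, -0.53], [0, 0, 0]]
  ]
}}

```text
t: 91.52
ee_pos: [496.4, 322.5, 212.5]
orientation: [2.718, 1.576, -0.001]
ft_force: [-0.1, 0.2, -0.2]
width: 34.5
```

```bash
python3 - <<'E'
from bf import *
plan(472.6,-286,212,60.2)
E
```

```text
t 91.53 tcp [496.4 322.5 212.5] yaw 60.20 tilt [-0.0006 -0.0004] w 34.5 F [-0.1  0.2 -0.2] M [ 0.03 -0.05 -0.02]
shift units [-3.5992  1.8778  0.0049] rz units 0.0001 -> ncalls 4
```

Call:
{"op": "move_arm", "data": {
  "motion": [
    [[-0.22, 0.12, 0], [0, 0, 0]],
    [[-0.45, 0.24, 0], [0, 0, 0]],
    [[-0.7, 0.36, 0], [0, 0, 0]],
    [[-0.9, 0.47, 0], [0, 0, 0]],
    [[-0.9, 0.47, 0], [0, 0, 0]]
  ]
}}

```text
t: 92.15
ee_pos: [490.1, 168.7, 211.8]
orientation: [-2.72, -1.572, 0.004]
ft_force: [0.3, 0.1, -0.2]
width: 34.9
```

Call:
{"op": "move_arm", "data": {
  "motion": [
    [[-0.22, 0.12, 0], [0, 0, 0]],
    [[-0.45, 0.24, 0], [0, 0, 0]],
    [[-0.7, 0.36, 0], [0, 0, 0]],
    [[-0.9, 0.47, 0], [0, 0, 0]],
    [[-0.9, 0.47, 0], [0, 0, 0]]
  ]
}}

```text
t: 92.78
ee_pos: [485.0, 17.7, 212.3]
orientation: [-2.719, -1.572, 0.001]
ft_force: [-0.1, -0.5, -1.2]
width: 34.7
```

Call:
{"op": "move_arm", "data": {
  "motion": [
    [[-0.22, 0.12, 0], [0, 0, 0]],
    [[-0.45, 0.24, 0], [0, 0, 0]],
    [[-0.7, 0.36, 0], [0, 0, 0]],
    [[-0.9, 0.47, 0], [0, 0, 0]],
    [[-0.9, 0.47, 0], [0, 0, 0]]
  ]
}}

```text
t: 93.4
ee_pos: [479.7, -134.1, 212.4]
orientation: [-2.719, -1.573, 0.0]
ft_force: [-0.0, 1.0, -1.0]
width: 34.4
```

Call:
{"op": "move_arm", "data": {
  "motion": [
    [[-0.22, 0.12, 0], [0, 0, 0]],
    [[-0.45, 0.24, 0], [0, 0, 0]],
    [[-0.7, 0.36, 0], [0, 0, 0]],
    [[-0.9, 0.47, 0], [0, 0, 0]],
    [[-0.9, 0.47, 0], [0, 0, 0]]
  ]
}}

```text
t: 94.02
ee_pos: [474.1, -285.9, 212.4]
orientation: [-2.718, -1.574, -0.0]
ft_force: [0.0, 0.6, -0.1]
width: 34.5
```

```bash
python3 - <<'E'
from bf import *
plan(472.6,-286,120,60.2)
for c in("side","top"):
    im=ctrl.get_image(c); cv2.imwrite(f"pics/{c}40.png",cv2.resize(im["pixels"][:,:,::-1],(800,600),interpolation=cv2.INTER_CUBIC))
E
```

```text
t 94.03 tcp [ 474.1 -285.9  212.4] yaw 60.13 tilt [-0.0001  0.0005] w 34.5 F [ 0.   0.6 -0.1] M [-0.01 -0.04  0.01]
shift units [-0.0058 -0.0084  0.6158] rz units -0.0011 -> ncalls 1
```

Call:
{"op": "move_arm", "data": {
  "motion": [
    [[-0.006, -0.008, 0.15], [0, 0, 0]],
    [[-0.006, -0.008, 0.3], [0, 0, 0]],
    [[-0.006, -0.008, 0.45], [0, 0, 0]],
    [[-0.006, -0.008, 0.6], [0, 0, 0]],
    [[-0.006, -0.008, 0.7], [0, 0, 0]]
  ]
}}

```text
t: 94.75
ee_pos: [471.9, -284.1, 106.9]
orientation: [-2.715, -1.577, 0.001]
ft_force: [-0.7, 0.2, -0.4]
width: 35.0
```

```bash
python3 - <<'E'
from bf import *
plan(472.6,-286,50,60.2)
e=np.load("shr.npz");thr=float(e["th"]);tt=e["t"];RR=np.array([[np.cos(thr),-np.sin(thr)],[np.sin(thr),np.cos(thr)]])
print("robot-shaker",RR.T@(ctrl.get_obs()["ee_pos"][:2]-tt))
im=ctrl.get_image("side")
u=proj(im,[[475,-286,120]])[0]; x0,y0=(u-[50,37]).astype(int); S=8
cv2.imwrite("pics/side41.png",cv2.resize(im["pixels"][y0:y0+75,x0:x0+100,::-1],None,fx=S,fy=S,interpolation=cv2.INTER_CUBIC))
E
```

```text
t 94.75 tcp [ 471.9 -284.1  106.9] yaw 60.30 tilt [-0.001  0.001] w 35.0 F [-0.7  0.2 -0.4] M [0.01 0.04 0.02]
shift units [-0.009   0.0109  0.3792] rz units 0.0017 -> ncalls 1
robot-shaker [-43.52857903   1.36696545]
```

Call:
{"op": "move_arm", "data": {
  "motion": [
    [[-0.006, 0.006, 0.08], [0, 0, 0]],
    [[-0.006, 0.006, 0.16], [0, 0, 0]],
    [[-0.006, 0.006, 0.24], [0, 0, 0]],
    [[-0.006, 0.006, 0.29], [0, 0, 0]],
    [[-0.006, 0.006, 0.29], [0, 0, 0]]
  ]
}}

```text
t: 95.42
ee_pos: [471.8, -287.2, 63.7]
orientation: [-2.717, -1.575, 0.001]
ft_force: [-0.4, -0.5, -0.4]
width: 34.7
```

```bash
python3 - <<'E'
from bf import *
plan(472.6,-286,50,60.2)
e=np.load("shr.npz");thr=float(e["th"]);tt=e["t"];RR=np.array([[np.cos(thr),-np.sin(thr)],[np.sin(thr),np.cos(thr)]])
print("robot-shaker",RR.T@(ctrl.get_obs()["ee_pos"][:2]-tt))
im=ctrl.get_image("side")
u=proj(im,[[475,-286,100]])[0]; x0,y0=(u-[50,37]).astype(int); S=8
cv2.imwrite("pics/side42.png",cv2.resize(im["pixels"][y0:y0+75,x0:x0+100,::-1],None,fx=S,fy=S,interpolation=cv2.INTER_CUBIC))
E
```

```text
t 95.42 tcp [ 471.8 -287.2   63.7] yaw 60.20 tilt [-0.001   0.0006] w 34.7 F [-0.4 -0.5 -0.4] M [-0.01 -0.01 -0.04]
shift units [0.0093 0.0008 0.0915] rz units -0.0001 -> ncalls 1
robot-shaker [-42.08237103  -1.35582365]
```

Call:
{"op": "move_arm", "data": {
  "motion": [
    [[0.006, 0, 0.02], [0, 0, 0]],
    [[0.006, 0, 0.04], [0, 0, 0]],
    [[0.006, 0, 0.06], [0, 0, 0]],
    [[0.006, 0, 0.08], [0, 0, 0]],
    [[0.006, 0, 0.08], [0, 0, 0]]
  ]
}}

```text
t: 96.1
ee_pos: [472.5, -286.4, 52.1]
orientation: [-2.717, -1.575, 0.0]
ft_force: [0.8, -0.4, -0.2]
width: 34.6
```

Call:
{"op": "move_arm", "data": {
  "motion": [
    [[0, 0, 0.005], [0, 0, 0]],
    [[0, 0, 0.01], [0, 0, 0]],
    [[0, 0, 0.01], [0, 0, 0]],
    [[0, 0, 0.01], [0, 0, 0]],
    [[0, 0, 0.01], [0, 0, 0]]
  ]
}}

```text
t: 96.72
ee_pos: [472.7, -286.6, 50.9]
orientation: [2.718, 1.576, 0.0]
ft_force: [0.4, -0.9, -0.9]
width: 34.7
```

Call:
{"op": "move_arm", "data": {
  "motion": [
    [[0, 0, 0.004], [0, 0, 0]],
    [[0, 0, 0.008], [0, 0, 0]],
    [[0, 0, 0.008], [0, 0, 0]],
    [[0, 0, 0.008], [0, 0, 0]],
    [[0, 0, 0.008], [0, 0, 0]]
  ]
}}

```text
t: 97.35
ee_pos: [472.7, -286.5, 49.7]
orientation: [-2.718, -1.576, -0.0]
ft_force: [0.6, 0.0, -0.5]
width: 34.6
```

Call:
{"op": "move_arm", "data": {
  "motion": [
    [[0, 0, 0.003], [0, 0, 0]],
    [[0, 0, 0.005], [0, 0, 0]],
    [[0, 0, 0.005], [0, 0, 0]],
    [[0, 0, 0.005], [0, 0, 0]],
    [[0, 0, 0.005], [0, 0, 0]]
  ]
}}

```text
t: 97.98
ee_pos: [472.8, -286.6, 49.3]
orientation: [2.718, 1.576, 0.0]
ft_force: [-1.0, 0.7, 5.7]
width: 34.9
```

Contact. Release and lift.

Call:
{"op": "move_arm", "data": {
  "motion": [
    [[0, 0, 0], [0, 0, 0]],
    [[0, 0, 0], [0, 0, 0]],
    [[0, 0, 0], [0, 0, 0]],
    [[0, 0, 0], [0, 0, 0]],
    [[0, 0, 0], [0, 0, 0]]
  ],
  "gripper": 0.65
}}

```text
t: 98.6
ee_pos: [472.6, -286.5, 48.9]
orientation: [-2.718, -1.576, 0.0]
ft_force: [-0.3, 0.3, 0.7]
width: 57.0
```

Call:
{"op": "move_arm", "data": {
  "motion": [
    [[0, 0, -0.1], [0, 0, 0]],
    [[0, 0, -0.25], [0, 0, 0]],
    [[0, 0, -0.5], [0, 0, 0]],
    [[0, 0, -0.75], [0, 0, 0]],
    [[0, 0, -1], [0, 0, 0]]
  ]
}}

```text
t: 99.22
ee_pos: [472.6, -286.5, 201.3]
orientation: [2.717, 1.575, 0.001]
ft_force: [-0.1, -0.2, -0.3]
width: 57.4
```

Call:
{"op": "move_arm", "data": {
  "motion": [
    [[0.2, 0, -0.1], [0, 0, 0]],
    [[0.4, 0, -0.2], [0, 0, 0]],
    [[0.6, -0.2, -0.3], [0, 0, 0]],
    [[0.8, -0.2, -0.3], [0, 0, 0]],
    [[1, -0.2, -0.3], [0, 0, 0]]
  ]
}}

```text
t: 99.85
ee_pos: [521.5, -140.5, 245.6]
orientation: [2.717, 1.575, 0.002]
ft_force: [-0.4, -0.5, -0.5]
width: 57.0
```

Call:
{"op": "move_arm", "data": {
  "motion": [
    [[0.2, 0, 0], [0, 0, 0]],
    [[0.4, 0, 0], [0, 0, 0]],
    [[0.6, -0.2, 0], [0, 0, 0]],
    [[0.8, -0.3, 0], [0, 0, 0]],
    [[1, -0.3, 0], [0, 0, 0]]
  ]
}}

```text
t: 100.48
ee_pos: [556.1, 12.4, 245.2]
orientation: [2.717, 1.576, 0.001]
ft_force: [0.0, -0.5, -0.2]
width: 57.2
```

```bash
python3 - <<'E'
from bf import *
st()
for c in("side","top"):
    im=ctrl.get_image(c); 
    u=proj(im,[[510,-305,100]])[0]; x0,y0=(u-[60,45]).astype(int); S=6
    cv2.imwrite(f"pics/{c}43.png",cv2.resize(im["pixels"][y0:y0+90,x0:x0+120,::-1],None,fx=S,fy=S,interpolation=cv2.INTER_CUBIC))
    for n in("large_bottle_a","small_bottle_a","beaker","bar_tab","petri_dish","volumetric_flask","foil_flask_1"):
        print(c,n,[(np.round(q["location"],1).tolist(),round(q["p"],2),np.round(R2.T@(np.array(q["location"][:2])-t),1).tolist()) for q in ctrl.pinpoint(c,n)[:3]])
E
```

```text
t 100.47 shaker [-116.83  298.25] z 245.2 yaw-sh 89.74 F sh [ 0.3 -0.4] Fz -0.2 M [-0.   -0.02 -0.04] w 57.2
side large_bottle_a [([561.6, -273.2, 66.1], 0.89, [28.6, 52.4]), ([503.1, -369.0, 64.8], 0.64, [24.9, -59.8]), ([431.6, -413.8, 108.3], 0.36, [-15.3, -134.0])]
side small_bottle_a [([473.6, -287.3, 63.6], 0.77, [-41.0, -3.2]), ([683.5, -26.3, 1.9], 0.67, [13.1, 327.3])]
side beaker [([335.3, 268.9, 5.9], 0.7, [-435.3, 412.8])]
side bar_tab [([496.6, -295.6, 120.1], 0.95, [-16.9, 0.9]), ([770.1, 212.8, -3.3], 0.25, [-29.2, 578.0])]
side petri_dish [([361.6, -147.1, -1.6], 0.82, [-207.6, 63.6])]
side volumetric_flask [([684.4, -22.7, -0.7], 0.97, [12.1, 330.9]), ([334.0, 268.2, 3.7], 0.42, [-436.1, 411.5])]
side foil_flask_1 [([771.5, 214.4, -3.7], 0.69, [-28.8, 580.1])]
top large_bottle_a [([563.4, -271.8, 67.9], 0.82, [29.5, 54.5]), ([503.6, -370.4, 65.8], 0.71, [26.0, -60.8]), ([507.0, -223.6, 66.4], 0.57, [-43.3, 68.7])]
top small_bottle_a [([471.5, -285.8, 70.1], 0.41, [-43.6, -3.0])]
top beaker [([331.3, 265.5, 0.6], 0.6, [-437.1, 407.8])]
top bar_tab [([494.4, -291.4, 123.0], 0.93, [-20.9, 3.5])]
top petri_dish [([361.1, -151.6, -1.1], 0.58, [-205.8, 59.5])]
top volumetric_flask [([563.1, -272.1, 68.0], 0.18, [29.4, 54.1])]
top foil_flask_1 [([763.8, 220.9, -2.3], 0.77, [-38.7, 582.0]), ([472.0, -287.3, 68.7], 0.41, [-42.4, -4.0]), ([562.0, -270.7, 64.9], 0.25, [27.7, 54.8])]
```

All three bottles stand upright. The bar-tab readings scatter (-17 and -21) and bottle A reads about 5 mm off, so I'll check both with overlays.

```bash
python3 - <<'E'
from bf import *
from scipy.ndimage import map_coordinates
for c in("side","top"):
    im=ctrl.get_image(c); S=8
    u=proj(im,[[508,-366,90]])[0]; x0,y0=(u-[45,37]).astype(int)
    cr=cv2.resize(im["pixels"][y0:y0+74,x0:x0+90,::-1],None,fx=S,fy=S,interpolation=cv2.INTER_CUBIC)
    P=lambda X:((proj(im,X)-[x0,y0]+.5)*S).astype(np.int32)
    for k,r in(("large0",32),("large1",32),("small1",20)):
        q=R2@SH[k][:2]+t; cv2.polylines(cr,[P(np.c_[q[0]+r*np.cos(a),q[1]+r*np.sin(a),np.full(40,66.)])],True,(0,255,0),1)
        rr=30 if r==32 else 18
        for z,col in((66+5,(0,0,255)),(66+(79 if rr==30 else 45),(0,0,255))): cv2.polylines(cr,[P(np.c_[q[0]+rr*np.cos(a),q[1]+rr*np.sin(a),np.full(40,z)])],True,col,1)
    cv2.imwrite(f"pics/{c}44.png",cr)
    g=cv2.cvtColor(im["pixels"],cv2.COLOR_RGB2GRAY).astype(float)
    xs=np.arange(-90,91,1.)
    for y,yr in(("-25",(-30,-20)),("30",(26,36)),("-80",(-84,-76)),("80",(76,84))):
        pr=0
        for yy in np.linspace(*yr,6):
            w=np.c_[xs,np.full(len(xs),yy)]@R2.T+t; uv=proj(im,np.c_[w,np.full(len(xs),97.)]); pr=pr+map_coordinates(g,[uv[:,1],uv[:,0]],order=1)/6
        seg=(xs>-40)&(xs<12); base=np.percentile(pr[seg],20); ww=np.clip(pr[seg]-(base+pr[seg].max())/2,0,None); print(c,"y",y,"bar centre %.1f"%((ww*xs[seg]).sum()/ww.sum()), "width",(ww>0).sum(), end=" | ")
        for lo,hi in((-85,-58),(58,85)):
            s=(xs>lo)&(xs<hi); ww=np.clip(pr[s]-(pr[s].min()+pr[s].max())/2,0,None); print("rod %.1f"%((ww*xs[s]).sum()/ww.sum()),(ww>0).sum(),end=" ")
        print()
E
```

```text
side y -25 bar centre -17.2 width 10 | rod -74.5 17 rod 73.6 17 
side y 30 bar centre -27.3 width 18 | rod -75.5 17 rod 73.6 17 
side y -80 bar centre -16.7 width 11 | rod -75.3 17 rod 74.1 17 
side y 80 bar centre -14.5 width 15 | rod -78.3 14 rod 79.3 13 
top y -25 bar centre -17.9 width 11 | rod -80.9 9 rod 73.9 17 
top y 30 bar centre -17.5 width 12 | rod -80.9 9 rod 78.3 14 
top y -80 bar centre -17.8 width 11 | rod -80.8 9 rod 78.7 12 
top y 80 bar centre -18.1 width 11 | rod -81.1 9 rod 73.3 17
```

I'll check the bar against its own setting marks in a fresh, enlarged picture.

```bash
ls pics | tail -50 | tr '\n' ' '; cat h.py sp.py | head -60; python3 - <<'E'
from workcell import ctrl
import numpy as np, cv2
from sp import *
th=np.radians(-29.5);R=np.array([[np.cos(th),-np.sin(th)],[np.sin(th),np.cos(th)]]);t=np.array([510.9,-304.7])
for cam in ['top','side']:
    im=ctrl.get_image(cam);K=np.array(im['camera_matrix']);RR=np.array(im['R']);tt=np.array(im['t'])
    def pr(X):
        c=RR@np.array(X)+tt; p=K@c; return p[:2]/p[2]
    np.savez('cal_%s.npz'%cam,K=K,R=RR,t=tt,px=im['pixels'])
    outs=[]
    for y in (118,-118):
        w=R@np.array([-14,y])+t; u,v=pr([w[0],w[1],78]); print(cam,y,u,v)
        M=np.array([[8,0,200-8*u],[0,8,250-8*v]])
        outs.append(cv2.warpAffine(im['pixels'][:,:,::-1].copy(),M,(400,500),flags=cv2.INTER_CUBIC))
    cv2.imwrite('pics/marks_%s.png'%cam,np.hstack(outs))
E
```

```text
side16.png side17.png side19.png side2.png side20.png side21.png side23.png side24.png side25.png side26.png side27.png side28.png side29.png side3.png side30.png side31.png side32.png side33.png side34.png side35.png side36.png side37.png side38.png side39.png side4.png side40.png side41.png side42.png side43.png side44.png side5.png side6.png side7.png side8.png side9.png top0.png top1.png top11.png top15.png top2.png top23.png top24.png top3.png top33.png top4.png top40.png top43.png top44.png top6.png top9.png import numpy as np, cv2
from workcell import ctrl
SH={"set_mark":(-14,0,66),"large0":(28,55,66),"large1":(28,-55,66),"small0":(-42,68,66),"small1":(-42,0,66),"small2":(-42,-68,66),
"tab":(45,0,121),"kl":(45,135,107),"kr":(45,-135,107),"org":(0,0,0)}
def fit2d(src,dst):
    src=np.array(src,float);dst=np.array(dst,float)
    a=src-src.mean(0);b=dst-dst.mean(0)
    th=np.arctan2((a[:,0]*b[:,1]-a[:,1]*b[:,0]).sum(),(a*b).sum())
    R=np.array([[np.cos(th),-np.sin(th)],[np.sin(th),np.cos(th)]])
    return th,dst.mean(0)-R@src.mean(0),R
def proj(im,X):
    X=np.atleast_2d(np.arr
[... 775 characters left out ...]
p.round(d,4),"rz units %.4f"%tz,"-> ncalls",int(np.ceil(max(np.abs(d).max(),abs(tz*60/53)))))
from h import *
d=np.load("sh.npz");th=float(d["th"]);t=d["t"];R2=np.array([[np.cos(th),-np.sin(th)],[np.sin(th),np.cos(th)]])
def st():
    o=ctrl.get_obs(); yaw,_=yaw_of(o)
    print("t %.2f"%o["t"],"shaker",np.round(R2.T@(o["ee_pos"][:2]-t),2),"z %.1f"%o["ee_pos"][2],"yaw-sh %.2f"%(np.degrees(yaw-th)),"F sh",np.round(R2.T@o["ft_force"][:2],1),"Fz %.1f"%o["ft_force"][2],"M",np.round(o["moment"],2),"w %.1f"%o["width"])
top 118 301.51137604522995 187.28178937005927
top -118 356.5628276367503 218.40049851821573
side 118 282.9250887366139 232.5513987135395
side -118 277.6820544070558 299.6698746801753
```

View pics/marks_top.png

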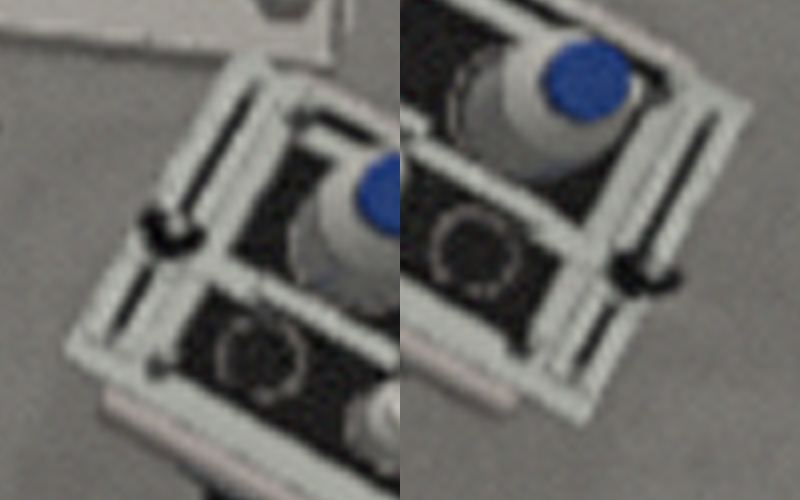

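View pics/marks_side.png

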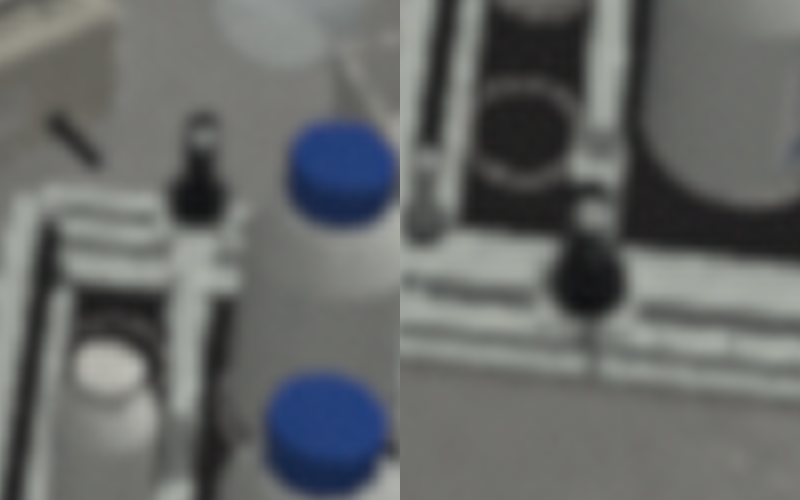

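```bash
python3 - <<'E'
import numpy as np, cv2
th=np.radians(-29.5);R=np.array([[np.cos(th),-np.sin(th)],[np.sin(th),np.cos(th)]]);t=np.array([510.9,-304.7])
c=np.load('cal_side.npz');
def pr(x,y,z):
    w=R@np.array([x,y])+t; q=c['K']@(c['R']@np.array([w[0],w[1],z])+c['t']); return q[:2]/q[2]
u0,v0=pr(-14,-128,78)
outs=[]
for src in ['pics/side15.png','pics/side24.png',None]:
    s=cv2.imread(src) if src else c['px'][:,:,::-1].copy()
    f=s.shape[1]/512; print(src,s.shape)
    k=10
    M=np.array([[k/f,0,133-k*u0],[0,k/f,200-k*v0]])
    o=cv2.warpAffine(s,M,(266,450),flags=cv2.INTER_CUBIC)
    for x in (-14,):
        for (y,z) in ((-118,78),(-160,78)):
            p=np.array(pr(x,y,z)); p=np.array([133,200])+k*(p-[u0,v0]); cv2.circle(o,tuple(int(a) for a in p),3,(0,0,255),-1)
    outs.append(o)
print(pr(-14,-135,107),pr(-18,-135,107),pr(-14,-135,80),u0,v0)
cv2.imwrite('pics/cmp.png',np.hstack(outs))
E
```

```text
pics/side15.png (600, 800, 3)
pics/side24.png (600, 800, 3)
None (384, 512, 3)
[277.86973033 298.2853683 ] [276.18041365 298.1087773 ] [277.26345155 305.09746911] 277.41162319160793 303.13178812452173
```

View pics/cmp.png

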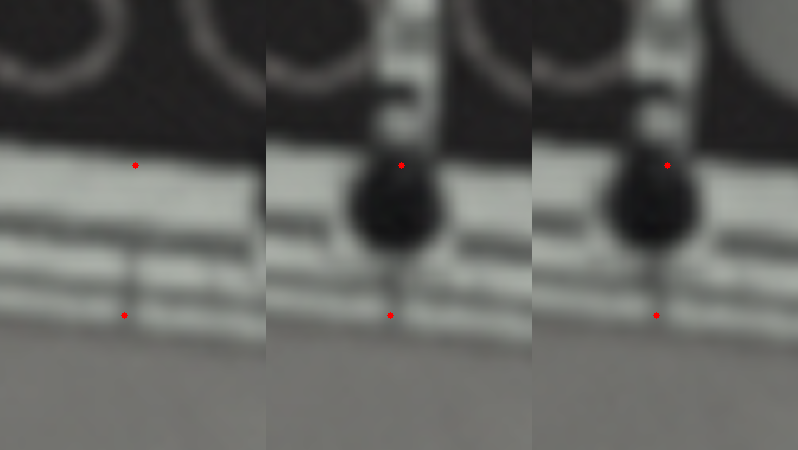

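```bash
python3 - <<'E'
import numpy as np, cv2, glob
from workcell import ctrl
c=np.load('cal_side.npz');u0,v0=277.41,303.13
# average several fresh frames for noise
acc=np.zeros((384,512))
for i in range(4): acc+=cv2.cvtColor(ctrl.get_image('side')['pixels'],cv2.COLOR_RGB2GRAY)/4.
def g(src):
    if src is None: return acc
    s=cv2.imread(src,0); return cv2.resize(s,(512,384),interpolation=cv2.INTER_AREA).astype(float)
ims={k:g(k) for k in ['pics/side15.png','pics/side24.png','pics/side40.png']}; ims['now']=acc
for k,a in ims.items():
    print(k)
    for v in range(306,318):
        row=a[v,265:292]
        seg=a[v,270:285]; base=np.interp(np.arange(15),[0,1,13,14],[seg[0],seg[1],seg[13],seg[14]])
        d=np.clip(base-seg-6,0,None); 
        cen=(d*np.arange(270,285)).sum()/max(d.sum(),1e-6)
        print(v,np.round(row).astype(int).tolist(),'c %.2f s %.0f'%(cen,d.sum()))
E
```

```text
pics/side15.png
306 [109, 103, 102, 103, 100, 100, 103, 103, 100, 100, 100, 102, 105, 109, 115, 122, 126, 127, 127, 128, 130, 132, 134, 134, 129, 117, 83] c 275.70 s 20
307 [145, 137, 132, 129, 122, 116, 115, 114, 111, 109, 104, 99, 95, 97, 103, 107, 105, 103, 101, 100, 102, 104, 107, 111, 122, 129, 99] c 276.93 s 15
308 [168, 164, 160, 158, 154, 151, 149, 148, 148, 145, 137, 124, 111, 112, 118, 118, 114, 111, 108, 103, 100, 100, 98, 100, 118, 137, 116] c 277.25 s 20
309 [161, 161, 159, 160, 161, 164, 166, 167, 168, 167, 161, 148, 134, 141, 151, 152, 150, 149, 145, 137, 129, 127, 123, 118, 128, 146, 137] c 277.14 s 26
310 [134, 135, 136, 140, 145, 152, 157, 160, 161, 162, 160, 149, 139, 149, 163, 167, 168, 169, 168, 160, 152, 153, 153, 146, 143, 153, 151] c 277.06 s 32
311 [123, 121, 119, 121, 123, 127, 128, 129, 130, 132, 132, 124, 119, 133, 149, 155, 157, 159, 160, 155, 150, 154, 159, 156, 149, 148, 147] c 276.87 s 39
312 [140, 137, 132, 130, 128, 126, 122, 121, 120, 122, 119, 109, 104, 116, 129, 130, 130, 131, 132, 131, 128, 135, 143, 146, 143, 137, 133] c 276.83 s 34
313 [148, 14
[... 5525 characters left out ...]
 104, 118, 126, 122, 116, 116, 116, 114, 110, 113, 119, 124, 125, 126, 126] c 276.71 s 32
314 [124, 126, 128, 130, 132, 136, 140, 139, 143, 145, 138, 121, 114, 132, 144, 143, 136, 138, 138, 133, 128, 126, 126, 126, 122, 117, 115] c 276.65 s 32
315 [103, 104, 105, 107, 109, 114, 118, 118, 121, 122, 120, 109, 108, 124, 137, 141, 141, 144, 145, 143, 141, 140, 142, 144, 142, 135, 136] c 276.61 s 38
316 [104, 102, 102, 102, 102, 104, 105, 103, 102, 102, 102, 98, 99, 107, 115, 119, 120, 121, 123, 124, 124, 127, 131, 137, 140, 139, 140] c 276.32 s 24
317 [108, 108, 107, 108, 108, 109, 108, 107, 105, 105, 104, 102, 101, 103, 104, 105, 104, 101, 103, 104, 103, 105, 109, 114, 118, 118, 118] c 0.00 s 0
```

```bash
python3 - <<'E'
import numpy as np, cv2, os
from scipy.ndimage import map_coordinates
th=np.radians(-29.5);R=np.array([[np.cos(th),-np.sin(th)],[np.sin(th),np.cos(th)]]);t=np.array([510.9,-304.7])
xs=np.arange(-40,70,0.5)
def prof(cam,a,ys,z):
    c=np.load('cal_%s.npz'%cam); P=[]
    for y in ys:
        w=(R@np.array([xs,np.full(xs.shape,y)])).T+t
        q=(c['R']@np.c_[w,np.full(len(xs),z)].T+c['t'][:,None]); q=c['K']@q; P.append(map_coordinates(a,[q[1]/q[2],q[0]/q[2]],order=1))
    return np.mean(P,0)
def load(src,cam):
    if src=='now': return cv2.cvtColor(np.load('cal_%s.npz'%cam)['px'],cv2.COLOR_RGB2GRAY).astype(float)
    return cv2.resize(cv2.imread(src,0),(512,384),interpolation=cv2.INTER_AREA).astype(float)
def edges(p,lo,hi):
    m=(xs>=lo)&(xs<=hi);x=xs[m];q=p[m];i=q.argmax();h=(q.max()+60)/2
    # walk out
    l=i
    while l>0 and q[l]>h:l-=1
    r=i
    while r<len(q)-1 and q[r]>h:r+=1
    return x[l],x[r],q.max()
for ys,nm in ((np.arange(-85,-70,3),'R'),(np.arange(-35,-22,3),'MR'),(np.arange(22,33,3),'ML')):
  for cam,lst in (('side',['pics/side15.png']+['pics/side%d.png'%k for k in (17,19,20,21,23,24,25,26,27,28,29,30,32,34,40)]+['now']),('top',['pics/top15.png','pics/top23.png','pics/top24.png','pics/top33.png','pics/top40.png','now'])):
    for s in lst:
        if s!='now' and (not os.path.exists(s) or cv2.imread(s).shape[:2]!=(600,800)): continue
        p=prof(cam,load(s,cam),ys,97)
        r=(10,60) if '15.' in s else (-35,8)
        e=edges(p,*r); print(nm,cam,s,'edges',e[:2],'mid',(e[0]+e[1])/2,'max %.0f'%e[2])
E
```

```text
R side pics/side15.png edges (np.float64(25.0), np.float64(35.5)) mid 30.25 max 162
R side pics/side17.png edges (np.float64(-35.0), np.float64(-28.5)) mid -31.75 max 107
R side pics/side19.png edges (np.float64(-35.0), np.float64(8.0)) mid -13.5 max 146
R side pics/side20.png edges (np.float64(-35.0), np.float64(8.0)) mid -13.5 max 156
R side pics/side21.png edges (np.float64(-30.0), np.float64(8.0)) mid -11.0 max 144
R side pics/side24.png edges (np.float64(-20.5), np.float64(-9.5)) mid -15.0 max 162
R side pics/side25.png edges (np.float64(-35.0), np.float64(8.0)) mid -13.5 max 116
R side pics/side26.png edges (np.float64(-19.5), np.float64(-19.5)) mid -19.5 max 34
R side pics/side27.png edges (np.float64(-35.0), np.float64(-20.5)) mid -27.75 max 82
R side pics/side28.png edges (np.float64(-35.0), np.float64(4.0)) mid -15.5 max 106
R side pics/side29.png edges (np.float64(-35.0), np.float64(-0.5)) mid -17.75 max 115
R side pics/side30.png edges (np.float64(-35.0), np.float64(2.5)) mid -16.25 max 115
R side pics/side32.png edges (np.float64(-35.0), np.float64(8.0)) mid -13.5 max 10
[... 3465 characters left out ...]
35.0), np.float64(8.0)) mid -13.5 max 117
ML side pics/side34.png edges (np.float64(-35.0), np.float64(8.0)) mid -13.5 max 151
ML side pics/side40.png edges (np.float64(-21.5), np.float64(-11.0)) mid -16.25 max 163
ML side now edges (np.float64(-21.5), np.float64(-11.0)) mid -16.25 max 164
ML top pics/top15.png edges (np.float64(51.5), np.float64(60.0)) mid 55.75 max 171
ML top pics/top24.png edges (np.float64(-21.5), np.float64(-10.5)) mid -16.0 max 163
ML top pics/top33.png edges (np.float64(-35.0), np.float64(8.0)) mid -13.5 max 115
ML top pics/top40.png edges (np.float64(-25.5), np.float64(-5.0)) mid -15.25 max 126
ML top now edges (np.float64(-23.0), np.float64(-12.0)) mid -17.5 max 167
```

```bash
python3 - <<'E'
import cv2,numpy as np
o=[]
c=cv2.cvtColor(np.load('cal_side.npz')['px'],cv2.COLOR_RGB2BGR)
for s in ['pics/side24.png','now']:
    a=cv2.imread(s) if s!='now' else cv2.resize(c,(800,600),interpolation=cv2.INTER_CUBIC)
    a=a[310:510,380:520]; o.append(cv2.resize(a,None,fx=2.8,fy=2.8,interpolation=cv2.INTER_CUBIC))
cv2.imwrite('pics/kn.png',np.hstack(o)); print(np.hstack(o).shape)
E
ls -la --time-sort pics | head -40
```

```text
(560, 784, 3)ls: unrecognized option '--time-sort'
Try 'ls --help' for more information.
```

View pics/kn.png

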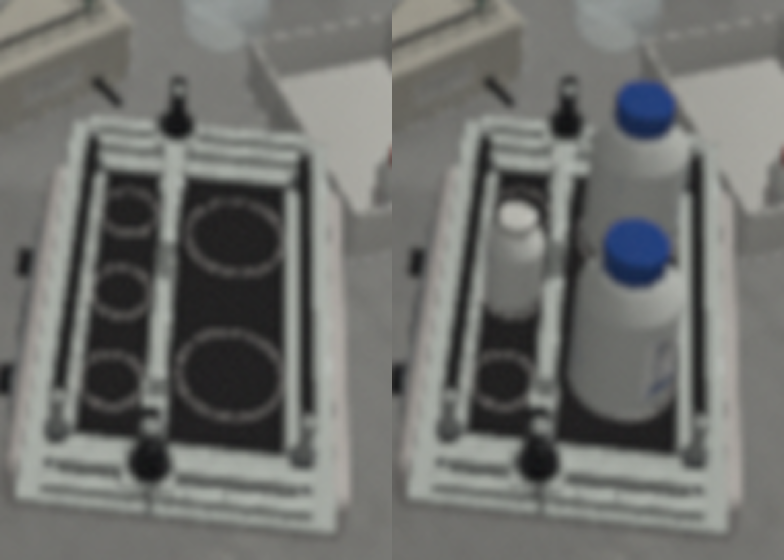

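```bash
python3 - <<'E'
import numpy as np, cv2
from scipy.ndimage import map_coordinates
th=np.radians(-29.5);R=np.array([[np.cos(th),-np.sin(th)],[np.sin(th),np.cos(th)]]);t=np.array([510.9,-304.7])
xs=np.arange(-95,100,0.5)
def prof(cam,a,y,z):
    c=np.load('cal_%s.npz'%cam)
    w=(R@np.array([xs,np.full(xs.shape,y)])).T+t
    q=c['K']@(c['R']@np.c_[w,np.full(len(xs),z)].T+c['t'][:,None]); return map_coordinates(a,[q[1]/q[2],q[0]/q[2]],order=1)
def load(src,cam):
    if src=='now': return cv2.cvtColor(np.load('cal_%s.npz'%cam)['px'],cv2.COLOR_RGB2GRAY).astype(float)
    return cv2.resize(cv2.imread(src,0),(512,384),interpolation=cv2.INTER_AREA).astype(float)
for cam in ('side','top'):
    for s in ('pics/%s24.png'%cam,'now'):
        a=load(s,cam)
        for y in (-80,-40,-30,30,40,80):
            p=np.mean([prof(cam,a,y+d,97) for d in (-3,0,3)],0)
            # print segments above 95
            b=p>95; i=np.flatnonzero(np.diff(b.astype(int)))
            print(cam,s[-10:],y,[float(xs[k]) for k in i])
E
```

```text
side side24.png -80 [-73.5, -66.0, -57.5, -22.0, -9.0, 56.0, 65.5, 74.0]
side side24.png -40 [-73.5, -66.0, -57.5, -22.0, -8.5, 57.0, 66.0, 73.5]
side side24.png -30 [-73.0, -66.0, -56.5, -22.0, -9.0, 57.0, 66.0, 73.5]
side side24.png 30 [-73.0, -65.5, -57.0, -21.0, -9.0, 56.0, 66.5, 73.5]
side side24.png 40 [-73.0, -66.0, -57.0, -22.0, -9.0, 56.0, 66.5, 73.5]
side side24.png 80 [-73.5, -62.0, 61.5, 74.0]
side now -80 [-73.5, -65.5, -57.5, -23.5, -11.5, 1.5, 47.5, 55.5, 65.5, 74.0]
side now -40 [-73.5, -66.0, -57.5, -44.0, -39.0, -23.0, -11.0, 2.0, 66.0, 73.5]
side now -30 [-73.5, -66.0, -11.0, 1.0, 66.0, 74.0]
side now 30 [-73.0, -65.5, -27.5, -23.0, -10.0, 3.0, 11.0, 53.0, 66.5, 73.5]
side now 40 [-73.0, -66.0, -30.0, -23.0, -10.5, 3.0, 17.0, 47.0, 66.5, 73.5]
side now 80 [-73.5, -62.0, 62.0, 74.0]
top /top24.png -80 [-75.5, -23.0, -11.0, 50.5, 63.5, 72.0]
top /top24.png -40 [-76.0, -22.5, -9.0, 49.0, 63.5, 71.5]
top /top24.png -30 [-75.5, -22.5, -10.0, 50.0, 63.5, 72.0]
top /top24.png 30 [-75.5, -22.5, -10.0, 50.0, 63.5, 71.5]
top /top24.png 40 [-75.5, -22.5, -10.5, 50.0, 63.5, 71.5]
top /top24.png 80 [-76.0, -23.5, -10.5, 50.0, 63.5, 72.0]
top now -80 [-75.5, -25.0, -12.0, 13.5, 26.0, 71.5]
top now -40 [-76.0, -24.0, -11.5, 20.0, 63.5, 72.0]
top now -30 [-76.0, -24.0, -12.0, 20.0, 23.5, 50.0, 63.5, 71.5]
top now 30 [-75.5, -23.5, -11.5, 21.0, 47.5, 53.0, 63.5, 71.0]
top now 40 [-75.5, -24.0, -12.0, 16.5, 29.5, 71.0]
top now 80 [-76.0, -24.5, -12.5, 6.5, 7.5, 11.0, 12.5, 20.5, 63.5, 72.0]
```

```bash
python3 -c "
from workcell import ctrl
o=ctrl.get_obs();print(o['t'],o['ee_pos'],o['ft_force'],o['width'])
print(ctrl.close_job())"
```

```text
101.675 [556.63170227  11.08409751 243.88771316] [ 0.26816204 -0.91854374 -0.65475482] 57.07141198524686
the job is handed in; nothing more can be done
None
```

I handed the job in at t = 101.7 s with every step carried out. The bar is locked but about 2 mm past its line, which is inside the 3.5 mm allowed.

- **Beaker:** it stands upright in the wash-up tray, within a few mm of the centre.
- **Bar and knobs:** I slid the bar to its line and turned both wing knobs clockwise to their stops.
- **Bottles:** three were present in this run. Both large bottles stand on the large rings and the small one stands on the middle small ring, all upright.
- **Bystanders:** the two flasks and the culture dishes read unmoved, and the arm is clear of everything.

Checks that disagreed or were less than clean:

- **Bar position:** the pictures show it crept about 1.5–2 mm to the front after it was locked, while I was placing bottles. Its pointer and edges, measured against the black line and rods, put it at about 0.061 m (allowed 0.0555–0.0625 m). The network readings for its tab were further out and noisy, at 3–7 mm from the line. I left it as it was, because loosening and resetting the bar next to the placed bottles seemed riskier than the small offset.
- **Right-hand large bottle:** it was knocked aside about 16 mm after I placed it, so I gripped it again and put it back. The silhouette fit puts it about 2 mm from the ring centre, the networks about 5–6 mm, and 10 mm is allowed.
- **Robot height reading:** the reported TCP height was about 36 mm too low compared with bench, deck and tray contacts. I corrected for this throughout.

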